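Clear the serving sill and close the grille

TASK

Close the serving hatch for the night: lift every jug off the sill stand by its handle and stand it upright on the serving board, then take the hook pole, hook it into the ring of the raised grille and pull the grille fully down with it. Finish by laying the pole back in both notches of its rest, and leave the stone mortar and the green glass jar where they are.

Things in the scene. Friction and masses are not known exactly. Their poses are not given: they have to be found in the camera images.
- jug_tall_center (a point): lidded white stoneware jug, 76 mm across, 120 mm tall, 0.3 kg, weighted base; point on its axis 60 mm above its underside; z up. Its loop handle points along its own -x: a vertical grip bar (12 mm thick in y, 10 in x, 46 tall) centred 74 mm from the axis at this point's height, open between bar and body. Starts on the screen's sill stand, handle towards the robot. May be absent.
- jug_mid_center (a point): lidded white stoneware jug, 84 mm across, 100 mm tall, 0.3 kg, weighted base; point on its axis 50 mm above its underside; z up. Its loop handle points along its own -x: a vertical grip bar (12 mm thick in y, 10 in x, 46 tall) centred 74 mm from the axis at this point's height, open between bar and body. Starts on the screen's sill stand, handle towards the robot. May be absent.
- jug_squat_center (a point): lidded white stoneware jug, 90 mm across, 84 mm tall, 0.3 kg, weighted base; point on its axis 42 mm above its underside; z up. Its loop handle points along its own -x: a vertical grip bar (12 mm thick in y, 10 in x, 46 tall) centred 74 mm from the axis at this point's height, open between bar and body. Starts on the screen's sill stand, handle towards the robot. May be absent.
- board_top (a point): centre of the top face of the fixed pale wooden serving board lying on the counter, 150 mm (x) by 360 mm (y), top 12 mm above the counter; room for three jugs side by side along its y
- screen: fixed wooden serving screen: origin on the counter under the middle of the sash, x square through the sash away from the robot, y along it. Two posts 520 mm apart, head rail 370 to 386 mm up, sill stand 30 mm high from x = -100 to +30 mm. Between the posts slides the steel grille sash, 515 mm wide, 175 tall, 18 thick, middle plane at x = 0
- ring (a point): centre of the grille sash's brass pull ring (inner diameter 56 mm, bar 8 mm thick), 130 mm above the sash's lower edge, half-way along it. The ring stands upright, parallel to the sash, 38 mm in front (towards the robot) of its middle plane, held by a stem at the ring's top; moves with the sash. x square away through the sash, y along it, z up
- sash (a joint): how far the sash is pulled down, m: 0 fully raised, 0.15 fully down, 5 mm above the sill stand; starts 0 to 0.02; slides straight down, stays by friction where left, takes about 2 N more to move down (6.5 N up)
- pole_grip (a point): hook pole, 0.16 kg: middle of its wooden handle, near the centre of mass; handle 20 mm square in section, from 120 mm behind to 90 mm ahead of this point; x along the pole towards the hook, z up. A steel rod 10 mm thick continues straight ahead to 170 mm from this point, where its end is turned down (-z), reaching 25 mm below the rod's centre line.
- hook (a point): crook of the hook pole: 160 mm ahead of pole_grip along the pole, on the underside of the rod just behind the turned-down end; axes as the pole's
- rest_mid (a point): fixed pole rest: two notched wooden blocks, 116 mm apart along its x (each 16 mm thick), notches 36 mm wide and 14 mm deep, floor 25 mm above the counter. This point is midway between the blocks, 10 mm above the notch floors, where pole_grip lies when the pole rests in it; x points the way the hook points at the start.
- mortar: bystander: stone mortar, 100 mm across, 62 mm tall, on the counter beyond one end of the screen; point at its underside
- glass_jar: bystander: empty green glass jar with screw-top lid, 76 mm across, 110 mm tall, beyond the other end; point at its underside
- pole: the hook pole's body; its origin is 10 mm below pole_grip, on the underside of the handle

How it is judged (in metres and radians):
On the way, in this order (a step that is already met when the one before it is completed fails the run):
1. every jug stands upright on the serving board (x of jug_tall_center in the frame of board_top between -0.07 and 0.07 m and y of jug_tall_center in the frame of board_top between -0.17 and 0.17 m and z of jug_tall_center in the frame of board_top between 0.052 and 0.068 m and angle between each of jug_tall_center, jug_mid_center, jug_squat_center's own z axis and vertical below 0.1 rad and x of jug_mid_center in the frame of board_top between -0.07 and 0.07 m and y of jug_mid_center in the frame of board_top between -0.17 and 0.17 m and z of jug_mid_center in the frame of board_top between 0.042 and 0.058 m and x of jug_squat_center in the frame of board_top between -0.07 and 0.07 m and y of jug_squat_center in the frame of board_top between -0.17 and 0.17 m and z of jug_squat_center in the frame of board_top between 0.034 and 0.05 m), for 0.2 s.
2. the grille is pulled most of the way down with the hook in the ring (value of joint sash above 0.11 m and distance between hook and ring below 0.045 m), for 0.05 s.
At the end, for the whole second after the job is handed in: Every jug stands upright (0.1 rad) on the board, its axis 5 mm inside the x edges and 10 mm inside the y edges; the grille is within 8 mm of fully down; the pole lies still in both notches, hook down, within 30 mm along, 16 mm across and 0.15 rad of the rest's middle and line (all of step 1 and x of pole_grip in the frame of rest_mid between -0.03 and 0.03 m and y of pole_grip in the frame of rest_mid between -0.016 and 0.016 m and z of pole_grip in the frame of rest_mid below 0.008 m and angle between the x axis of pole_grip and the x axis of rest_mid, either way round below 0.15 rad and angle between pole_grip's own z axis and vertical below 0.2 rad and value of joint sash above 0.142 m and linear speed of pole below 0.02 m/s and height (world z) of pole_grip above 0.02 m); the robot touches nothing.
It fails at once if the stone mortar is moved more than 30 mm (distance of mortar from where it was at the start of the episode above 0.03 m).
It fails at once if the glass jar is moved more than 30 mm (distance of glass_jar from where it was at the start of the episode above 0.03 m).
Of jug_tall, jug_mid, jug_squat only 2 to 3 are there at a start; the rules pass over those that are not, and their reading is None.
At some moment in a run one of jug_tall, jug_mid, jug_squat may be knocked a few centimetres aside while the robot is not near it.
It also fails if it takes over 210 s, if anything falls off the work surface, if the arm or the gripper's body presses on something with over 40 N, if the wrist force passes 120 N, or if a joint passes its speed limit or range.

ROBOT

A 6-joint arm with a two-finger parallel gripper is mounted at the origin on the work surface. World frame = base frame: x ahead of the robot, y to its left, z up, the work surface at z = 0. Lengths are in m, angles in degrees, forces in N, time in s.
With the tool pointing down it reaches from about 0.3 to 0.75 m from the base axis. Payload 8.5 kg.
Tool frame: the origin (TCP) lies midway between the tips of the shut fingers; the grasp point (between the pads) lies 19 mm behind it; y points along the fingers, z is the direction in which the jaws open and shut, and the axes are right-handed (so a half turn about y gives the same grasp; the last joint's range is limited). The gripper opens to 85 mm and grips with 20 to 120 N. Pads are 22 mm wide; open, the fingers measure 114 mm over their backs; the gripper's body (76 mm by 85 mm) begins 54 mm behind the grasp point. The pads swing forward as they close: fully open they stand 13 mm farther back than shut.
Start: joints at [-78.627, 21.807, 74.336, -0, 83.858, -12.336], TCP at [0.221, -0.504, 0.196] pointing down, gripper open.
Joint ranges: [-178.18, 178.18], [-50.72, 133.34], [12.68, 142.11], [-81.47, 261.47], [9.98, 163.14], [-165.26, 165.26]. Speed limits (degrees/s): [136.94, 136.94, 180, 180, 180, 180].

INTERFACE

Orientations are given as a 3x3 rotation matrix whose columns are the frame's x, y, z axes.
In Python, from rig import status, imaging, job gives the robot as it stands. The module is installed in compiled form; this text tells all that it offers.
- The arm moves only by the tool jog_arm, never from a script. Its argument "rows" is a list of rows, each an object of numbers: "hand": the opening, from 0 (shut) to 1 (fully open); "dx", "dy", "dz": the shift along the tool's x, y, z in cm; "ax", "ay", "az": the turn, a rotation vector about the tool's x, y, z in degrees. In form: [{"hand": .., "dx": .., "dy": .., "dz": .., "ax": .., "ay": .., "az": ..}, ...]. A call has exactly 5 rows; each row shifts and turns the commanded pose from where the row before left it, along the tool's axes as they then stand; what a row does not reach is not made up. A row lasts 1/12 s, in which the tool goes at most 41.7 mm and 7.16 degrees, less where a joint would pass 70% of its speed; a pose out of reach is approached as far as the arm can. A call is refused whole if a number of a shift passes 4.17 or a number of a turn 7.16, either way. A call with a gripper value outside its range is refused whole. The fingers move at their own pace and stop on an object; "newtons" is the grip in N (left out, the last holds). Time passes only in rows, so rows that do not move let the fingers close, or fill a call up. It gives the time, the measured TCP pose, the force and the opening at its end, in the units of the state.
- status.observe(): the state, without advancing time (a new reading comes with each control period).
- imaging.get_image(name): name is "scene" or "top" or "wrist"; returns the picture (400x640x3 uint8, red, green, blue); there is no depth.
- imaging.camera_model(name): a dict with "K" (3x3 intrinsics, pixels), "position" and "rotation" of the camera in the world; the wrist camera has in their place "tool_from_camera" (4x4, takes a point from camera to tool coordinates, whose origin is the TCP and whose axes are the tool frame's). Camera axes: x right, y down, z forward; pixel columns grow to the right and rows downward; lengths in m; the calibration is good to about 2 mm. The wrist camera is an equidistant fisheye: a pixel r from the principal point sees the ray r / f radians off the axis. A picture is of the moment at which its call begins: read the wrist's pose just before it. camera_model takes no time and is no camera call.
- job.close_job(): hands the job in, once; it reports no verdict.
The state is a dict: "time_s": time; "q": joint angles; "qvel": joint speeds; "joint_efforts": joint torques, N m; "position": TCP position; "tool_rot": TCP orientation; "ft_force": force on the tool from outside, world axes, zero at the start; "wrist_torque": the same for the moment, N m; "grip_width": finger opening in m.
Only numpy, scipy, OpenCV 4.12 (cv2) and the standard library are available. Lean on these libraries where they do the work, as an engineer would, in place of code of your own. Each camera call takes 0.05 s, during which the arm holds its last target.

## Working session

There is one attempt and no reset: what is moved stays moved. The work goes in short steps, Python scripts to look and compute and a tool call to move; the robot and the scene stay as the last step left them, time stands still between calls to the robot, and variables do not carry over. Pictures are saved under pics/ and viewed, and the job is handed in when it is done.

Besides the shell and the picture viewer there is one more tool, called after "Request:" as name([rows], argument=value, ...), one row to a line, values as JSON. jog_arm: Moves the arm, as the interface text tells. Its arguments: {"type":"object","properties":{"rows":{"type":"array"},"newtons":{"type":"number"}},"required":["rows"]}

```bash
mkdir -p pics; python3 - <<'E'
from rig import status, imaging
import cv2
s=status.observe();print(s)
for n in ["scene","top","wrist"]:
    print(n,imaging.camera_model(n))
    cv2.imwrite(f"pics/{n}0.png",imaging.get_image(n)[:,:,::-1])
E
```

```text
{'time_s': 0.0, 'q': array([-7.86284517e+01,  2.18426376e+01,  7.43866246e+01, -1.69057228e-03,
        8.38595517e+01, -1.23365301e+01]), 'qvel': array([-2.38632489e-02,  5.44555047e-02, -3.01468316e-02, -7.08311988e-05,
       -2.99126660e-02, -4.61820841e-02]), 'joint_efforts': array([-6.55185636e-05, -4.48462272e+01, -2.31280196e+01, -2.26788025e-04,
        4.75622408e-03, -1.73720383e-05]), 'position': array([ 0.22105191, -0.5032247 ,  0.19508538]), 'tool_rot': array([[-9.15604684e-01, -3.34393711e-04,  4.02079533e-01],
       [-4.02079558e-01,  1.51387999e-03, -9.15603483e-01],
       [-3.02528113e-04, -9.99998798e-01, -1.52056849e-03]]), 'ft_force': array([ 0.82282007, -0.62000379, -0.41411324]), 'wrist_torque': array([-0.04044736, -0.06879044,  0.00624319]), 'grip_width': 0.08563535641548256}
scene {'K': array([[374.38963144,   0.        , 320.25673754],
       [  0.        , 374.38963144, 197.42728183],
       [  0.        ,   0.        ,   1.        ]]), 'position': array([1.07770755, 0.27382974, 1.01815524]), 'rotation': array([[-0.46511669,  0.71051849, -0.5280435 ],
   
[... 303 characters left out ...]
1.52524468]), 'rotation': array([[-0.01826912, -0.9910829 ,  0.13198839],
       [-0.99981528,  0.01732063, -0.00833076],
       [ 0.00597036, -0.1321162 , -0.99121625]])}
wrist {'K': array([[309.70691629,   0.        , 321.25193541],
       [  0.        , 309.70691629, 204.25265379],
       [  0.        ,   0.        ,   1.        ]]), 'tool_from_camera': array([[-1.07481582e-03,  9.53731818e-01,  3.00656722e-01,
        -7.68332393e-02],
       [-2.89450847e-04, -3.00657180e-01,  9.53732235e-01,
        -1.79571945e-01],
       [ 9.99999380e-01,  9.38061148e-04,  5.99209574e-04,
         1.07825105e-03],
       [ 0.00000000e+00,  0.00000000e+00,  0.00000000e+00,
         1.00000000e+00]])}
```

View pics/scene0.png

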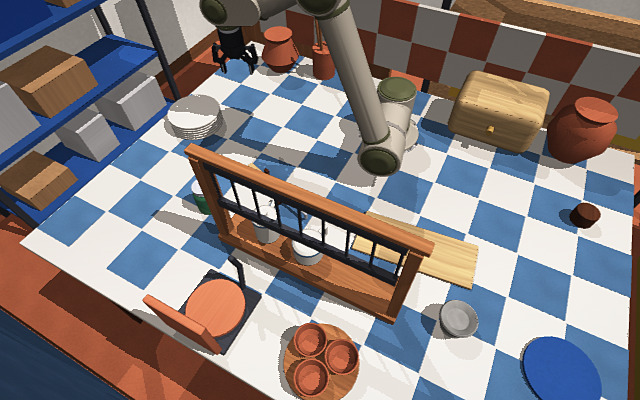

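View pics/top0.png

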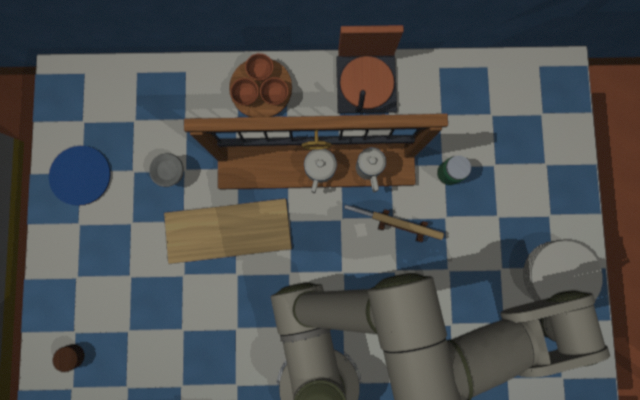

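View pics/wrist0.png

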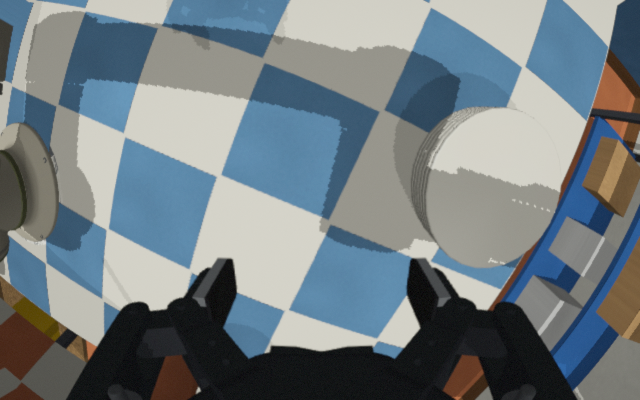

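Top view: two jugs on the sill at about (320,165) and (371,162), the board at (228,231), the pole at (400,222) with its hook towards +y, the jar at (455,170) and the mortar at (167,169). I'll zoom in next.

```bash
python3 - <<'E'
import cv2
im=cv2.imread("pics/top0.png")
def crop(n,x0,y0,w,h,f):
    c=cv2.resize(im[y0:y0+h,x0:x0+w],None,fx=f,fy=f,interpolation=cv2.INTER_CUBIC)
    c=cv2.convertScaleAbs(c,alpha=1.6,beta=10)
    cv2.imwrite(f"pics/{n}.png",c)
crop("c1",290,105,160,140,5)
crop("c2",150,105,160,165,3.6)
E
```

```text
(no output)
```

View pics/c1.png

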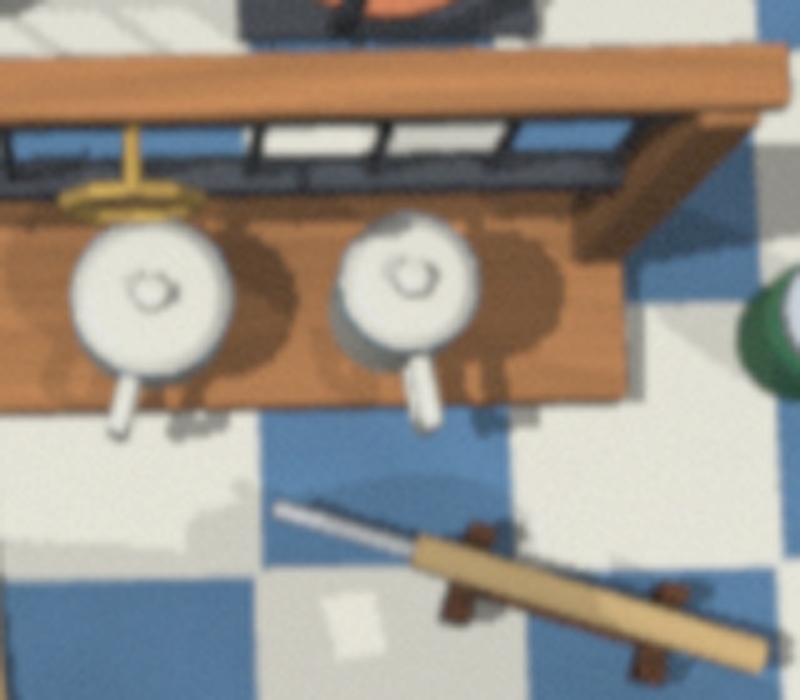

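View pics/c2.png

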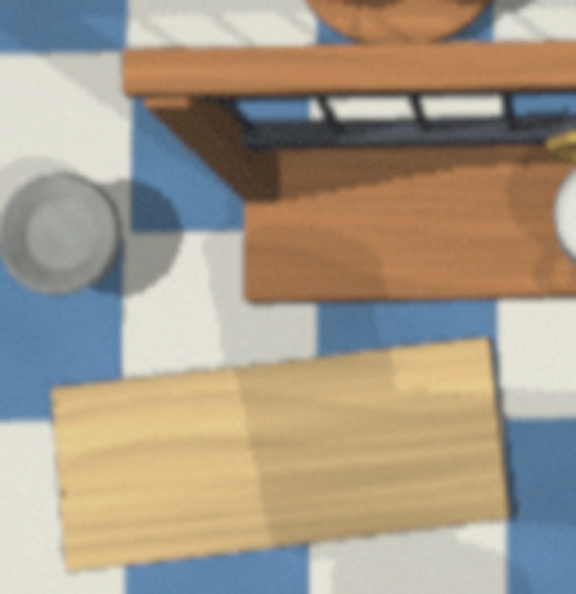

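```bash
cat > h.py <<'E'
import numpy as np
from rig import status, imaging
def ray(name,px,z):
    m=imaging.camera_model(name);K=m["K"]
    d=m["rotation"]@np.array([(px[0]-K[0,2])/K[0,0],(px[1]-K[1,2])/K[1,1],1.])
    p=m["position"];return p+d*(z-p[2])/d[2]
def proj(name,P):
    m=imaging.camera_model(name);c=m["rotation"].T@(np.asarray(P,float)-m["position"]);u=m["K"]@(c/c[2]);return u[:2]
E
python3 - <<'E'
from h import *
np.set_printoptions(precision=4,suppress=True)
c1=lambda x,y:(290+x/5-.4,105+y/5-.4); c2=lambda x,y:(150+x/3.6-.36,105+y/3.6-.36)
B=[ray("top",c2(*p),.012) for p in [(52,388),(490,338),(510,517),(68,571)]]
print("board",np.mean(B,0),B)
for i in range(4): print(np.linalg.norm(B[i]-B[(i+1)%4]))
e=((B[0]-B[1])+(B[3]-B[2]))/2;print("board yaw",np.degrees(np.arctan2(-e[0],e[1])))
R=ray("top",c1(625,398),.03);L=ray("top",c2(247,300),.03);d=L-R
print("stand front R,L",R,L,np.linalg.norm(d),"yaw",np.degrees(np.arctan2(-d[0],d[1])))
for z in (.114,.13): print("left jug",ray("top",c1(152,298),z), "diam",np.linalg.norm(ray("top",c1(71,298),z)-ray("top",c1(233,298),z)),ray("top",c1(120,432),z-.03))
print("right",ray("top",c1(410,281),.15),np.linalg.norm(ray("top",c1(339,281),.15)-ray("top",c1(481,281),.15)))
a=ray("top",c1(758,655),.045);b=ray("top",c1(415,550),.045);h=ray("top",c1(277,510),.04)
for v in(a,b,h):print("pole",v)
print(np.linalg.norm(a-b),np.linalg.norm(a-h))
E
```

```text
board [0.4484 0.2606 0.012 ] [array([0.5044, 0.4467, 0.012 ]), array([0.5391, 0.0898, 0.012 ]), array([0.3933, 0.0751, 0.012 ]), array([0.3567, 0.4307, 0.012 ])]
0.35855650140431883
0.14651597331832442
0.35751635788262687
0.14861178199168315
board yaw 5.716683923964795
stand front R,L [ 0.5726 -0.2884  0.03  ] [0.5715 0.2853 0.03  ] 0.5737198098750992 yaw 0.11042698293104557
left jug [ 0.6218 -0.0118  0.114 ] diam 0.08985009823610907 [0.5509 0.0073 0.084 ]
left jug [ 0.6189 -0.0116  0.13  ] diam 0.08883142189103067 [0.5489 0.0073 0.1   ]
right [ 0.6223 -0.1511  0.15  ] 0.07690941164022337
pole [ 0.4209 -0.3553  0.045 ]
pole [ 0.4846 -0.1609  0.045 ]
pole [ 0.5095 -0.0825  0.04  ]
0.20449046200390128 0.2868317809266278
```

```bash
python3 - <<'E'
import cv2
im=cv2.imread("pics/scene0.png")
c=cv2.resize(im[140:330,180:480],None,fx=2.6,fy=2.6,interpolation=cv2.INTER_CUBIC)
cv2.imwrite("pics/s1.png",c)
E
```

```text
(no output)
```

View pics/s1.png

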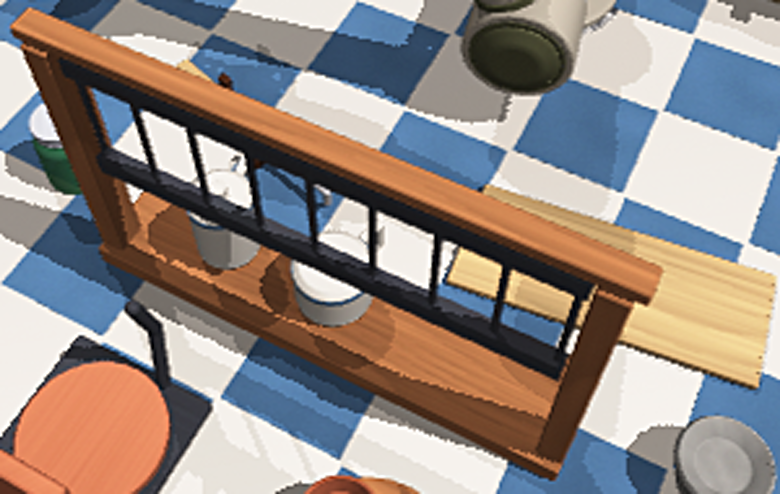

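The larger jug is the left one, squat or mid; the tall one is on the right. The screen is square to the world, with the sash plane at x≈0.672. I'll write a planning helper and go to a viewing pose.

```bash
cat >> h.py <<'E'
import json
from scipy.spatial.transform import Rotation as Ro
np.set_printoptions(precision=4,suppress=True)
def Rt(psi,th):
    p,t=np.radians(psi),np.radians(th)
    y=np.array([np.sin(t)*np.cos(p),np.sin(t)*np.sin(p),-np.cos(t)]);z=np.array([np.sin(p),-np.cos(p),0])
    return np.c_[np.cross(y,z),y,z]
def plan(pos,R,hand,start=None,N=None,grasp=False,spd=1.0):
    s=status.observe()
    p,R0=(s["position"],s["tool_rot"]) if start is None else start
    pos=np.array(pos,float)
    if grasp: pos=pos+0.019*R[:,1]   # given the grasp point
    w=Ro.from_matrix(R0.T@R).as_rotvec(degrees=True)
    if N is None:
        N=max(np.linalg.norm(pos-p)*1000/(38*spd),np.linalg.norm(w)/(6.8*spd)); N=int(np.ceil(N/5-1e-6))*5 or 5
    pc,Rc=p.copy(),R0.copy(); rows=[]
    for k in range(N):
        d=Rc.T@(pos-pc)/(N-k)*100; wk=Ro.from_matrix(Rc.T@R).as_rotvec(degrees=True)/(N-k)
        d=np.round(d,2); wk=np.round(wk,2)
        rows.append(dict(hand=hand,dx=d[0],dy=d[1],dz=d[2],ax=wk[0],ay=wk[1],az=wk[2]))
        pc=pc+Rc@d/100; Rc=Rc@Ro.from_rotvec(wk,degrees=True).as_matrix()
    print("from",p,"final",pc)
    for k in range(0,N,5): print(json.dumps([{a:float(b) for a,b in r.items() if a=="hand" or b!=0} for r in rows[k:k+5]]))
    return pc,Rc
E
python3 - <<'E'
from h import *
s=plan([.30,-.35,.30],Rt(0,0),1)
plan([.40,-.08,.25],Rt(0,30),1,start=s)
E
```

```text
from [ 0.2211 -0.5033  0.1952] final [ 0.3  -0.35  0.3 ]
[{"hand": 1.0, "dx": -1.34, "dy": -1.05, "dz": -1.09, "ax": 0.01, "ay": 2.37}, {"hand": 1.0, "dx": -1.29, "dy": -1.05, "dz": -1.14, "ax": 0.01, "ay": 2.37}, {"hand": 1.0, "dx": -1.24, "dy": -1.05, "dz": -1.19, "ax": 0.01, "ay": 2.37}, {"hand": 1.0, "dx": -1.2, "dy": -1.04, "dz": -1.25, "ay": 2.37}, {"hand": 1.0, "dx": -1.14, "dy": -1.05, "dz": -1.29, "ax": 0.01, "ay": 2.37}]
[{"hand": 1.0, "dx": -1.09, "dy": -1.05, "dz": -1.34, "ay": 2.37}, {"hand": 1.0, "dx": -1.03, "dy": -1.04, "dz": -1.38, "ax": 0.01, "ay": 2.37}, {"hand": 1.0, "dx": -0.97, "dy": -1.05, "dz": -1.42, "ay": 2.37}, {"hand": 1.0, "dx": -0.91, "dy": -1.04, "dz": -1.47, "ax": 0.01, "ay": 2.37}, {"hand": 1.0, "dx": -0.86, "dy": -1.05, "dz": -1.5, "ax": 0.01, "ay": 2.38}]
from [ 0.3  -0.35  0.3 ] final [ 0.4  -0.08  0.25]
[{"hand": 1.0, "dx": -1.0, "dy": 0.5, "dz": -2.7, "az": 3.0}, {"hand": 1.0, "dx": -0.97, "dy": 0.55, "dz": -2.7, "az": 3.0}, {"hand": 1.0, "dx": -0.94, "dy": 0.6, "dz": -2.7, "az": 3.0}, {"hand": 1.0, "dx": -0.91, "dy": 0.65, "dz": -2.7, "az": 3.0}, {"hand": 1.0, "dx": -0.87, "dy": 0.7, "dz": -2.7, "az": 3.0}]
[{"hand": 1.0, "dx": -0.84, "dy": 0.74, "dz": -2.7, "az": 3.0}, {"hand": 1.0, "dx": -0.8, "dy": 0.79, "dz": -2.7, "az": 3.0}, {"hand": 1.0, "dx": -0.75, "dy": 0.82, "dz": -2.7, "az": 3.0}, {"hand": 1.0, "dx": -0.71, "dy": 0.87, "dz": -2.7, "az": 3.0}, {"hand": 1.0, "dx": -0.67, "dy": 0.9, "dz": -2.7, "az": 3.0}]
```

```bash
sed -i 's/np.round(d,2)/np.round(d,1)/;s/np.round(wk,2)/np.round(wk,1)/' h.py; python3 - <<'E'
from h import *
s=plan([.30,-.35,.30],Rt(0,0),1)
plan([.40,-.08,.25],Rt(0,30),1,start=s)
E
```

```text
from [ 0.2211 -0.5033  0.1952] final [ 0.2995 -0.3501  0.3004]
[{"hand": 1.0, "dx": -1.3, "dy": -1.0, "dz": -1.1, "ay": 2.4}, {"hand": 1.0, "dx": -1.3, "dy": -1.1, "dz": -1.1, "ay": 2.4}, {"hand": 1.0, "dx": -1.2, "dy": -1.0, "dz": -1.2, "ay": 2.4}, {"hand": 1.0, "dx": -1.2, "dy": -1.1, "dz": -1.3, "ay": 2.4}, {"hand": 1.0, "dx": -1.1, "dy": -1.0, "dz": -1.3, "ay": 2.4}]
[{"hand": 1.0, "dx": -1.1, "dy": -1.1, "dz": -1.3, "ay": 2.3}, {"hand": 1.0, "dx": -1.1, "dy": -1.0, "dz": -1.4, "ay": 2.4}, {"hand": 1.0, "dx": -1.0, "dy": -1.1, "dz": -1.4, "ay": 2.3}, {"hand": 1.0, "dx": -0.9, "dy": -1.0, "dz": -1.5, "ay": 2.4}, {"hand": 1.0, "dx": -0.8, "dy": -1.1, "dz": -1.5, "ax": 0.1, "ay": 2.3}]
from [ 0.2995 -0.3501  0.3004] final [ 0.4002 -0.0801  0.2497]
[{"hand": 1.0, "dx": -1.0, "dy": 0.5, "dz": -2.7, "az": 3.0}, {"hand": 1.0, "dx": -1.0, "dy": 0.6, "dz": -2.7, "az": 3.0}, {"hand": 1.0, "dx": -0.9, "dy": 0.6, "dz": -2.7, "az": 3.0}, {"hand": 1.0, "dx": -0.9, "dy": 0.6, "dz": -2.7, "az": 3.0}, {"hand": 1.0, "dx": -0.9, "dy": 0.7, "dz": -2.7, "az": 3.0}]
[{"hand": 1.0, "dx": -0.8, "dy": 0.7, "dz": -2.7, "az": 3.0}, {"hand": 1.0, "dx": -0.8, "dy": 0.8, "dz": -2.7, "az": 3.0}, {"hand": 1.0, "dx": -0.8, "dy": 0.8, "dz": -2.7, "az": 3.0}, {"hand": 1.0, "dx": -0.7, "dy": 0.9, "dz": -2.7, "az": 3.0}, {"hand": 1.0, "dx": -0.7, "dy": 1.0, "dz": -2.7, "az": 3.0}]
```

Request:
jog_arm([
  {"hand": 1,"dx": -1.3,"dy": -1,"dz": -1.1,"ay": 2.4},
  {"hand": 1,"dx": -1.3,"dy": -1,"dz": -1.1,"ay": 2.4},
  {"hand": 1,"dx": -1.2,"dy": -1,"dz": -1.2,"ay": 2.4},
  {"hand": 1,"dx": -1.2,"dy": -1,"dz": -1.2,"ay": 2.4},
  {"hand": 1,"dx": -1.1,"dy": -1,"dz": -1.3,"ay": 2.4},
])

```text
invalid input at $.rows[0]: expected keys hand, dx, dy, dz, ax, ay, az
```

Request:
jog_arm([
  {"hand": 1,"dx": -1.1,"dy": -1,"dz": -1.3,"ay": 2.4},
  {"hand": 1,"dx": -1,"dy": -1,"dz": -1.4,"ay": 2.4},
  {"hand": 1,"dx": -1,"dy": -1,"dz": -1.4,"ay": 2.4},
  {"hand": 1,"dx": -0.9,"dy": -1,"dz": -1.5,"ay": 2.4},
  {"hand": 1,"dx": -0.9,"dy": -1,"dz": -1.5,"ay": 2.3},
])

```text
invalid input at $.rows[0]: expected keys hand, dx, dy, dz, ax, ay, az
```

Request:
jog_arm([
  {"hand": 1,"dx": -1,"dy": 0.5,"dz": -2.7,"az": 3},
  {"hand": 1,"dx": -1,"dy": 0.5,"dz": -2.7,"az": 3},
  {"hand": 1,"dx": -0.9,"dy": 0.6,"dz": -2.7,"az": 3},
  {"hand": 1,"dx": -0.9,"dy": 0.7,"dz": -2.7,"az": 3},
  {"hand": 1,"dx": -0.9,"dy": 0.7,"dz": -2.7,"az": 3},
])

```text
invalid input at $.rows[0]: expected keys hand, dx, dy, dz, ax, ay, az
```

Request:
jog_arm([
  {"hand": 1,"dx": -0.8,"dy": 0.7,"dz": -2.7,"az": 3},
  {"hand": 1,"dx": -0.8,"dy": 0.8,"dz": -2.7,"az": 3},
  {"hand": 1,"dx": -0.8,"dy": 0.8,"dz": -2.7,"az": 3},
  {"hand": 1,"dx": -0.7,"dy": 0.9,"dz": -2.7,"az": 3},
  {"hand": 1,"dx": -0.7,"dy": 0.9,"dz": -2.7,"az": 3},
])

```text
invalid input at $.rows[0]: expected keys hand, dx, dy, dz, ax, ay, az
```

Request:
jog_arm([
  {"hand": 0.6},
  {"hand": 0.6},
  {"hand": 0.6},
  {"hand": 0.6},
  {"hand": 0.6},
])

```text
invalid input at $.rows[0]: expected keys hand, dx, dy, dz, ax, ay, az
```

Request:
jog_arm([
  {"hand": 1,"dx": -1.3,"dy": -1,"dz": -1.1,"ax": 0,"ay": 2.4,"az": 0},
  {"hand": 1,"dx": -1.3,"dy": -1,"dz": -1.1,"ax": 0,"ay": 2.4,"az": 0},
  {"hand": 1,"dx": -1.2,"dy": -1,"dz": -1.2,"ax": 0,"ay": 2.4,"az": 0},
  {"hand": 1,"dx": -1.2,"dy": -1,"dz": -1.2,"ax": 0,"ay": 2.4,"az": 0},
  {"hand": 1,"dx": -1.1,"dy": -1,"dz": -1.3,"ax": 0,"ay": 2.4,"az": 0},
])

```text
time_s: 0.57
position: [0.2601, -0.427, 0.2459]
tool_rot: [[-0.98, -0.0, 0.201], [-0.201, 0.001, -0.98], [0.0, -1.0, -0.001]]
ft_force: [-0.5, 0.3, -0.0]
grip_width: 0.0853
```

Request:
jog_arm([
  {"hand": 1,"dx": -1.1,"dy": -1,"dz": -1.3,"ax": 0,"ay": 2.4,"az": 0},
  {"hand": 1,"dx": -1,"dy": -1,"dz": -1.4,"ax": 0,"ay": 2.4,"az": 0},
  {"hand": 1,"dx": -1,"dy": -1,"dz": -1.4,"ax": 0,"ay": 2.4,"az": 0},
  {"hand": 1,"dx": -0.9,"dy": -1,"dz": -1.5,"ax": 0,"ay": 2.4,"az": 0},
  {"hand": 1,"dx": -0.9,"dy": -1,"dz": -1.5,"ax": 0,"ay": 2.3,"az": 0},
])

```text
time_s: 0.98
position: [0.3002, -0.3504, 0.2961]
tool_rot: [[-1.0, -0.0, -0.005], [0.005, 0.0, -1.0], [0.0, -1.0, -0.0]]
ft_force: [0.3, -0.3, -0.1]
grip_width: 0.0852
```

Request:
jog_arm([
  {"hand": 1,"dx": -1,"dy": 0.5,"dz": -2.7,"ax": 0,"ay": 0,"az": 3},
  {"hand": 1,"dx": -1,"dy": 0.5,"dz": -2.7,"ax": 0,"ay": 0,"az": 3},
  {"hand": 1,"dx": -0.9,"dy": 0.6,"dz": -2.7,"ax": 0,"ay": 0,"az": 3},
  {"hand": 1,"dx": -0.9,"dy": 0.7,"dz": -2.7,"ax": 0,"ay": 0,"az": 3},
  {"hand": 1,"dx": -0.9,"dy": 0.7,"dz": -2.7,"ax": 0,"ay": 0,"az": 3},
])

```text
time_s: 1.4
position: [0.3507, -0.2151, 0.2704]
tool_rot: [[-0.965, 0.261, -0.004], [0.004, -0.001, -1.0], [-0.261, -0.965, -0.0]]
ft_force: [1.0, -0.6, 0.5]
grip_width: 0.0854
```

Request:
jog_arm([
  {"hand": 1,"dx": -0.8,"dy": 0.7,"dz": -2.7,"ax": 0,"ay": 0,"az": 3},
  {"hand": 1,"dx": -0.8,"dy": 0.8,"dz": -2.7,"ax": 0,"ay": 0,"az": 3},
  {"hand": 1,"dx": -0.8,"dy": 0.8,"dz": -2.7,"ax": 0,"ay": 0,"az": 3},
  {"hand": 1,"dx": -0.7,"dy": 0.9,"dz": -2.7,"ax": 0,"ay": 0,"az": 3},
  {"hand": 1,"dx": -0.7,"dy": 0.9,"dz": -2.7,"ax": 0,"ay": 0,"az": 3},
])

```text
time_s: 1.82
position: [0.4013, -0.0805, 0.2459]
tool_rot: [[-0.865, 0.502, -0.004], [0.004, -0.002, -1.0], [-0.502, -0.865, -0.0]]
ft_force: [0.6, 0.3, -0.2]
grip_width: 0.0859
```

Request:
jog_arm([
  {"hand": 0.6,"dx": 0,"dy": 0,"dz": 0,"ax": 0,"ay": 0,"az": 0},
  {"hand": 0.6,"dx": 0,"dy": 0,"dz": 0,"ax": 0,"ay": 0,"az": 0},
  {"hand": 0.6,"dx": 0,"dy": 0,"dz": 0,"ax": 0,"ay": 0,"az": 0},
  {"hand": 0.6,"dx": 0,"dy": 0,"dz": 0,"ax": 0,"ay": 0,"az": 0},
  {"hand": 0.6,"dx": 0,"dy": 0,"dz": 0,"ax": 0,"ay": 0,"az": 0},
])

```text
time_s: 2.23
position: [0.4015, -0.0828, 0.2464]
tool_rot: [[-0.866, 0.5, -0.005], [0.004, -0.003, -1.0], [-0.5, -0.866, 0.0]]
ft_force: [-0.3, 0.4, -0.6]
grip_width: 0.0514
```

```bash
cat >> h.py <<'E'
import cv2
def snap(name,fn,crop=None,f=1):
    s=status.observe(); im=imaging.get_image(name)
    c=im if crop is None else im[crop[1]:crop[1]+crop[3],crop[0]:crop[0]+crop[2]]
    if f!=1: c=cv2.resize(c,None,fx=f,fy=f,interpolation=cv2.INTER_CUBIC)
    cv2.imwrite("pics/"+fn,cv2.convertScaleAbs(c[:,:,::-1],alpha=1.6 if name=="top" else 1))
    return s
def wray(s,px,axis,val):
    m=imaging.camera_model("wrist");K=m["K"];T=m["tool_from_camera"]
    u=np.array([px[0]-K[0,2],px[1]-K[1,2]]);r=np.linalg.norm(u);a=r/K[0,0]
    d=np.r_[np.sin(a)*u/r,np.cos(a)]
    R=s["tool_rot"];d=R@T[:3,:3]@d;p=s["position"]+R@T[:3,3]
    return p+d*(val-p[axis])/d[axis]
def wproj(s,P):
    m=imaging.camera_model("wrist");K=m["K"];T=m["tool_from_camera"]
    q=s["tool_rot"].T@(np.asarray(P)-s["position"]);c=T[:3,:3].T@(q-T[:3,3])
    a=np.arctan2(np.hypot(c[0],c[1]),c[2]);return K[:2,2]+K[0,0]*a*c[:2]/np.hypot(c[0],c[1])
E
python3 - <<'E'
from h import *
s=snap("wrist","w1.png");print(s["position"],s["tool_rot"],s["q"],s["time_s"])
E
```

```text
[ 0.4015 -0.0828  0.2464] [[-0.866   0.5    -0.0046]
 [ 0.0038 -0.0026 -1.    ]
 [-0.5    -0.866   0.0004]] [-43.8438  -9.45   108.9878  23.451   59.9404  38.2384] 2.2333
```

View pics/w1.png

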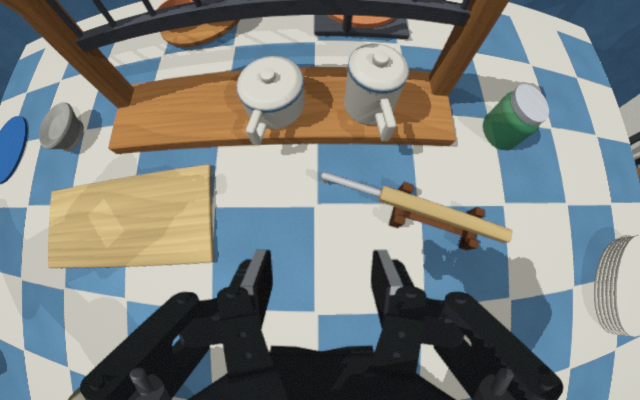

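The wrist view shows the left jug with its handle bar near (256,123), the tall jug with its bar near (386,120), and the pole from (322,176) to (511,236). Next I triangulate.

```bash
python3 - <<'E'
from h import *
cv2.imwrite("pics/w1z.png",cv2.resize(cv2.imread("pics/w1.png")[30:170,220:420],None,fx=4,fy=4,interpolation=cv2.INTER_CUBIC))
cv2.imwrite("pics/w1p.png",cv2.resize(cv2.imread("pics/w1.png")[150:260,310:520],None,fx=3.8,fy=3.8,interpolation=cv2.INTER_CUBIC))
E
```

```text
(no output)
```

View pics/w1z.png

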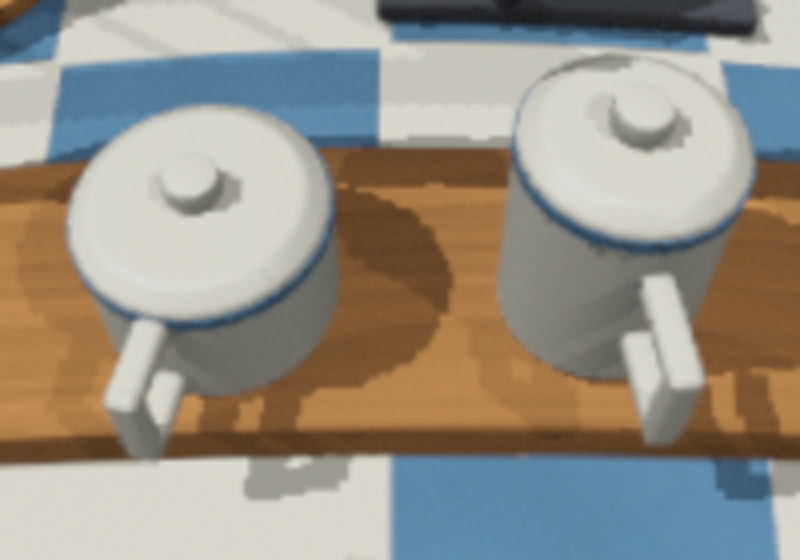

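View pics/w1p.png

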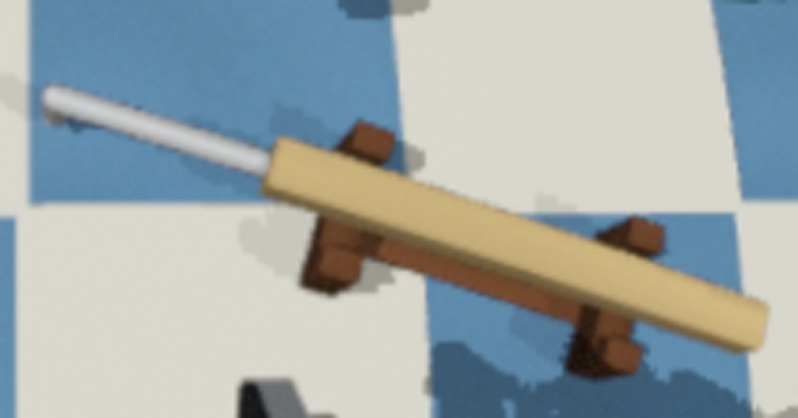

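```bash
python3 - <<'E'
from h import *
from scipy.optimize import least_squares
s=dict(position=np.array([.4015,-.0828,.2464]),tool_rot=status.observe()["tool_rot"])
c1=lambda x,y:np.array((290+x/5-.4,105+y/5-.4)); wz=lambda x,y:np.array((220+x/4-.4,30+y/4-.4)); wp=lambda x,y:np.array((310+x/3.8-.4,150+y/3.8-.4))
for n,a,b in [("Lknob",c1(152,290),wz(192,182)),("Rknob",c1(412,276),wz(645,115)),("Lbar",c1(117,432),wz(124,403)),("Rbar",c1(430,428),wz(683,383)),
  ("poleend",c1(763,648),wp(765,322)),("hookend",c1(277,510),wp(47,97)),("hfront",c1(415,550),wp(272,165))]:
    r=least_squares(lambda P:np.r_[proj("top",P)-a,wproj(s,P)-b],[.6,0,.1]);print(n,r.x,r.fun)
for z in (.114,.13):
  # lid circle extremes in wrist
  l=wray(s,wz(68,215),2,z-.008);r=wray(s,wz(333,215),2,z-.008);print(z,l,r,np.linalg.norm(l-r))
E
```

```text
Lknob [ 0.6284 -0.0135  0.1057] [ 0.5599 -0.2377 -0.2665  0.1088]
Rknob [ 0.6252 -0.156   0.1455] [ 1.191   0.1999 -0.5365 -0.0706]
Lbar [0.5523 0.0057 0.092 ] [ 1.1712 -0.8498 -0.5407  0.3698]
Rbar [ 0.545 -0.165  0.12 ] [ 0.7559  0.2309 -0.3282 -0.0911]
poleend [ 0.4209 -0.3568  0.0534] [ 0.229   1.2845 -0.1686 -0.6514]
hookend [ 0.5106 -0.0849  0.0337] [ 0.6786 -0.1893 -0.3237  0.0871]
hfront [ 0.4834 -0.1644  0.0414] [ 1.0591  0.4678 -0.5037 -0.2171]
0.114 [0.6177 0.0273 0.106 ] [ 0.6128 -0.061   0.106 ] 0.08841425729309137
0.13 [0.6063 0.022  0.122 ] [ 0.6016 -0.0621  0.122 ] 0.08418576277075888
```

```bash
python3 - <<'E'
from h import *
R=Rt(8,30);g=np.array([.5495,-.1643,.097])
s=plan(g-.06*R[:,1],R,.6,grasp=True)
plan(g,R,.6,grasp=True,start=s)
E
```

```text
from [ 0.4015 -0.0827  0.2463] final [ 0.5292 -0.1673  0.1322]
[{"hand": 0.6, "dx": -0.5, "dy": 1.6, "dz": 0.8, "ax": -0.4, "ay": -0.7}, {"hand": 0.6, "dx": -0.5, "dy": 1.6, "dz": 0.9, "ax": -0.4, "ay": -0.7}, {"hand": 0.6, "dx": -0.5, "dy": 1.6, "dz": 0.9, "ax": -0.4, "ay": -0.7}, {"hand": 0.6, "dx": -0.5, "dy": 1.6, "dz": 0.9, "ax": -0.4, "ay": -0.7}, {"hand": 0.6, "dx": -0.5, "dy": 1.6, "dz": 0.9, "ax": -0.4, "ay": -0.7}]
[{"hand": 0.6, "dx": -0.5, "dy": 1.6, "dz": 0.9, "ax": -0.4, "ay": -0.7}, {"hand": 0.6, "dx": -0.5, "dy": 1.6, "dz": 0.9, "ax": -0.4, "ay": -0.7}, {"hand": 0.6, "dx": -0.5, "dy": 1.6, "dz": 1.0, "ax": -0.4, "ay": -0.8}, {"hand": 0.6, "dx": -0.5, "dy": 1.6, "dz": 1.0, "ax": -0.5, "ay": -0.7}, {"hand": 0.6, "dx": -0.4, "dy": 1.6, "dz": 1.0, "ax": -0.4, "ay": -0.8}]
from [ 0.5292 -0.1673  0.1322] final [ 0.5589 -0.1632  0.0803]
[{"hand": 0.6, "dy": 1.2}, {"hand": 0.6, "dy": 1.2}, {"hand": 0.6, "dy": 1.2}, {"hand": 0.6, "dy": 1.2}, {"hand": 0.6, "dy": 1.2}]
```

Request:
jog_arm([
  {"hand": 0.6,"dx": -0.5,"dy": 1.6,"dz": 0.8,"ax": -0.4,"ay": -0.7,"az": 0},
  {"hand": 0.6,"dx": -0.5,"dy": 1.6,"dz": 0.9,"ax": -0.4,"ay": -0.7,"az": 0},
  {"hand": 0.6,"dx": -0.5,"dy": 1.6,"dz": 0.9,"ax": -0.4,"ay": -0.7,"az": 0},
  {"hand": 0.6,"dx": -0.5,"dy": 1.6,"dz": 0.9,"ax": -0.4,"ay": -0.7,"az": 0},
  {"hand": 0.6,"dx": -0.5,"dy": 1.6,"dz": 0.9,"ax": -0.4,"ay": -0.7,"az": 0},
])

```text
time_s: 2.7
position: [0.4647, -0.1254, 0.1887]
tool_rot: [[-0.864, 0.499, 0.067], [-0.058, 0.033, -0.998], [-0.5, -0.866, 0.001]]
ft_force: [0.5, -0.7, -0.2]
grip_width: 0.0513
```

Request:
jog_arm([
  {"hand": 0.6,"dx": -0.5,"dy": 1.6,"dz": 0.9,"ax": -0.4,"ay": -0.7,"az": 0},
  {"hand": 0.6,"dx": -0.5,"dy": 1.6,"dz": 0.9,"ax": -0.4,"ay": -0.7,"az": 0},
  {"hand": 0.6,"dx": -0.5,"dy": 1.6,"dz": 1.0,"ax": -0.4,"ay": -0.8,"az": 0},
  {"hand": 0.6,"dx": -0.5,"dy": 1.6,"dz": 1.0,"ax": -0.5,"ay": -0.7,"az": 0},
  {"hand": 0.6,"dx": -0.4,"dy": 1.6,"dz": 1.0,"ax": -0.4,"ay": -0.8,"az": 0},
])

```text
time_s: 3.12
position: [0.53, -0.1675, 0.1313]
tool_rot: [[-0.857, 0.495, 0.141], [-0.122, 0.07, -0.99], [-0.5, -0.866, 0.001]]
ft_force: [-0.2, -0.7, -0.2]
grip_width: 0.0512
```

```bash
python3 - <<'E'
from h import *
s=snap("wrist","w2.png");print(s["position"],s["tool_rot"])
R=Rt(8,30);g=np.array([.5495,-.1643,.097])
print(wproj(s,g),wproj(s,g+[0,0,.023]))
plan(g,R,.6,grasp=True)
E
```

```text
[ 0.53   -0.1675  0.1313] [[-0.8574  0.495   0.1406]
 [-0.1222  0.0695 -0.9901]
 [-0.4999 -0.8661  0.0009]]
[319.1931 215.4783] [319.0103 209.3327]
from [ 0.531  -0.1689  0.1294] final [ 0.5589 -0.1629  0.08  ]
[{"hand": 0.6, "dy": 1.1}, {"hand": 0.6, "dy": 1.1}, {"hand": 0.6, "dy": 1.2, "dz": -0.1}, {"hand": 0.6, "dy": 1.1}, {"hand": 0.6, "dy": 1.2, "dz": -0.1, "ay": 0.1, "az": 0.1}]
```

View pics/w2.png

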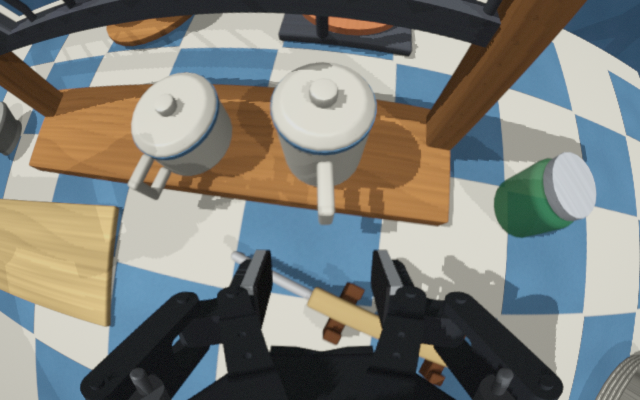

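```bash
python3 - <<'E'
from h import *
cv2.imwrite("pics/w2z.png",cv2.resize(cv2.imread("pics/w2.png")[55:235,240:400],None,fx=3.6,fy=3.3,interpolation=cv2.INTER_CUBIC))
s=dict(position=np.array([.531,-.1689,.1294]),tool_rot=status.observe()["tool_rot"])
for z in(.105,.113,.12):print(wray(s,(325,192),2,z))
print(wray(s,(326,214),2,.067)); print(wray(s,(323,95),2,.15))
E
```

```text
[ 0.5665 -0.1677  0.105 ]
[ 0.5644 -0.1679  0.113 ]
[ 0.5626 -0.1681  0.12  ]
[ 0.5576 -0.1703  0.067 ]
[ 0.6196 -0.1585  0.15  ]
```

View pics/w2z.png

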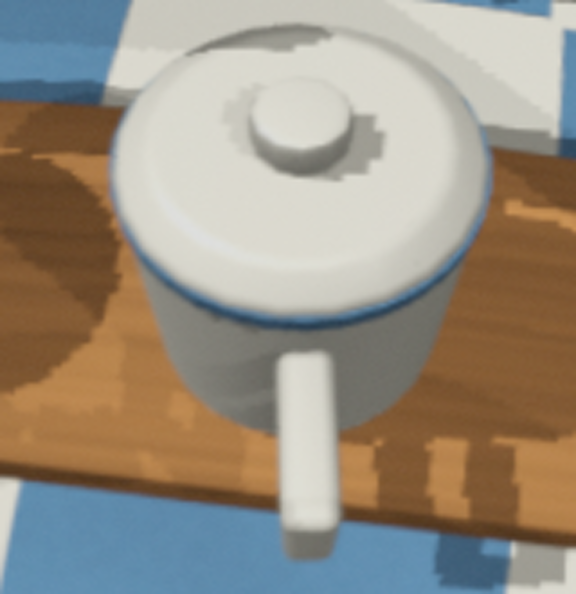

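```bash
python3 - <<'E'
from h import *
s=status.observe()
for z in(.113,.12):print(wray(s,(325.5,213),2,z))
print(wray(s,(325.5,223),2,.067)); print(wray(s,(325,154),2,.113))
R=Rt(8,30);g=np.array([.5505,-.1675,.097])
plan(g,R,.6,grasp=True)
E
```

```text
[ 0.5496 -0.1703  0.113 ]
[ 0.5483 -0.1704  0.12  ]
[ 0.55   -0.1709  0.067 ]
[ 0.5929 -0.1639  0.113 ]
from [ 0.531  -0.1689  0.1294] final [ 0.5602 -0.1658  0.0805]
[{"hand": 0.6, "dy": 1.1}, {"hand": 0.6, "dy": 1.1}, {"hand": 0.6, "dy": 1.2}, {"hand": 0.6, "dy": 1.1, "dz": 0.1}, {"hand": 0.6, "dx": -0.1, "dy": 1.2, "ay": 0.1, "az": 0.1}]
```

Request:
jog_arm([
  {"hand": 0.6,"dx": -0.1,"dy": 1.1,"dz": 0.1,"ax": 0,"ay": 0,"az": 0},
  {"hand": 0.6,"dx": -0.1,"dy": 1.1,"dz": 0.1,"ax": 0,"ay": 0,"az": 0},
  {"hand": 0.6,"dx": -0.1,"dy": 1.2,"dz": 0,"ax": 0,"ay": 0,"az": 0},
  {"hand": 0.6,"dx": -0.1,"dy": 1.1,"dz": 0.1,"ax": 0,"ay": 0,"az": 0},
  {"hand": 0.6,"dx": 0,"dy": 1.2,"dz": 0,"ax": 0,"ay": 0,"az": 0},
])

```text
time_s: 3.58
position: [0.5619, -0.1645, 0.0841]
tool_rot: [[-0.857, 0.495, 0.141], [-0.123, 0.069, -0.99], [-0.5, -0.866, 0.001]]
ft_force: [0.7, -1.4, -0.0]
grip_width: 0.0513
```

Request:
jog_arm([
  {"hand": 0,"dx": 0,"dy": 0,"dz": 0,"ax": 0,"ay": 0,"az": 0},
  {"hand": 0,"dx": 0,"dy": 0,"dz": 0,"ax": 0,"ay": 0,"az": 0},
  {"hand": 0,"dx": 0,"dy": 0,"dz": 0,"ax": 0,"ay": 0,"az": 0},
  {"hand": 0,"dx": 0,"dy": 0,"dz": 0,"ax": 0,"ay": 0,"az": 0},
  {"hand": 0,"dx": 0,"dy": 0,"dz": 0,"ax": 0,"ay": 0,"az": 0},
], newtons=80)

```text
time_s: 4.0
position: [0.5613, -0.1648, 0.0853]
tool_rot: [[-0.857, 0.496, 0.141], [-0.123, 0.069, -0.99], [-0.5, -0.866, 0.002]]
ft_force: [0.5, 0.1, -0.4]
grip_width: 0.0002
```

Request:
jog_arm([
  {"hand": 0,"dx": 0,"dy": 0,"dz": 0,"ax": 0,"ay": 0,"az": 0},
  {"hand": 0,"dx": 0,"dy": 0,"dz": 0,"ax": 0,"ay": 0,"az": 0},
  {"hand": 0,"dx": 0,"dy": 0,"dz": 0,"ax": 0,"ay": 0,"az": 0},
  {"hand": 0,"dx": 0,"dy": 0,"dz": 0,"ax": 0,"ay": 0,"az": 0},
  {"hand": 0,"dx": 0,"dy": 0,"dz": 0,"ax": 0,"ay": 0,"az": 0},
])

```text
time_s: 4.42
position: [0.5613, -0.1647, 0.0847]
tool_rot: [[-0.857, 0.495, 0.141], [-0.122, 0.07, -0.99], [-0.5, -0.866, 0.001]]
ft_force: [0.1, 0.5, 0.0]
grip_width: 0.0
```

```bash
python3 - <<'E'
from h import *
s=snap("wrist","w3.png");print(s["position"],s["tool_rot"],s["ft_force"],s["grip_width"])
R=s["tool_rot"]; 
a=plan(s["position"]+np.array([-.09,0,.07]),R,0,spd=.5)
E
```

```text
[ 0.5613 -0.1647  0.0847] [[-0.8573  0.4951  0.1408]
 [-0.1223  0.0696 -0.99  ]
 [-0.5    -0.866   0.0009]] [0.1473 0.5389 0.013 ] 1.5024322205173612e-05
from [ 0.5613 -0.1647  0.0847] final [ 0.4714 -0.1643  0.1546]
[{"hand": 0.0, "dx": 0.4, "dy": -1.1, "dz": -0.1}, {"hand": 0.0, "dx": 0.4, "dy": -1.0, "dz": -0.1}, {"hand": 0.0, "dx": 0.4, "dy": -1.1, "dz": -0.1}, {"hand": 0.0, "dx": 0.4, "dy": -1.0, "dz": -0.1}, {"hand": 0.0, "dx": 0.4, "dy": -1.1, "dz": -0.1}]
[{"hand": 0.0, "dx": 0.4, "dy": -1.0, "dz": -0.2}, {"hand": 0.0, "dx": 0.5, "dy": -1.1, "dz": -0.1}, {"hand": 0.0, "dx": 0.4, "dy": -1.0, "dz": -0.2}, {"hand": 0.0, "dx": 0.5, "dy": -1.1, "dz": -0.1}, {"hand": 0.0, "dx": 0.4, "dy": -1.0, "dz": -0.2}]
```

View pics/w3.png

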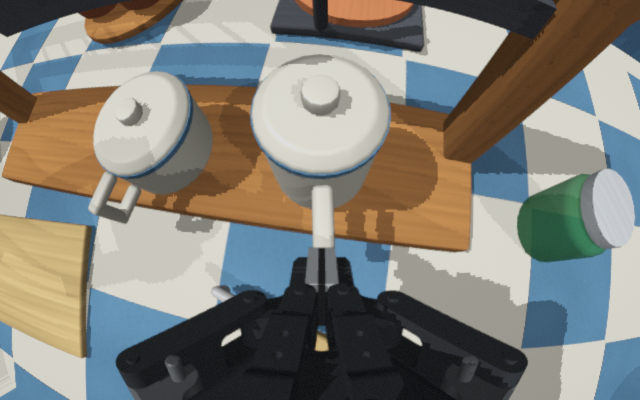

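Missed: the fingers shut at (322,260), just short of the bar, whose outer end is at (323,247).

```bash
python3 - <<'E'
from h import *
cv2.imwrite("pics/w3z.png",cv2.resize(cv2.imread("pics/w3.png")[160:360,220:420],None,fx=3,fy=3,interpolation=cv2.INTER_CUBIC))
s=status.observe()
P=s["position"];R=s["tool_rot"];print(wproj(s,P),wproj(s,P-.019*R[:,1]))
for z in(.113,.12):print(wray(s,(323,247),2,z))
E
```

```text
[319.5264 236.4771] [319.3458 249.6277]
[ 0.5527 -0.1679  0.113 ]
[ 0.5521 -0.1679  0.12  ]
```

View pics/w3z.png

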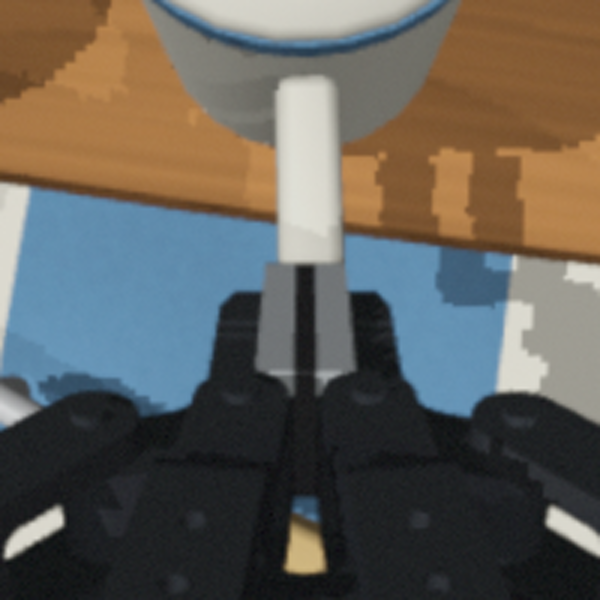

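```bash
python3 - <<'E'
from h import *
s=status.observe();P=s["position"];R=s["tool_rot"]
for dx in(-.011,0,.011):
  for dy in (0,-.019,-.038): print(dx,dy,wproj(s,P+R@[dx,dy,0]))
# known: stand front edge z=.03 x .572 ; rays in w3
for px in [(232,223),(400,243),(468,250)]: print(wray(s,px,2,.03))
print(proj("top",[.572,-.288,.03]))
E
```

```text
-0.011 0 [319.5108 220.1328]
-0.011 -0.019 [319.3215 231.9659]
-0.011 -0.038 [319.0918 246.4546]
0 0 [319.5264 236.4771]
0 -0.019 [319.3458 249.6277]
0 -0.038 [319.1289 265.5653]
0.011 0 [319.5445 252.1062]
0.011 -0.019 [319.3728 266.3641]
0.011 -0.038 [319.169  283.4614]
[ 0.5675 -0.0896  0.03  ]
[ 0.5709 -0.2299  0.03  ]
[ 0.5719 -0.2929  0.03  ]
[414.4581 184.4071]
```

```bash
python3 - <<'E'
from h import *
s=status.observe();P=s["position"];R=s["tool_rot"]
for dx in(-.011,0,.011,.022):
  for dy in (-.013,-.03): print(dx,dy,wproj(s,P+R@[dx,dy,.0425]),wproj(s,P+R@[dx,dy,-.0425]))
E
```

```text
-0.011 -0.013 [391.6774 227.6472] [247.289  227.4458]
-0.011 -0.03 [398.2402 239.3293] [240.4044 239.0804]
0 -0.013 [390.1632 244.6098] [248.8337 244.3848]
0 -0.03 [396.3263 257.4899] [242.3622 257.2126]
0.011 -0.013 [388.5863 260.7619] [250.4459 260.5176]
0.011 -0.03 [394.3496 274.6301] [244.3884 274.3307]
0.022 -0.013 [386.9685 276.079 ] [252.1034 275.8194]
0.022 -0.03 [392.3397 290.7375] [246.4523 290.4215]
```

```bash
python3 - <<'E'
from h import *
s=status.observe();s=dict(position=np.array([.4015,-.0828,.2464]),tool_rot=Rt(-0.2,30))
print("w1 stand",wray(s,(112,151),2,.03),wray(s,(455,143),2,.03))
print("board",[wray(s,p,2,.012)[:2] for p in [(50,190),(211,166),(213,263),(49,267)]])
# start picture: tile corners at start pose, top view
s0=dict(position=np.array([.22105,-.50322,.19509]),tool_rot=np.array([[-.9156,-.00033,.40208],[-.40208,.0015,-.9156],[-.0003,-1,-.0015]]))
for p in [(222,177),(265,63),(380,110),(125,137)]: print("w0",wray(s0,p,2,0))
for p in [(237,143),(290,143.5),(343,144)]: print("top",ray("top",p,0))
E
```

```text
w1 stand [0.5644 0.2733 0.03  ] [ 0.5667 -0.2908  0.03  ]
board [array([0.5043, 0.4502]), array([0.5347, 0.0847]), array([0.3884, 0.0712]), array([0.3553, 0.4253])]
w0 [ 0.1668 -0.3891  0.    ]
w0 [ 0.3193 -0.3874  0.    ]
w0 [ 0.322  -0.5368  0.    ]
w0 [ 0.1642 -0.2314 -0.    ]
top [0.7112 0.2355 0.    ]
top [0.7069 0.0761 0.    ]
top [ 0.7027 -0.0836  0.    ]
```

The camera rays agree with the world (stand and board). But the fingertips look about 30 mm short of the nominal TCP, which fits the miss. I'll open and advance 36 mm along the approach, which stays clear under either reading.

Request:
jog_arm([
  {"hand": 0.6,"dx": 0,"dy": 0,"dz": 0,"ax": 0,"ay": 0,"az": 0},
  {"hand": 0.6,"dx": 0,"dy": 0,"dz": 0,"ax": 0,"ay": 0,"az": 0},
  {"hand": 0.6,"dx": 0,"dy": 0,"dz": 0,"ax": 0,"ay": 0,"az": 0},
  {"hand": 0.6,"dx": 0,"dy": 0,"dz": 0,"ax": 0,"ay": 0,"az": 0},
  {"hand": 0.6,"dx": 0,"dy": 0,"dz": 0,"ax": 0,"ay": 0,"az": 0},
])

```text
time_s: 4.88
position: [0.5612, -0.1647, 0.0847]
tool_rot: [[-0.857, 0.495, 0.141], [-0.122, 0.07, -0.99], [-0.5, -0.866, 0.001]]
ft_force: [-0.6, -1.0, 0.4]
grip_width: 0.051
```

Request:
jog_arm([
  {"hand": 0.6,"dx": 0,"dy": 0.4,"dz": 0.2,"ax": 0,"ay": 0,"az": 0},
  {"hand": 0.6,"dx": 0,"dy": 0.4,"dz": 0.2,"ax": 0,"ay": 0,"az": 0},
  {"hand": 0.6,"dx": 0,"dy": 0.4,"dz": 0,"ax": 0,"ay": 0,"az": 0},
  {"hand": 0.6,"dx": 0,"dy": 0.4,"dz": 0,"ax": 0,"ay": 0,"az": 0},
  {"hand": 0.6,"dx": 0,"dy": 0.4,"dz": 0,"ax": 0,"ay": 0,"az": 0},
])

```text
time_s: 5.3
position: [0.5719, -0.1672, 0.0668]
tool_rot: [[-0.858, 0.495, 0.141], [-0.122, 0.07, -0.99], [-0.5, -0.866, 0.001]]
ft_force: [-0.7, 0.7, 0.4]
grip_width: 0.0511
```

```bash
python3 - <<'E'
from h import *
s=snap("wrist","w4.png",(170,40,300,280),2.1);print(s["position"],s["ft_force"],s["grip_width"])
E
```

```text
[ 0.5719 -0.1672  0.0668] [-0.6623  0.666   0.3698] 0.05106789129012394
```

View pics/w4.png

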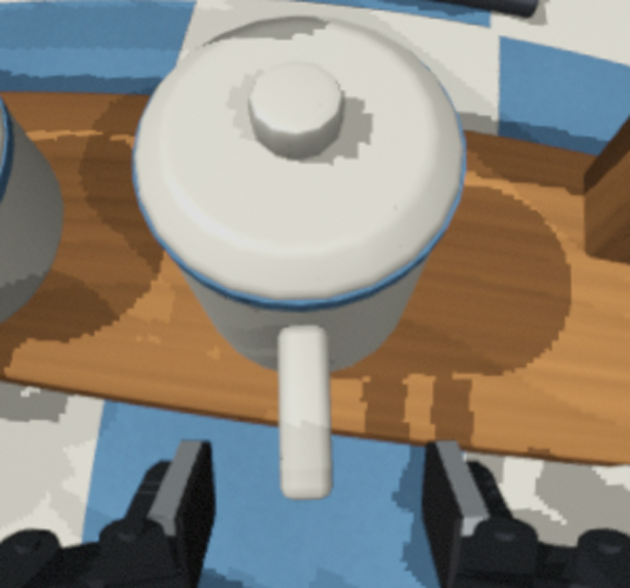

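Request:
jog_arm([
  {"hand": 0.6,"dx": 0,"dy": 0.4,"dz": -0.1,"ax": 0,"ay": 0,"az": 0},
  {"hand": 0.6,"dx": 0,"dy": 0.4,"dz": -0.1,"ax": 0,"ay": 0,"az": 0},
  {"hand": 0.6,"dx": 0,"dy": 0.4,"dz": -0.1,"ax": 0,"ay": 0,"az": 0},
  {"hand": 0.6,"dx": 0,"dy": 0,"dz": 0,"ax": 0,"ay": 0,"az": 0},
  {"hand": 0.6,"dx": 0,"dy": 0,"dz": 0,"ax": 0,"ay": 0,"az": 0},
])

```text
time_s: 5.77
position: [0.5773, -0.1632, 0.0568]
tool_rot: [[-0.857, 0.495, 0.141], [-0.123, 0.07, -0.99], [-0.5, -0.866, 0.001]]
ft_force: [0.4, 0.4, 0.2]
grip_width: 0.0516
```

Request:
jog_arm([
  {"hand": 0,"dx": 0,"dy": 0,"dz": 0,"ax": 0,"ay": 0,"az": 0},
  {"hand": 0,"dx": 0,"dy": 0,"dz": 0,"ax": 0,"ay": 0,"az": 0},
  {"hand": 0,"dx": 0,"dy": 0,"dz": 0,"ax": 0,"ay": 0,"az": 0},
  {"hand": 0,"dx": 0,"dy": 0,"dz": 0,"ax": 0,"ay": 0,"az": 0},
  {"hand": 0,"dx": 0,"dy": 0,"dz": 0,"ax": 0,"ay": 0,"az": 0},
], newtons=60)

```text
time_s: 6.18
position: [0.5773, -0.1634, 0.0573]
tool_rot: [[-0.857, 0.495, 0.141], [-0.122, 0.07, -0.99], [-0.5, -0.866, 0.001]]
ft_force: [0.2, 1.3, 2.2]
grip_width: 0.0107
```

```bash
python3 - <<'E'
from h import *
s=snap("wrist","w5.png",(170,40,300,280),2.1);print(s["position"],s["ft_force"],s["wrist_torque"],s["grip_width"])
E
```

```text
[ 0.5773 -0.1634  0.0573] [0.2362 1.3394 2.2333] [0.1328 0.137  0.1474] 0.010686621722699012
```

View pics/w5.png

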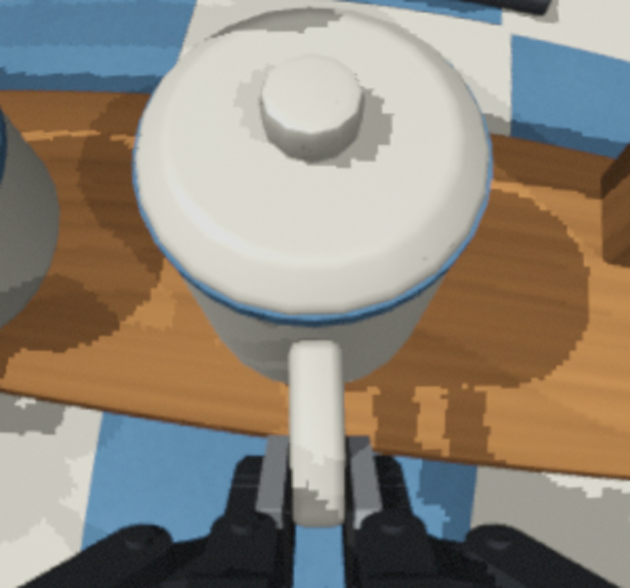

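Grasped (10.7 mm width). Next: lift 1 cm, draw back towards the robot, then carry to the board.

```bash
python3 - <<'E'
from h import *
s=status.observe();P=s["position"];R=s["tool_rot"]
a=plan(P+[0,0,.012],R,0,N=5)
a=plan(P+[-.13,0,.03],R,0,start=a,N=5)
a=plan([.40,.305,.13],Rt(35,30),0,start=a,spd=.85)
E
```

```text
from [ 0.5773 -0.1634  0.0573] final [ 0.5775 -0.1634  0.0689]
[{"hand": 0.0, "dx": -0.1, "dy": -0.2}, {"hand": 0.0, "dx": -0.1, "dy": -0.2}, {"hand": 0.0, "dx": -0.1, "dy": -0.2}, {"hand": 0.0, "dx": -0.2, "dy": -0.2}, {"hand": 0.0, "dx": -0.1, "dy": -0.2}]
from [ 0.5775 -0.1634  0.0689] final [ 0.4479 -0.1636  0.0871]
[{"hand": 0.0, "dx": 2.0, "dy": -1.6, "dz": -0.4}, {"hand": 0.0, "dx": 2.1, "dy": -1.6, "dz": -0.4}, {"hand": 0.0, "dx": 2.0, "dy": -1.6, "dz": -0.3}, {"hand": 0.0, "dx": 2.1, "dy": -1.6, "dz": -0.4}, {"hand": 0.0, "dx": 2.0, "dy": -1.6, "dz": -0.3}]
from [ 0.4479 -0.1636  0.0871] final [0.3997 0.3046 0.1303]
[{"hand": 0.0, "dx": -0.3, "dy": -0.2, "dz": -3.1, "ax": -0.9, "ay": -1.6}, {"hand": 0.0, "dx": -0.3, "dy": -0.1, "dz": -3.1, "ax": -0.9, "ay": -1.5}, {"hand": 0.0, "dx": -0.4, "dy": -0.1, "dz": -3.1, "ax": -0.9, "ay": -1.6}, {"hand": 0.0, "dx": -0.5, "dz": -3.1, "ax": -0.9, "ay": -1.5}, {"hand": 0.0, "dx": -0.6, "dz": -3.1, "ax": -0.9, "ay": -1.6}]
[{"hand": 0.0, "dx": -0.7, "dy": 0.1, "dz": -3.1, "ax": -0.9, "ay": -1.5}, {"hand": 0.0, "dx": -0.8, "dy": 0.1, "dz": -3.1, "ax": -0.9, "ay": -1.6}, {"hand": 0.0, "dx": -0.8, "dy": 0.1, "dz": -3.0, "ax": -0.9, "ay": -1.5}, {"hand": 0.0, "dx": -0.9, "dy": 0.2, "dz": -3.0, "ax": -0.9, "ay": -1.6}, {"hand": 0.0, "dx": -1.0, "dy": 0.2, "dz": -3.0, "ax": -0.9, "ay": -1.5}]
[{"hand": 0.0, "dx": -1.1, "dy": 0.3, "dz": -3.0, "ax": -0.9, "ay": -1.6}, {"hand": 0.0, "dx": -1.2, "dy": 0.3, "dz": -2.9, "ax": -0.9, "ay": -1.5}, {"hand": 0.0, "dx": -1.2, "dy": 0.4, "dz": -2.9, "ax": -0.9, "ay": -1.6}, {"hand": 0.0, "dx": -1.3, "dy": 0.5, "dz": -2.8, "ax": -0.9, "ay": -1.5}, {"hand": 0.0, "dx": -1.4, "dy": 0.4, "dz": -2.8, "ax": -0.9, "ay": -1.6}]
```

Request:
jog_arm([
  {"hand": 0,"dx": -0.1,"dy": -0.2,"dz": 0,"ax": 0,"ay": 0,"az": 0},
  {"hand": 0,"dx": -0.1,"dy": -0.2,"dz": 0,"ax": 0,"ay": 0,"az": 0},
  {"hand": 0,"dx": -0.1,"dy": -0.2,"dz": 0,"ax": 0,"ay": 0,"az": 0},
  {"hand": 0,"dx": -0.2,"dy": -0.2,"dz": 0,"ax": 0,"ay": 0,"az": 0},
  {"hand": 0,"dx": -0.1,"dy": -0.2,"dz": 0,"ax": 0,"ay": 0,"az": 0},
])

```text
time_s: 6.65
position: [0.5774, -0.1634, 0.0688]
tool_rot: [[-0.858, 0.495, 0.141], [-0.122, 0.07, -0.99], [-0.5, -0.866, 0.001]]
ft_force: [-1.0, 0.2, -3.9]
grip_width: 0.0106
```

Request:
jog_arm([
  {"hand": 0,"dx": 2.0,"dy": -1.6,"dz": -0.4,"ax": 0,"ay": 0,"az": 0},
  {"hand": 0,"dx": 2.1,"dy": -1.6,"dz": -0.4,"ax": 0,"ay": 0,"az": 0},
  {"hand": 0,"dx": 2.1,"dy": -1.6,"dz": -0.3,"ax": 0,"ay": 0,"az": 0},
  {"hand": 0,"dx": 2.1,"dy": -1.6,"dz": -0.4,"ax": 0,"ay": 0,"az": 0},
  {"hand": 0,"dx": 2.0,"dy": -1.6,"dz": -0.3,"ax": 0,"ay": 0,"az": 0},
])

```text
time_s: 7.07
position: [0.4458, -0.1633, 0.0866]
tool_rot: [[-0.857, 0.495, 0.141], [-0.123, 0.07, -0.99], [-0.5, -0.866, 0.001]]
ft_force: [0.5, -0.3, -3.5]
grip_width: 0.0107
```

```bash
python3 - <<'E'
from h import *
s=snap("wrist","w6.png");print(s["position"],s["ft_force"],s["wrist_torque"],s["grip_width"])
E
```

```text
[ 0.4458 -0.1633  0.0866] [ 0.4738 -0.3148 -3.4849] [-0.2131  0.8413 -0.0199] 0.010657837819605071
```

View pics/w6.png

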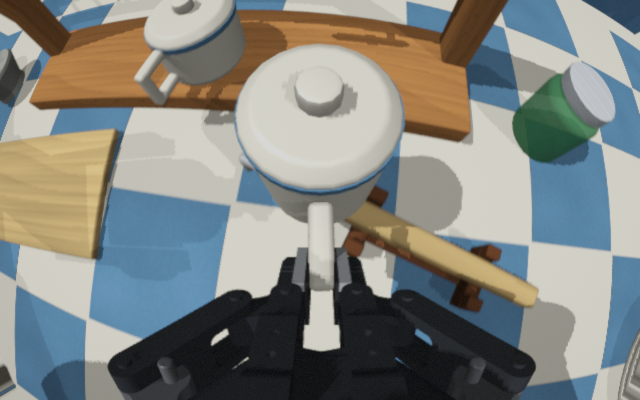

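Held and lifted: the jug is clear of the sill, and the squat jug is still at (190,40). I'll carry it to the board.

Request:
jog_arm([
  {"hand": 0,"dx": -0.3,"dy": -0.2,"dz": -3.1,"ax": -0.9,"ay": -1.6,"az": 0},
  {"hand": 0,"dx": -0.3,"dy": -0.1,"dz": -3.1,"ax": -0.9,"ay": -1.5,"az": 0},
  {"hand": 0,"dx": -0.4,"dy": -0.1,"dz": -3.1,"ax": -0.9,"ay": -1.6,"az": 0},
  {"hand": 0,"dx": -0.5,"dy": 0,"dz": -3.1,"ax": -0.9,"ay": -1.5,"az": 0},
  {"hand": 0,"dx": -0.6,"dy": 0,"dz": -3.1,"ax": -0.9,"ay": -1.6,"az": 0},
])

```text
time_s: 7.53
position: [0.431, -0.0075, 0.1006]
tool_rot: [[-0.827, 0.478, 0.295], [-0.256, 0.146, -0.956], [-0.5, -0.866, 0.001]]
ft_force: [0.6, 0.4, -3.7]
grip_width: 0.0106
```

Request:
jog_arm([
  {"hand": 0,"dx": -0.7,"dy": 0.1,"dz": -3.1,"ax": -0.9,"ay": -1.5,"az": 0},
  {"hand": 0,"dx": -0.8,"dy": 0.1,"dz": -3.1,"ax": -0.9,"ay": -1.6,"az": 0},
  {"hand": 0,"dx": -0.8,"dy": 0.1,"dz": -3.0,"ax": -0.9,"ay": -1.5,"az": 0},
  {"hand": 0,"dx": -0.9,"dy": 0.2,"dz": -3.0,"ax": -0.9,"ay": -1.6,"az": 0},
  {"hand": 0,"dx": -1.0,"dy": 0.2,"dz": -3.0,"ax": -0.9,"ay": -1.5,"az": 0},
])

```text
time_s: 7.95
position: [0.4146, 0.1494, 0.1156]
tool_rot: [[-0.778, 0.449, 0.44], [-0.381, 0.22, -0.898], [-0.5, -0.866, 0.0]]
ft_force: [1.1, -0.1, -3.4]
grip_width: 0.0107
```

Request:
jog_arm([
  {"hand": 0,"dx": -1.1,"dy": 0.3,"dz": -3.0,"ax": -0.9,"ay": -1.6,"az": 0},
  {"hand": 0,"dx": -1.2,"dy": 0.3,"dz": -2.9,"ax": -0.9,"ay": -1.5,"az": 0},
  {"hand": 0,"dx": -1.2,"dy": 0.4,"dz": -2.9,"ax": -0.9,"ay": -1.6,"az": 0},
  {"hand": 0,"dx": -1.3,"dy": 0.5,"dz": -2.8,"ax": -0.9,"ay": -1.5,"az": 0},
  {"hand": 0,"dx": -1.4,"dy": 0.4,"dz": -2.8,"ax": -0.9,"ay": -1.6,"az": 0},
])

```text
time_s: 8.37
position: [0.398, 0.3061, 0.1297]
tool_rot: [[-0.709, 0.408, 0.575], [-0.498, 0.288, -0.818], [-0.499, -0.866, -0.0]]
ft_force: [0.2, -0.4, -4.0]
grip_width: 0.0104
```

```bash
python3 - <<'E'
from h import *
s=snap("wrist","w7.png");print(s["position"],s["tool_rot"],s["q"])
a=plan([.4009,.3078,.070],Rt(35,30),0)
a=plan([.4009,.3078,.042],Rt(35,30),0,start=a)
print(np.cos(np.radians(30))*s["tool_rot"][:,1])
E
```

```text
[0.398  0.3061 0.1297] [[-0.7088  0.4082  0.5753]
 [-0.4983  0.2876 -0.8179]
 [-0.4993 -0.8664 -0.0005]] [ 19.2811  10.1978 112.2283  16.0939  29.5461  62.1121]
from [0.3979 0.3098 0.1309] final [0.4008 0.3083 0.0705]
[{"hand": 0.0, "dx": 0.6, "dy": 1.1, "dz": 0.1, "ay": 0.1}, {"hand": 0.0, "dx": 0.6, "dy": 1.1, "dz": 0.1, "ax": 0.1}, {"hand": 0.0, "dx": 0.6, "dy": 1.0, "ay": 0.1}, {"hand": 0.0, "dx": 0.6, "dy": 1.1, "dz": 0.1, "ax": 0.1}, {"hand": 0.0, "dx": 0.5, "dy": 1.0, "ay": 0.1, "az": -0.1}]
from [0.4008 0.3083 0.0705] final [0.4011 0.3085 0.0418]
[{"hand": 0.0, "dx": 0.3, "dy": 0.5}, {"hand": 0.0, "dx": 0.3, "dy": 0.5}, {"hand": 0.0, "dx": 0.3, "dy": 0.5}, {"hand": 0.0, "dx": 0.3, "dy": 0.5}, {"hand": 0.0, "dx": 0.2, "dy": 0.5}]
[ 0.3535  0.2491 -0.7503]
```

View pics/w7.png

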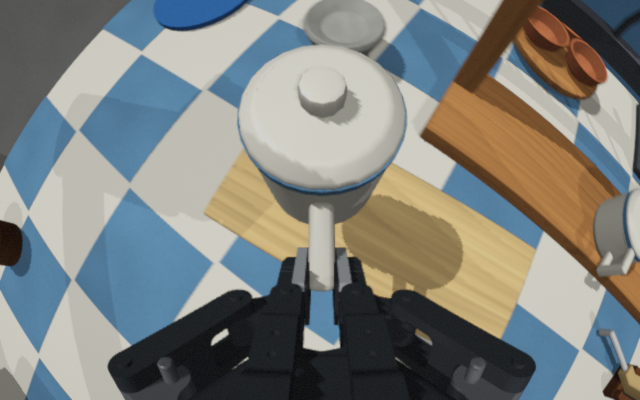

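Request:
jog_arm([
  {"hand": 0,"dx": 0.6,"dy": 1.1,"dz": 0.1,"ax": 0,"ay": 0,"az": 0},
  {"hand": 0,"dx": 0.6,"dy": 1.1,"dz": 0.1,"ax": 0,"ay": 0,"az": 0},
  {"hand": 0,"dx": 0.6,"dy": 1.0,"dz": 0,"ax": 0,"ay": 0,"az": 0},
  {"hand": 0,"dx": 0.6,"dy": 1.1,"dz": 0.1,"ax": 0,"ay": 0,"az": 0},
  {"hand": 0,"dx": 0.5,"dy": 1.0,"dz": 0,"ax": 0,"ay": 0,"az": 0},
])

```text
time_s: 8.83
position: [0.4014, 0.3027, 0.0686]
tool_rot: [[-0.71, 0.409, 0.574], [-0.497, 0.287, -0.819], [-0.499, -0.866, -0.0]]
ft_force: [0.1, -0.4, -5.3]
grip_width: 0.0111
```

Request:
jog_arm([
  {"hand": 0,"dx": 0.3,"dy": 0.5,"dz": 0,"ax": 0,"ay": 0,"az": 0},
  {"hand": 0,"dx": 0.3,"dy": 0.5,"dz": 0,"ax": 0,"ay": 0,"az": 0},
  {"hand": 0,"dx": 0.3,"dy": 0.5,"dz": 0,"ax": 0,"ay": 0,"az": 0},
  {"hand": 0,"dx": 0.3,"dy": 0.4,"dz": 0,"ax": 0,"ay": 0,"az": 0},
  {"hand": 0,"dx": 0.2,"dy": 0.4,"dz": 0,"ax": 0,"ay": 0,"az": 0},
])

```text
time_s: 9.25
position: [0.401, 0.3024, 0.0421]
tool_rot: [[-0.71, 0.409, 0.574], [-0.497, 0.287, -0.819], [-0.5, -0.866, -0.001]]
ft_force: [-0.6, -0.8, -4.4]
grip_width: 0.0102
```

Request:
jog_arm([
  {"hand": 0,"dx": 0,"dy": 0.1,"dz": 0,"ax": 0,"ay": 0,"az": 0},
  {"hand": 0,"dx": 0.1,"dy": 0.1,"dz": 0,"ax": 0,"ay": 0,"az": 0},
  {"hand": 0,"dx": 0,"dy": 0.1,"dz": 0,"ax": 0,"ay": 0,"az": 0},
  {"hand": 0,"dx": 0,"dy": 0,"dz": 0,"ax": 0,"ay": 0,"az": 0},
  {"hand": 0,"dx": 0,"dy": 0,"dz": 0,"ax": 0,"ay": 0,"az": 0},
])

```text
time_s: 9.67
position: [0.402, 0.3029, 0.0397]
tool_rot: [[-0.709, 0.41, 0.574], [-0.497, 0.287, -0.819], [-0.501, -0.866, 0.0]]
ft_force: [-2.4, -0.8, 0.9]
grip_width: 0.0109
```

Contact at z = 0.0397, where I expected it. I release to partial opening, then back out along the approach.

Request:
jog_arm([
  {"hand": 0.4,"dx": 0,"dy": 0,"dz": 0,"ax": 0,"ay": 0,"az": 0},
  {"hand": 0.4,"dx": 0,"dy": 0,"dz": 0,"ax": 0,"ay": 0,"az": 0},
  {"hand": 0.5,"dx": 0,"dy": 0,"dz": 0,"ax": 0,"ay": 0,"az": 0},
  {"hand": 0.5,"dx": 0,"dy": 0,"dz": 0,"ax": 0,"ay": 0,"az": 0},
  {"hand": 0.5,"dx": 0,"dy": 0,"dz": 0,"ax": 0,"ay": 0,"az": 0},
])

```text
time_s: 10.08
position: [0.4018, 0.3028, 0.0393]
tool_rot: [[-0.709, 0.41, 0.574], [-0.497, 0.287, -0.819], [-0.5, -0.866, 0.0]]
ft_force: [-1.5, 0.8, -0.3]
grip_width: 0.043
```

Request:
jog_arm([
  {"hand": 0.5,"dx": 0,"dy": -1.5,"dz": 0,"ax": 0,"ay": 0,"az": 0},
  {"hand": 0.5,"dx": 0,"dy": -2,"dz": 0,"ax": 0,"ay": 0,"az": 0},
  {"hand": 0.5,"dx": 0,"dy": -3,"dz": 0,"ax": 0,"ay": 0,"az": 0},
  {"hand": 0.5,"dx": 0,"dy": -3,"dz": 0,"ax": 0,"ay": 0,"az": 0},
  {"hand": 0.5,"dx": 0,"dy": -3,"dz": 0,"ax": 0,"ay": 0,"az": 0},
])

```text
time_s: 10.5
position: [0.3496, 0.2662, 0.1483]
tool_rot: [[-0.71, 0.409, 0.574], [-0.497, 0.286, -0.819], [-0.499, -0.867, 0.0]]
ft_force: [0.3, 0.0, 0.8]
grip_width: 0.0426
```

```bash
python3 - <<'E'
from h import *
s=snap("wrist","w8.png");print(s["position"],s["ft_force"],s["grip_width"])
snap("top","t8.png",(150,105,310,160),2.5)
E
```

```text
[0.3496 0.2662 0.1483] [0.3246 0.0324 0.7631] 0.04261950656770118
```

View pics/w8.png

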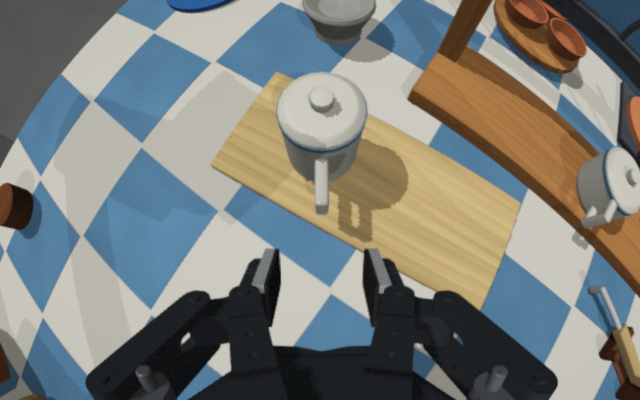

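View pics/t8.png

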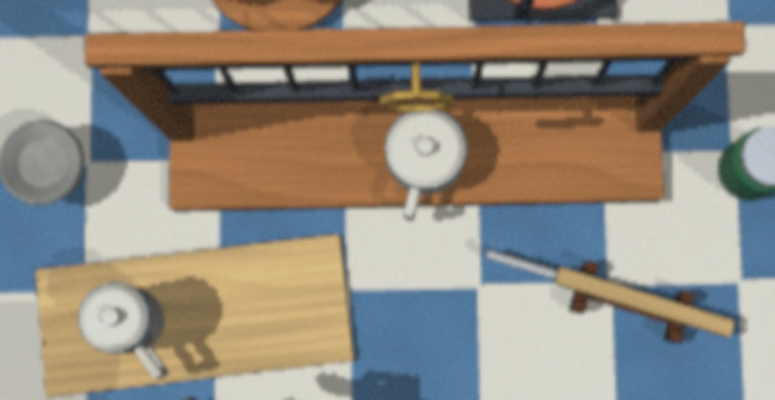

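Tall jug stands upright on the board. Now the squat jug.

```bash
python3 - <<'E'
from h import *
t=lambda x,y:(150+x/2.5-.3,105+y/2.5-.3)
print("tall",ray("top",t(115,317),.132),"squat",ray("top",t(425,150),.114),"ring y",ray("top",t(416,100),.3))
R=Rt(-14,30);f=np.array([np.cos(np.radians(14)),-np.sin(np.radians(14)),0])
bar=np.array([.624,-.0125,.072])-.074*f;T=bar+.0232*f+[0,0,-.033];print(bar,T)
a=plan([.40,.15,.19],Rt(10,30),.5,spd=.9)
a=plan(T-.07*R[:,1],R,.5,start=a,spd=.9)
E
```

```text
tall [0.4408 0.3258 0.132 ] squat [ 0.6204 -0.0109  0.114 ] ring y [ 0.6366 -0.001   0.3   ]
[0.5522 0.0054 0.072 ] [ 0.5747 -0.0002  0.039 ]
from [0.3506 0.2667 0.151 ] final [0.4003 0.1498 0.1903]
[{"hand": 0.5, "dx": 0.1, "dy": -0.9, "dz": 2.5, "ax": 2.5, "ay": 4.3, "az": -0.1}, {"hand": 0.5, "dx": -0.1, "dy": -0.8, "dz": 2.5, "ax": 2.5, "ay": 4.3, "az": -0.1}, {"hand": 0.5, "dx": -0.3, "dy": -0.7, "dz": 2.5, "ax": 2.5, "ay": 4.4, "az": -0.1}, {"hand": 0.5, "dx": -0.5, "dy": -0.6, "dz": 2.5, "ax": 2.5, "ay": 4.4}, {"hand": 0.5, "dx": -0.8, "dy": -0.6, "dz": 2.6, "ax": 2.4, "ay": 4.3, "az": -0.1}]
from [0.4003 0.1498 0.1903] final [0.5402 0.008  0.0996]
[{"hand": 0.5, "dx": -0.5, "dy": 1.4, "dz": 1.6, "ax": 1.2, "ay": 2.1}, {"hand": 0.5, "dx": -0.6, "dy": 1.4, "dz": 1.6, "ax": 1.2, "ay": 2.1}, {"hand": 0.5, "dx": -0.7, "dy": 1.4, "dz": 1.5, "ax": 1.2, "ay": 2.1}, {"hand": 0.5, "dx": -0.7, "dy": 1.4, "dz": 1.5, "ax": 1.2, "ay": 2.1}, {"hand": 0.5, "dx": -0.8, "dy": 1.5, "dz": 1.4, "ax": 1.2, "ay": 2.1}]
[{"hand": 0.5, "dx": -0.8, "dy": 1.5, "dz": 1.4, "ax": 1.2, "ay": 2.1}, {"hand": 0.5, "dx": -0.8, "dy": 1.5, "dz": 1.3, "ax": 1.2, "ay": 2.0}, {"hand": 0.5, "dx": -0.9, "dy": 1.6, "dz": 1.3, "ax": 1.2, "ay": 2.1}, {"hand": 0.5, "dx": -1.0, "dy": 1.6, "dz": 1.2, "ax": 1.2, "ay": 2.0}, {"hand": 0.5, "dx": -0.9, "dy": 1.6, "dz": 1.1, "ax": 1.2, "ay": 2.1}]
```

Request:
jog_arm([
  {"hand": 0.5,"dx": 0.1,"dy": -0.9,"dz": 2.5,"ax": 2.5,"ay": 4.3,"az": 0},
  {"hand": 0.5,"dx": -0.1,"dy": -0.8,"dz": 2.5,"ax": 2.5,"ay": 4.3,"az": 0},
  {"hand": 0.5,"dx": -0.3,"dy": -0.7,"dz": 2.5,"ax": 2.5,"ay": 4.4,"az": 0},
  {"hand": 0.5,"dx": -0.5,"dy": -0.6,"dz": 2.5,"ax": 2.5,"ay": 4.4,"az": 0},
  {"hand": 0.5,"dx": -0.8,"dy": -0.6,"dz": 2.6,"ax": 2.4,"ay": 4.3,"az": 0},
])

```text
time_s: 11.02
position: [0.4005, 0.1491, 0.186]
tool_rot: [[-0.854, 0.491, 0.17], [-0.146, 0.087, -0.985], [-0.498, -0.867, -0.002]]
ft_force: [-0.8, 0.3, -0.4]
grip_width: 0.0427
```

Request:
jog_arm([
  {"hand": 0.5,"dx": -0.5,"dy": 1.4,"dz": 1.6,"ax": 1.2,"ay": 2.1,"az": 0},
  {"hand": 0.5,"dx": -0.6,"dy": 1.4,"dz": 1.6,"ax": 1.2,"ay": 2.1,"az": 0},
  {"hand": 0.5,"dx": -0.7,"dy": 1.4,"dz": 1.5,"ax": 1.2,"ay": 2.1,"az": 0},
  {"hand": 0.5,"dx": -0.7,"dy": 1.4,"dz": 1.5,"ax": 1.2,"ay": 2.1,"az": 0},
  {"hand": 0.5,"dx": -0.8,"dy": 1.5,"dz": 1.4,"ax": 1.2,"ay": 2.1,"az": 0},
])

```text
time_s: 11.43
position: [0.4718, 0.0794, 0.1401]
tool_rot: [[-0.866, 0.498, -0.038], [0.034, -0.016, -0.999], [-0.498, -0.867, -0.003]]
ft_force: [0.7, 0.2, 0.8]
grip_width: 0.0426
```

Request:
jog_arm([
  {"hand": 0.5,"dx": -0.8,"dy": 1.5,"dz": 1.4,"ax": 1.2,"ay": 2.1,"az": 0},
  {"hand": 0.5,"dx": -0.8,"dy": 1.5,"dz": 1.3,"ax": 1.2,"ay": 2.0,"az": 0},
  {"hand": 0.5,"dx": -0.9,"dy": 1.6,"dz": 1.3,"ax": 1.2,"ay": 2.1,"az": 0},
  {"hand": 0.5,"dx": -1.0,"dy": 1.6,"dz": 1.2,"ax": 1.2,"ay": 2.0,"az": 0},
  {"hand": 0.5,"dx": -0.9,"dy": 1.6,"dz": 1.1,"ax": 1.2,"ay": 2.1,"az": 0},
])

```text
time_s: 11.85
position: [0.5412, 0.0077, 0.0941]
tool_rot: [[-0.841, 0.483, -0.243], [0.212, -0.12, -0.97], [-0.498, -0.867, -0.002]]
ft_force: [0.1, 1.2, 0.2]
grip_width: 0.0428
```

```bash
python3 - <<'E'
from h import *
s=snap("wrist","w9.png",(200,30,240,250),2.4);print(s["position"],s["tool_rot"])
E
```

```text
[0.5412 0.0077 0.0941] [[-0.8409  0.4834 -0.2433]
 [ 0.212  -0.1195 -0.9699]
 [-0.498  -0.8672 -0.002 ]]
```

View pics/w9.png

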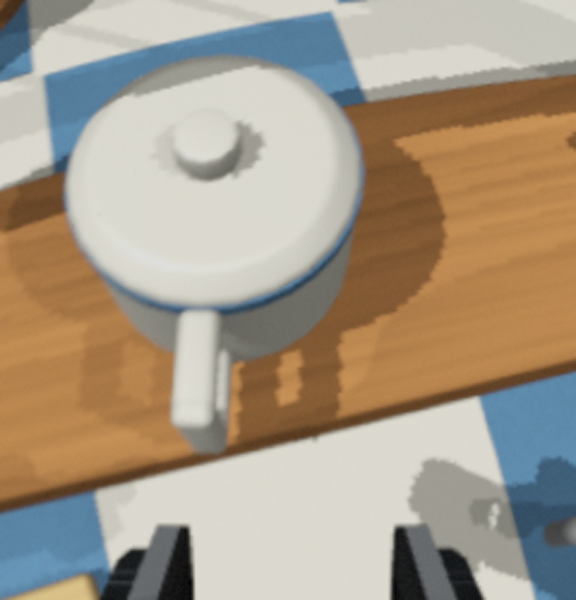

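```bash
python3 - <<'E'
from h import *
s=status.observe();print(s["position"])
o=wray(s,(280,205),2,.095);i=wray(s,(200+198/2.4,30+318/2.4),2,.095);k=wray(s,(200+208/2.4,30+165/2.4),2,.114)
c=wray(s,(200+215/2.4,30+185/2.4),2,.11)
print(o,i,k,c); d=k-o;print(np.hypot(*d[:2]),np.degrees(np.arctan2(d[1],d[0])))
d=i-o;print(np.degrees(np.arctan2(d[1],d[0])))
E
```

```text
[0.543  0.006  0.0929]
[0.5688 0.0257 0.095 ] [0.5966 0.0179 0.095 ] [0.6322 0.0055 0.114 ] [0.6278 0.0049 0.11  ]
0.066507651595114 -17.626310066663287
-15.590679380086637
```

```bash
python3 - <<'E'
from h import *
snap("top","t9.png",(150,105,310,160),2.5)
E
```

```text
(no output)
```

View pics/t9.png

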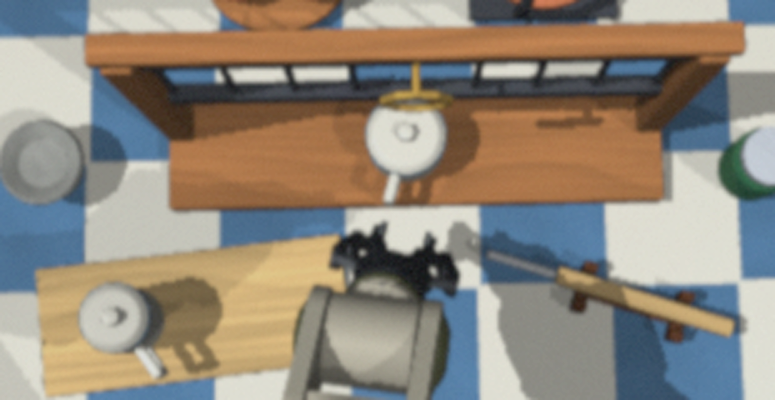

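The squat jug was knocked: it moved from (425,150) to (406,137) in the zoomed top view. I'll re-measure and replan.

```bash
python3 - <<'E'
from h import *
t=lambda x,y:(150+x/2.5-.3,105+y/2.5-.3)
a=ray("top",t(406,137),.114);o=ray("top",t(389,199),.095);d=a-o
print(a,o,np.hypot(*d[:2]),np.degrees(np.arctan2(d[1],d[0])))
R=Rt(-15,30);f=np.array([np.cos(np.radians(15)),-np.sin(np.radians(15)),0])
bar=np.array([.5715,.0243,.072]);T=bar+.0232*f+[0,0,-.033];print(bar,T)
a=plan(T-.07*R[:,1],R,.5)
a=plan(T,R,.5,start=a)
E
```

```text
[0.6354 0.0099 0.114 ] [0.5688 0.0302 0.095 ] 0.06953858178850515 -16.920161900715854
[0.5715 0.0243 0.072 ] [0.5939 0.0183 0.039 ]
from [0.5414 0.0073 0.0934] final [0.5597 0.0274 0.0995]
[{"hand": 0.5, "dx": -0.3, "dz": -0.5, "ax": 0.1, "ay": 0.1}, {"hand": 0.5, "dx": -0.3, "dz": -0.5, "ax": 0.1, "ay": 0.2, "az": 0.1}, {"hand": 0.5, "dx": -0.3, "dz": -0.5, "ax": 0.1, "ay": 0.1}, {"hand": 0.5, "dx": -0.3, "dy": 0.1, "dz": -0.5, "ax": 0.1, "ay": 0.2, "az": 0.1}, {"hand": 0.5, "dx": -0.2, "dz": -0.4, "ax": 0.1, "ay": 0.1}]
from [0.5597 0.0274 0.0995] final [0.5935 0.0184 0.0389]
[{"hand": 0.5, "dy": 1.4}, {"hand": 0.5, "dy": 1.4}, {"hand": 0.5, "dy": 1.4}, {"hand": 0.5, "dy": 1.4}, {"hand": 0.5, "dy": 1.4}]
```

Request:
jog_arm([
  {"hand": 0.5,"dx": -0.3,"dy": 0,"dz": -0.4,"ax": 0,"ay": 0.1,"az": 0},
  {"hand": 0.5,"dx": -0.3,"dy": 0,"dz": -0.5,"ax": 0,"ay": 0.2,"az": 0},
  {"hand": 0.5,"dx": -0.2,"dy": 0,"dz": -0.5,"ax": 0.1,"ay": 0.1,"az": 0},
  {"hand": 0.5,"dx": -0.2,"dy": 0,"dz": -0.5,"ax": 0.1,"ay": 0.2,"az": 0},
  {"hand": 0.5,"dx": -0.2,"dy": 0,"dz": -0.4,"ax": 0.1,"ay": 0.1,"az": 0},
])

```text
time_s: 12.37
position: [0.5558, 0.0293, 0.1022]
tool_rot: [[-0.838, 0.484, -0.253], [0.221, -0.123, -0.967], [-0.499, -0.867, -0.003]]
ft_force: [-0.2, -0.6, 0.3]
grip_width: 0.0428
```

Request:
jog_arm([
  {"hand": 0.5,"dx": 0,"dy": 0.8,"dz": 0,"ax": 0,"ay": 0,"az": 0},
  {"hand": 0.5,"dx": 0,"dy": 0.8,"dz": 0,"ax": 0,"ay": 0,"az": 0},
  {"hand": 0.5,"dx": 0,"dy": 0.8,"dz": 0,"ax": 0,"ay": 0,"az": 0},
  {"hand": 0.5,"dx": 0,"dy": 0.8,"dz": 0,"ax": 0,"ay": 0,"az": 0},
  {"hand": 0.5,"dx": 0,"dy": 0.8,"dz": 0,"ax": 0,"ay": 0,"az": 0},
])

```text
time_s: 12.78
position: [0.5756, 0.0228, 0.0659]
tool_rot: [[-0.838, 0.482, -0.255], [0.222, -0.124, -0.967], [-0.498, -0.867, -0.003]]
ft_force: [0.5, 0.2, 0.4]
grip_width: 0.0429
```

```bash
python3 - <<'E'
from h import *
s=snap("wrist","w10.png",(170,40,300,280),2.1);print(s["position"],s["ft_force"],s["grip_width"])
E
```

```text
[0.5756 0.0228 0.0659] [0.4636 0.2003 0.4485] 0.04285985569809431
```

View pics/w10.png

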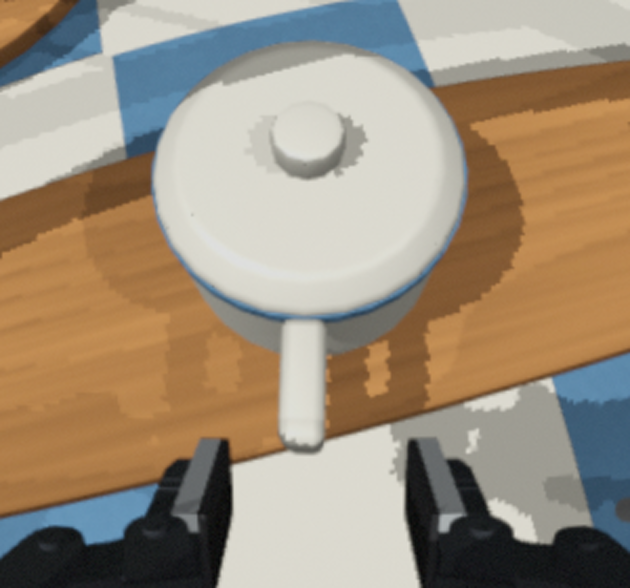

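Request:
jog_arm([
  {"hand": 0.5,"dx": 0,"dy": 0.6,"dz": -0.1,"ax": 0,"ay": 0,"az": 0},
  {"hand": 0.5,"dx": -0.1,"dy": 0.6,"dz": -0.1,"ax": 0,"ay": 0,"az": 0},
  {"hand": 0.5,"dx": 0,"dy": 0.6,"dz": -0.1,"ax": 0,"ay": 0,"az": 0},
  {"hand": 0.5,"dx": -0.1,"dy": 0.6,"dz": 0,"ax": 0,"ay": 0,"az": 0},
  {"hand": 0.5,"dx": 0,"dy": 0.4,"dz": 0,"ax": 0,"ay": 0,"az": 0},
])

```text
time_s: 13.25
position: [0.5918, 0.0219, 0.0433]
tool_rot: [[-0.838, 0.483, -0.254], [0.222, -0.124, -0.967], [-0.499, -0.867, -0.003]]
ft_force: [0.9, -0.4, 0.2]
grip_width: 0.0424
```

Request:
jog_arm([
  {"hand": 0,"dx": 0,"dy": 0,"dz": 0,"ax": 0,"ay": 0,"az": 0},
  {"hand": 0,"dx": 0,"dy": 0,"dz": 0,"ax": 0,"ay": 0,"az": 0},
  {"hand": 0,"dx": 0,"dy": 0,"dz": 0,"ax": 0,"ay": 0,"az": 0},
  {"hand": 0,"dx": 0,"dy": 0,"dz": 0,"ax": 0,"ay": 0,"az": 0},
  {"hand": 0,"dx": 0,"dy": 0,"dz": 0,"ax": 0,"ay": 0,"az": 0},
], newtons=60)

```text
time_s: 13.67
position: [0.5913, 0.0221, 0.0441]
tool_rot: [[-0.838, 0.483, -0.254], [0.222, -0.124, -0.967], [-0.499, -0.867, -0.003]]
ft_force: [-0.9, 0.9, 0.7]
grip_width: 0.0104
```

```bash
python3 - <<'E'
from h import *
s=snap("wrist","w11.png",(170,40,300,280),2.1);print(s["position"],s["ft_force"],s["grip_width"])
E
```

```text
[0.5913 0.0221 0.0441] [-0.9499  0.8687  0.6775] 0.010419209387595108
```

View pics/w11.png

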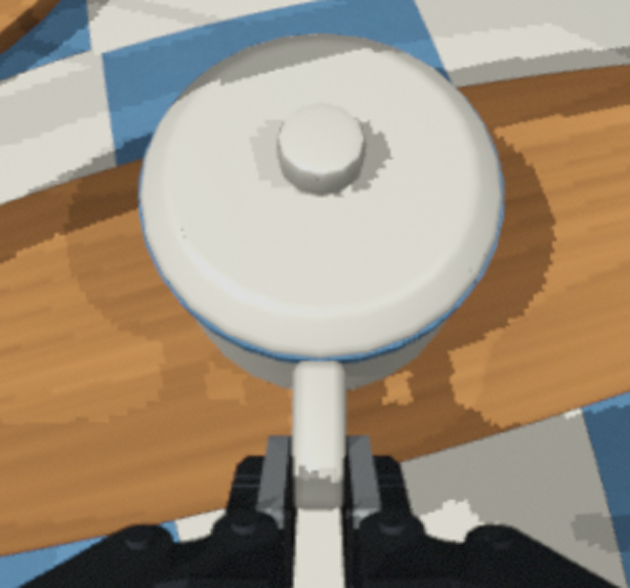

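```bash
python3 - <<'E'
from h import *
s=status.observe();P=s["position"];R=s["tool_rot"]
a=plan(P+[-.002,0,.012],R,0,N=5)
a=plan(P+[-.12,0,.03],R,0,start=a,N=5)
a=plan([.404,.1665,.09],Rt(20,30),0,start=a,spd=.85)
a=plan([.404,.1665,.030],Rt(20,30),0,start=a,spd=.35)
E
```

```text
from [0.5912 0.0221 0.044 ] final [0.5893 0.0225 0.0556]
[{"hand": 0.0, "dx": -0.1, "dy": -0.2}, {"hand": 0.0, "dx": -0.1, "dy": -0.2}, {"hand": 0.0, "dx": -0.1, "dy": -0.2}, {"hand": 0.0, "dx": -0.1, "dy": -0.3}, {"hand": 0.0, "dy": -0.2}]
from [0.5893 0.0225 0.0556] final [0.471  0.0226 0.0738]
[{"hand": 0.0, "dx": 1.8, "dy": -1.5, "dz": 0.6}, {"hand": 0.0, "dx": 1.8, "dy": -1.4, "dz": 0.6}, {"hand": 0.0, "dx": 1.8, "dy": -1.5, "dz": 0.6}, {"hand": 0.0, "dx": 1.8, "dy": -1.4, "dz": 0.6}, {"hand": 0.0, "dx": 1.8, "dy": -1.5, "dz": 0.6}]
from [0.471  0.0226 0.0738] final [0.404  0.1667 0.0904]
[{"hand": 0.0, "dx": 0.8, "dy": -0.6, "dz": -1.2, "ax": -1.7, "ay": -3.0}, {"hand": 0.0, "dx": 0.7, "dy": -0.6, "dz": -1.3, "ax": -1.7, "ay": -3.0}, {"hand": 0.0, "dx": 0.7, "dy": -0.6, "dz": -1.3, "ax": -1.7, "ay": -3.0}, {"hand": 0.0, "dx": 0.6, "dy": -0.5, "dz": -1.4, "ax": -1.7, "ay": -3.0}, {"hand": 0.0, "dx": 0.5, "dy": -0.5, "dz": -1.4, "ax": -1.7, "ay": -3.0}]
[{"hand": 0.0, "dx": 0.4, "dy": -0.4, "dz": -1.5, "ax": -1.7, "ay": -3.0}, {"hand": 0.0, "dx": 0.4, "dy": -0.4, "dz": -1.5, "ax": -1.7, "ay": -3.0}, {"hand": 0.0, "dx": 0.3, "dy": -0.4, "dz": -1.5, "ax": -1.8, "ay": -3.1}, {"hand": 0.0, "dx": 0.2, "dy": -0.3, "dz": -1.6, "ax": -1.7, "ay": -3.0}, {"hand": 0.0, "dx": 0.1, "dy": -0.3, "dz": -1.6, "ax": -1.8, "ay": -3.1}]
from [0.404  0.1667 0.0904] final [0.404  0.1667 0.0304]
[{"hand": 0.0, "dx": 0.6, "dy": 1.0}, {"hand": 0.0, "dx": 0.6, "dy": 1.1}, {"hand": 0.0, "dx": 0.6, "dy": 1.0}, {"hand": 0.0, "dx": 0.6, "dy": 1.1}, {"hand": 0.0, "dx": 0.6, "dy": 1.0}]
```

Request:
jog_arm([
  {"hand": 0,"dx": -0.1,"dy": -0.2,"dz": 0,"ax": 0,"ay": 0,"az": 0},
  {"hand": 0,"dx": -0.1,"dy": -0.2,"dz": 0,"ax": 0,"ay": 0,"az": 0},
  {"hand": 0,"dx": -0.1,"dy": -0.2,"dz": 0,"ax": 0,"ay": 0,"az": 0},
  {"hand": 0,"dx": -0.1,"dy": -0.3,"dz": 0,"ax": 0,"ay": 0,"az": 0},
  {"hand": 0,"dx": 0,"dy": -0.2,"dz": 0,"ax": 0,"ay": 0,"az": 0},
])

```text
time_s: 14.13
position: [0.5894, 0.0225, 0.0557]
tool_rot: [[-0.838, 0.483, -0.254], [0.222, -0.124, -0.967], [-0.499, -0.867, -0.003]]
ft_force: [0.2, 0.2, -3.3]
grip_width: 0.0105
```

Request:
jog_arm([
  {"hand": 0,"dx": 1.8,"dy": -1.5,"dz": 0.6,"ax": 0,"ay": 0,"az": 0},
  {"hand": 0,"dx": 1.8,"dy": -1.4,"dz": 0.6,"ax": 0,"ay": 0,"az": 0},
  {"hand": 0,"dx": 1.8,"dy": -1.5,"dz": 0.6,"ax": 0,"ay": 0,"az": 0},
  {"hand": 0,"dx": 1.8,"dy": -1.4,"dz": 0.6,"ax": 0,"ay": 0,"az": 0},
  {"hand": 0,"dx": 1.8,"dy": -1.5,"dz": 0.6,"ax": 0,"ay": 0,"az": 0},
])

```text
time_s: 14.55
position: [0.4699, 0.0227, 0.0738]
tool_rot: [[-0.838, 0.483, -0.254], [0.222, -0.124, -0.967], [-0.499, -0.867, -0.003]]
ft_force: [-0.3, -0.1, -2.5]
grip_width: 0.0104
```

Request:
jog_arm([
  {"hand": 0,"dx": 0.8,"dy": -0.6,"dz": -1.2,"ax": -1.7,"ay": -3,"az": 0},
  {"hand": 0,"dx": 0.7,"dy": -0.6,"dz": -1.3,"ax": -1.7,"ay": -3,"az": 0},
  {"hand": 0,"dx": 0.7,"dy": -0.6,"dz": -1.3,"ax": -1.7,"ay": -3,"az": 0},
  {"hand": 0,"dx": 0.6,"dy": -0.5,"dz": -1.4,"ax": -1.7,"ay": -3,"az": 0},
  {"hand": 0,"dx": 0.5,"dy": -0.5,"dz": -1.4,"ax": -1.7,"ay": -3,"az": 0},
])

```text
time_s: 14.97
position: [0.4373, 0.0947, 0.0819]
tool_rot: [[-0.865, 0.499, 0.047], [-0.04, 0.024, -0.999], [-0.5, -0.866, -0.001]]
ft_force: [-0.2, -0.7, -2.9]
grip_width: 0.0106
```

Request:
jog_arm([
  {"hand": 0,"dx": 0.4,"dy": -0.4,"dz": -1.5,"ax": -1.7,"ay": -3,"az": 0},
  {"hand": 0,"dx": 0.4,"dy": -0.4,"dz": -1.5,"ax": -1.7,"ay": -3,"az": 0},
  {"hand": 0,"dx": 0.3,"dy": -0.4,"dz": -1.5,"ax": -1.8,"ay": -3.1,"az": 0},
  {"hand": 0,"dx": 0.2,"dy": -0.3,"dz": -1.6,"ax": -1.7,"ay": -3,"az": 0},
  {"hand": 0,"dx": 0.1,"dy": -0.3,"dz": -1.6,"ax": -1.8,"ay": -3.1,"az": 0},
])

```text
time_s: 15.38
position: [0.4037, 0.1674, 0.0905]
tool_rot: [[-0.813, 0.469, 0.345], [-0.299, 0.172, -0.939], [-0.5, -0.866, 0.0]]
ft_force: [-0.1, 0.0, -2.7]
grip_width: 0.0104
```

```bash
python3 - <<'E'
from h import *
s=snap("wrist","w12.png");print(s["position"],s["tool_rot"],s["ft_force"],s["grip_width"])
snap("top","t12.png",(150,105,310,160),2.5)
a=plan([.404,.1665,.030],Rt(20,30),0,spd=.35)
E
```

```text
[0.4037 0.1674 0.0905] [[-0.8127  0.4693  0.3453]
 [-0.2991  0.1725 -0.9385]
 [-0.5    -0.866   0.0002]] [-0.1496  0.0065 -2.6513] 0.010426952770769334
from [0.4035 0.1675 0.0906] final [0.4043 0.1667 0.0297]
[{"hand": 0.0, "dx": 0.6, "dy": 1.1}, {"hand": 0.0, "dx": 0.6, "dy": 1.0}, {"hand": 0.0, "dx": 0.6, "dy": 1.1}, {"hand": 0.0, "dx": 0.6, "dy": 1.0, "dz": 0.1, "ay": 0.1}, {"hand": 0.0, "dx": 0.6, "dy": 1.1, "ax": 0.1}]
```

View pics/w12.png

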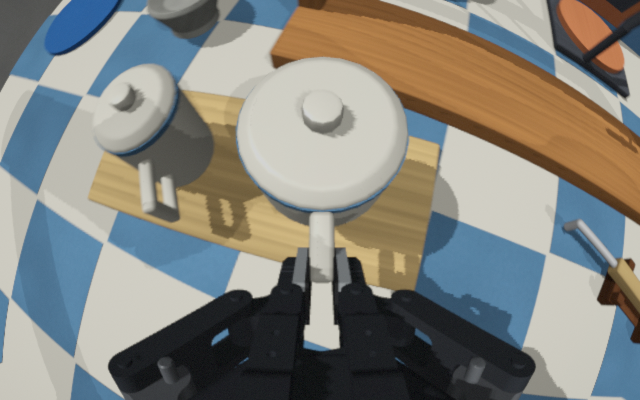

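View pics/t12.png

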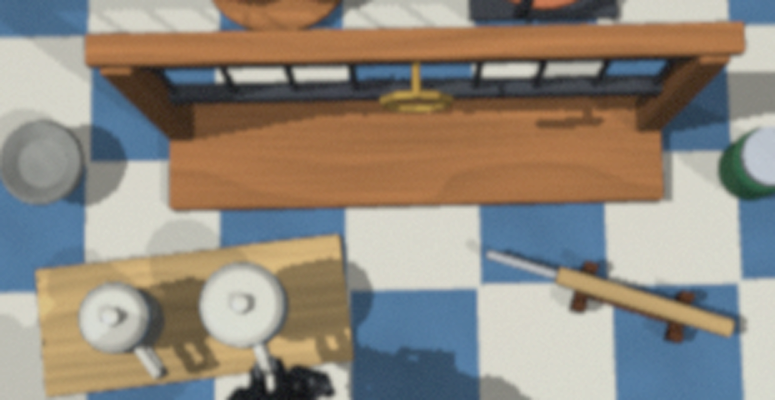

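The squat jug hangs over its half of the board at (242,305), beside the tall jug at (115,317). I'll lower it.

Request:
jog_arm([
  {"hand": 0,"dx": 0.6,"dy": 1.1,"dz": 0,"ax": 0,"ay": 0,"az": 0},
  {"hand": 0,"dx": 0.6,"dy": 1,"dz": 0,"ax": 0,"ay": 0,"az": 0},
  {"hand": 0,"dx": 0.6,"dy": 1.1,"dz": 0,"ax": 0,"ay": 0,"az": 0},
  {"hand": 0,"dx": 0.6,"dy": 1,"dz": 0,"ax": 0,"ay": 0,"az": 0},
  {"hand": 0,"dx": 0.6,"dy": 1.1,"dz": 0,"ax": 0,"ay": 0,"az": 0},
])

```text
time_s: 15.9
position: [0.4051, 0.1666, 0.0346]
tool_rot: [[-0.814, 0.47, 0.341], [-0.295, 0.171, -0.94], [-0.5, -0.866, -0.001]]
ft_force: [1.4, 0.2, -3.1]
grip_width: 0.0104
```

Request:
jog_arm([
  {"hand": 0,"dx": 0,"dy": 0.1,"dz": 0,"ax": 0,"ay": 0,"az": 0},
  {"hand": 0,"dx": 0.1,"dy": 0.1,"dz": 0,"ax": 0,"ay": 0,"az": 0},
  {"hand": 0,"dx": 0,"dy": 0.1,"dz": 0,"ax": 0,"ay": 0,"az": 0},
  {"hand": 0,"dx": 0,"dy": 0,"dz": 0,"ax": 0,"ay": 0,"az": 0},
  {"hand": 0,"dx": 0,"dy": 0,"dz": 0,"ax": 0,"ay": 0,"az": 0},
])

```text
time_s: 16.32
position: [0.4058, 0.1677, 0.0326]
tool_rot: [[-0.813, 0.471, 0.343], [-0.296, 0.173, -0.939], [-0.502, -0.865, -0.002]]
ft_force: [-0.3, -1.0, -3.6]
grip_width: 0.0106
```

Request:
jog_arm([
  {"hand": 0,"dx": 0.1,"dy": 0.1,"dz": 0,"ax": 0,"ay": 0,"az": 0},
  {"hand": 0,"dx": 0.1,"dy": 0.1,"dz": 0,"ax": 0,"ay": 0,"az": 0},
  {"hand": 0,"dx": 0,"dy": 0.1,"dz": 0,"ax": 0,"ay": 0,"az": 0},
  {"hand": 0,"dx": 0.1,"dy": 0.1,"dz": 0,"ax": 0,"ay": 0,"az": 0},
  {"hand": 0,"dx": 0,"dy": 0,"dz": 0,"ax": 0,"ay": 0,"az": 0},
])

```text
time_s: 16.73
position: [0.405, 0.1676, 0.0273]
tool_rot: [[-0.813, 0.47, 0.343], [-0.296, 0.174, -0.939], [-0.501, -0.865, -0.002]]
ft_force: [0.7, 0.3, -2.6]
grip_width: 0.0105
```

Request:
jog_arm([
  {"hand": 0,"dx": 0.1,"dy": 0.1,"dz": 0,"ax": 0,"ay": 0,"az": 0},
  {"hand": 0,"dx": 0,"dy": 0.1,"dz": 0,"ax": 0,"ay": 0,"az": 0},
  {"hand": 0,"dx": 0,"dy": 0,"dz": 0,"ax": 0,"ay": 0,"az": 0},
  {"hand": 0,"dx": 0,"dy": 0,"dz": 0,"ax": 0,"ay": 0,"az": 0},
  {"hand": 0,"dx": 0,"dy": 0,"dz": 0,"ax": 0,"ay": 0,"az": 0},
])

```text
time_s: 17.15
position: [0.4046, 0.1675, 0.0258]
tool_rot: [[-0.813, 0.471, 0.343], [-0.296, 0.173, -0.939], [-0.502, -0.865, -0.001]]
ft_force: [-10.9, -6.1, 18.8]
grip_width: 0.0106
```

Request:
jog_arm([
  {"hand": 0.4,"dx": 0,"dy": 0,"dz": 0,"ax": 0,"ay": 0,"az": 0},
  {"hand": 0.4,"dx": 0,"dy": 0,"dz": 0,"ax": 0,"ay": 0,"az": 0},
  {"hand": 0.5,"dx": 0,"dy": 0,"dz": 0,"ax": 0,"ay": 0,"az": 0},
  {"hand": 0.5,"dx": 0,"dy": 0,"dz": 0,"ax": 0,"ay": 0,"az": 0},
  {"hand": 0.5,"dx": 0,"dy": 0,"dz": 0,"ax": 0,"ay": 0,"az": 0},
])

```text
time_s: 17.57
position: [0.4052, 0.1677, 0.025]
tool_rot: [[-0.813, 0.47, 0.344], [-0.296, 0.174, -0.939], [-0.501, -0.865, -0.002]]
ft_force: [0.1, 0.8, 0.2]
grip_width: 0.0429
```

Request:
jog_arm([
  {"hand": 0.5,"dx": 0,"dy": -1.5,"dz": 0,"ax": 0,"ay": 0,"az": 0},
  {"hand": 0.5,"dx": 0,"dy": -2,"dz": 0,"ax": 0,"ay": 0,"az": 0},
  {"hand": 0.5,"dx": 0,"dy": -3,"dz": 0,"ax": 0,"ay": 0,"az": 0},
  {"hand": 0.5,"dx": 0,"dy": -3,"dz": 0,"ax": 0,"ay": 0,"az": 0},
  {"hand": 0.5,"dx": 0,"dy": -3,"dz": 0,"ax": 0,"ay": 0,"az": 0},
])

```text
time_s: 17.98
position: [0.3628, 0.1543, 0.1063]
tool_rot: [[-0.81, 0.472, 0.35], [-0.296, 0.187, -0.937], [-0.507, -0.862, -0.012]]
ft_force: [0.3, 0.8, 1.5]
grip_width: 0.0424
```

```bash
python3 - <<'E'
from h import *
s=snap("wrist","w13.png");print(s["position"],s["ft_force"],s["grip_width"])
snap("top","t13.png",(150,105,310,160),2.5)
E
```

```text
[0.3628 0.1543 0.1063] [0.3393 0.8487 1.4707] 0.04241933063595986
```

View pics/w13.png

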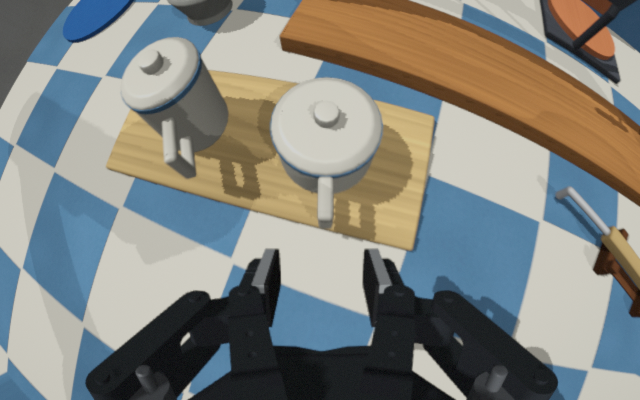

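View pics/t13.png

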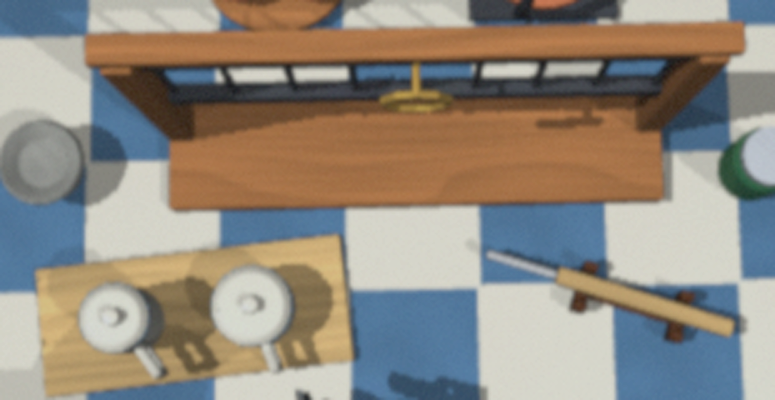

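Both jugs stand on the board. Now the pole: measure the rest and pole line, and move above the handle.

```bash
python3 - <<'E'
from h import *
t=lambda x,y:(150+x/2.5-.3,105+y/2.5-.3)
c1=lambda x,y:(290+x/5-.4,105+y/5-.4)
print("tall",ray("top",t(115,317),.132),"squat",ray("top",t(251,306),.096))
b1=ray("top",c1(469,572),.035);b2=ray("top",c1(660,632),.035);d=b1-b2
print("rest",(b1+b2)/2,np.hypot(*d[:2]),np.degrees(np.arctan2(d[1],d[0])))
s=status.observe();print(s["q"])
a=plan([.36,.05,.20],Rt(30,10),.6,spd=.85)
a=plan([.465,-.221,.12],Rt(71.8,0),.6,start=a,spd=.85)
E
```

```text
tall [0.4408 0.3258 0.132 ] squat [0.4521 0.1843 0.096 ]
rest [ 0.4538 -0.2473  0.035 ] 0.11491209799851643 71.45277436490471
[ -4.6876   1.4769 129.0292  32.7435  24.6637  37.9297]
from [0.3632 0.1545 0.1096] final [0.3598 0.0496 0.1998]
[{"hand": 0.6, "dx": -0.3, "dy": -2.0, "dz": 1.9, "ax": -0.6, "ay": -1.8, "az": -4.2}, {"hand": 0.6, "dy": -2.0, "dz": 1.9, "ax": -0.6, "ay": -1.8, "az": -4.2}, {"hand": 0.6, "dx": 0.1, "dy": -2.0, "dz": 1.9, "ax": -0.6, "ay": -1.8, "az": -4.2}, {"hand": 0.6, "dx": 0.4, "dy": -2.0, "dz": 1.9, "ax": -0.5, "ay": -1.8, "az": -4.2}, {"hand": 0.6, "dx": 0.6, "dy": -2.0, "dz": 1.8, "ax": -0.6, "ay": -1.9, "az": -4.2}]
from [0.3598 0.0496 0.1998] final [ 0.465  -0.2211  0.1198]
[{"hand": 0.6, "dx": 0.6, "dy": 0.7, "dz": 2.9, "ax": -0.4, "ay": -4.2, "az": -1.0}, {"hand": 0.6, "dx": 0.8, "dy": 0.7, "dz": 2.8, "ax": -0.4, "ay": -4.2, "az": -1.0}, {"hand": 0.6, "dx": 1.0, "dy": 0.7, "dz": 2.8, "ax": -0.4, "ay": -4.2, "az": -0.9}, {"hand": 0.6, "dx": 1.1, "dy": 0.7, "dz": 2.7, "ax": -0.3, "ay": -4.2, "az": -1.0}, {"hand": 0.6, "dx": 1.3, "dy": 0.7, "dz": 2.6, "ax": -0.4, "ay": -4.1, "az": -0.9}]
[{"hand": 0.6, "dx": 1.5, "dy": 0.7, "dz": 2.5, "ax": -0.3, "ay": -4.2, "az": -1.0}, {"hand": 0.6, "dx": 1.7, "dy": 0.7, "dz": 2.4, "ax": -0.4, "ay": -4.1, "az": -0.9}, {"hand": 0.6, "dx": 1.8, "dy": 0.7, "dz": 2.3, "ax": -0.3, "ay": -4.2, "az": -1.0}, {"hand": 0.6, "dx": 2.0, "dy": 0.8, "dz": 2.1, "ax": -0.4, "ay": -4.1, "az": -0.9}, {"hand": 0.6, "dx": 2.1, "dy": 0.8, "dz": 2.0, "ax": -0.3, "ay": -4.2, "az": -1.0}]
```

Request:
jog_arm([
  {"hand": 0.6,"dx": -0.3,"dy": -2,"dz": 1.9,"ax": -0.6,"ay": -1.8,"az": -4.2},
  {"hand": 0.6,"dx": 0,"dy": -2,"dz": 1.9,"ax": -0.6,"ay": -1.8,"az": -4.2},
  {"hand": 0.6,"dx": 0.1,"dy": -2,"dz": 1.9,"ax": -0.6,"ay": -1.8,"az": -4.2},
  {"hand": 0.6,"dx": 0.4,"dy": -2,"dz": 1.9,"ax": -0.5,"ay": -1.8,"az": -4.2},
  {"hand": 0.6,"dx": 0.6,"dy": -2,"dz": 1.8,"ax": -0.6,"ay": -1.9,"az": -4.2},
])

```text
time_s: 18.5
position: [0.3609, 0.0509, 0.1959]
tool_rot: [[-0.853, 0.146, 0.501], [-0.493, 0.092, -0.865], [-0.173, -0.985, -0.007]]
ft_force: [-0.5, 0.5, 0.2]
grip_width: 0.051
```

Request:
jog_arm([
  {"hand": 0.6,"dx": 0.6,"dy": 0.7,"dz": 2.9,"ax": -0.4,"ay": -4.2,"az": -1.0},
  {"hand": 0.6,"dx": 0.8,"dy": 0.7,"dz": 2.8,"ax": -0.4,"ay": -4.2,"az": -1.0},
  {"hand": 0.6,"dx": 1.0,"dy": 0.7,"dz": 2.8,"ax": -0.4,"ay": -4.2,"az": -0.9},
  {"hand": 0.6,"dx": 1.1,"dy": 0.7,"dz": 2.7,"ax": -0.3,"ay": -4.2,"az": -1.0},
  {"hand": 0.6,"dx": 1.3,"dy": 0.7,"dz": 2.6,"ax": -0.4,"ay": -4.1,"az": -0.9},
])

```text
time_s: 18.92
position: [0.4141, -0.0847, 0.1529]
tool_rot: [[-0.623, 0.064, 0.779], [-0.777, 0.066, -0.627], [-0.092, -0.996, 0.009]]
ft_force: [0.7, 1.2, 0.4]
grip_width: 0.0513
```

Request:
jog_arm([
  {"hand": 0.6,"dx": 1.5,"dy": 0.7,"dz": 2.5,"ax": -0.3,"ay": -4.2,"az": -1.0},
  {"hand": 0.6,"dx": 1.7,"dy": 0.7,"dz": 2.4,"ax": -0.4,"ay": -4.1,"az": -0.9},
  {"hand": 0.6,"dx": 1.8,"dy": 0.7,"dz": 2.3,"ax": -0.3,"ay": -4.2,"az": -1.0},
  {"hand": 0.6,"dx": 2.0,"dy": 0.8,"dz": 2.1,"ax": -0.4,"ay": -4.1,"az": -0.9},
  {"hand": 0.6,"dx": 2.1,"dy": 0.8,"dz": 2.0,"ax": -0.3,"ay": -4.2,"az": -1.0},
])

```text
time_s: 19.33
position: [0.4664, -0.2196, 0.1116]
tool_rot: [[-0.308, -0.001, 0.951], [-0.951, 0.007, -0.308], [-0.007, -1.0, -0.004]]
ft_force: [0.3, 0.6, -1.0]
grip_width: 0.0511
```

```bash
python3 - <<'E'
from h import *
s=snap("wrist","w14.png");print(s["position"],s["tool_rot"],s["q"])
a=plan([.465,-.221,.12],Rt(71.8,0),.6)
E
```

```text
[ 0.4664 -0.2196  0.1116] [[-0.308  -0.0014  0.9514]
 [-0.9514  0.0073 -0.308 ]
 [-0.0065 -1.     -0.0036]] [-38.551   23.1121  87.4061   0.2977  69.8052 -20.7163]
from [ 0.4678 -0.2235  0.11  ] final [ 0.4656 -0.2207  0.12  ]
[{"hand": 0.6, "dy": -0.2, "dz": -0.1, "ay": 0.1}, {"hand": 0.6, "dy": -0.2, "dz": -0.1, "ay": 0.1, "az": -0.1}, {"hand": 0.6, "dx": -0.1, "dy": -0.2, "ax": 0.1, "ay": 0.1}, {"hand": 0.6, "dy": -0.2, "dz": -0.1, "ay": 0.1, "az": -0.1}, {"hand": 0.6, "dx": -0.1, "dy": -0.2, "ax": 0.1}]
```

View pics/w14.png

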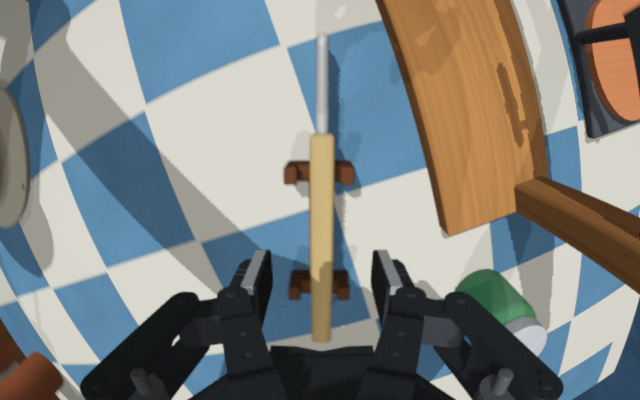

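```bash
python3 - <<'E'
from h import *
s=status.observe();print(s["position"],s["tool_rot"][:,0])
f=-s["tool_rot"][:,0]
for n,p,z in[("hookend",(322,35),.04),("handlefront",(322,134),.045),("handleend",(321,340),.045),("b1",(320,172),.039),("b2",(319,286),.039)]:
    q=wray(s,p,2,z);print(n,q,"along from TCP",(q-s["position"])@f)
E
```

```text
[ 0.4678 -0.2235  0.11  ] [-0.3054 -0.9522 -0.0043]
hookend [ 0.5108 -0.0925  0.04  ] along from TCP 0.1375087553728884
handlefront [ 0.4863 -0.1695  0.045 ] along from TCP 0.05672534346056632
handleend [ 0.423  -0.3647  0.045 ] along from TCP -0.14844872032097145
b1 [ 0.475  -0.1994  0.039 ] along from TCP 0.024847339769245167
b2 [ 0.4408 -0.3029  0.039 ] along from TCP -0.08418494779029358
```

Request:
jog_arm([
  {"hand": 0.6,"dx": 0.4,"dy": 1.8,"dz": 0,"ax": 0,"ay": 0,"az": 0},
  {"hand": 0.6,"dx": 0.4,"dy": 1.8,"dz": 0,"ax": 0,"ay": 0,"az": 0},
  {"hand": 0.6,"dx": 0,"dy": 1.8,"dz": 0,"ax": 0,"ay": 0,"az": 0},
  {"hand": 0.6,"dx": 0,"dy": 1.8,"dz": 0,"ax": 0,"ay": 0,"az": 0},
  {"hand": 0.6,"dx": 0,"dy": 1.6,"dz": 0,"ax": 0,"ay": 0,"az": 0},
])

```text
time_s: 19.8
position: [0.4629, -0.225, 0.0232]
tool_rot: [[-0.312, -0.001, 0.95], [-0.95, 0.008, -0.312], [-0.007, -1.0, -0.004]]
ft_force: [-0.4, -0.1, 0.1]
grip_width: 0.0514
```

```bash
python3 - <<'E'
from h import *
s=snap("wrist","w15.png");print(s["position"],s["tool_rot"],s["ft_force"])
E
```

```text
[ 0.4629 -0.225   0.0232] [[-0.3123 -0.0012  0.95  ]
 [-0.95    0.0078 -0.3122]
 [-0.007  -1.     -0.0035]] [-0.4274 -0.0577  0.0901]
```

View pics/w15.png

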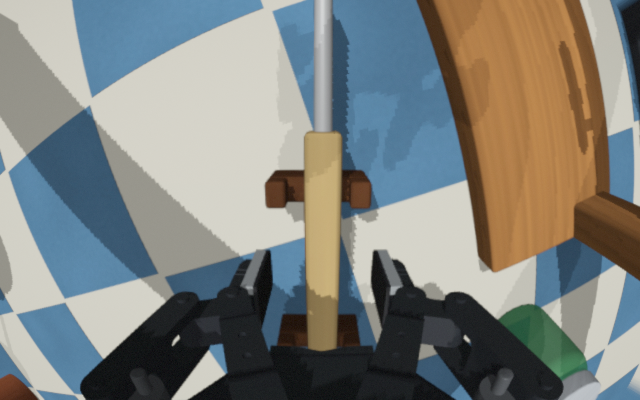

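Request:
jog_arm([
  {"hand": 0.6,"dx": 0,"dy": 0.5,"dz": 0,"ax": 0,"ay": 0,"az": 0},
  {"hand": 0.6,"dx": 0,"dy": 0.5,"dz": 0,"ax": 0,"ay": 0,"az": 0},
  {"hand": 0.6,"dx": 0,"dy": 0.5,"dz": 0,"ax": 0,"ay": 0,"az": 0},
  {"hand": 0.6,"dx": 0,"dy": 0.5,"dz": 0,"ax": 0,"ay": 0,"az": 0},
  {"hand": 0.6,"dx": 0,"dy": 0.3,"dz": 0,"ax": 0,"ay": 0,"az": 0},
])

```text
time_s: 20.27
position: [0.4629, -0.2258, 0.0024]
tool_rot: [[-0.313, -0.001, 0.95], [-0.95, 0.005, -0.313], [-0.004, -1.0, -0.002]]
ft_force: [-0.2, 0.2, 0.6]
grip_width: 0.0513
```

```bash
python3 - <<'E'
from h import *
s=snap("wrist","w16.png");print(s["position"],s["tool_rot"],s["ft_force"])
E
```

```text
[ 0.4629 -0.2258  0.0024] [[-0.3127 -0.0006  0.9499]
 [-0.9499  0.0046 -0.3127]
 [-0.0042 -1.     -0.002 ]] [-0.1641  0.1742  0.6323]
```

View pics/w16.png

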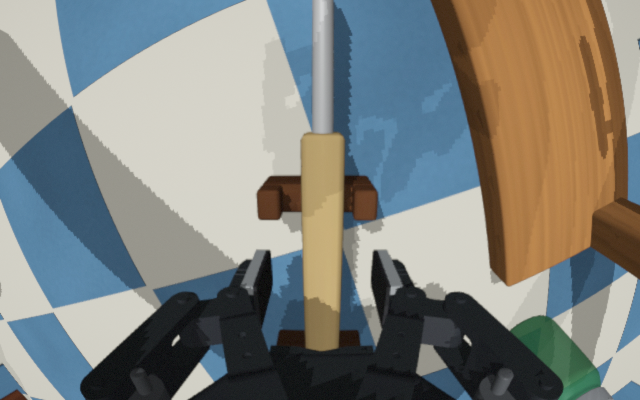

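Request:
jog_arm([
  {"hand": 0.6,"dx": 0,"dy": 0.2,"dz": 0,"ax": 0,"ay": 0,"az": 0},
  {"hand": 0.6,"dx": 0,"dy": 0.2,"dz": 0,"ax": 0,"ay": 0,"az": 0},
  {"hand": 0.6,"dx": 0,"dy": 0.2,"dz": 0,"ax": 0,"ay": 0,"az": 0},
  {"hand": 0.6,"dx": 0,"dy": 0.2,"dz": 0,"ax": 0,"ay": 0,"az": 0},
  {"hand": 0.6,"dx": 0,"dy": 0,"dz": 0,"ax": 0,"ay": 0,"az": 0},
])

```text
time_s: 20.73
position: [0.4626, -0.2258, -0.0056]
tool_rot: [[-0.313, -0.001, 0.95], [-0.95, 0.005, -0.313], [-0.004, -1.0, -0.003]]
ft_force: [-1.1, -0.1, -0.4]
grip_width: 0.0509
```

Request:
jog_arm([
  {"hand": 0,"dx": 0,"dy": 0,"dz": 0,"ax": 0,"ay": 0,"az": 0},
  {"hand": 0,"dx": 0,"dy": 0,"dz": 0,"ax": 0,"ay": 0,"az": 0},
  {"hand": 0,"dx": 0,"dy": 0,"dz": 0,"ax": 0,"ay": 0,"az": 0},
  {"hand": 0,"dx": 0,"dy": 0,"dz": 0,"ax": 0,"ay": 0,"az": 0},
  {"hand": 0,"dx": 0,"dy": 0,"dz": 0,"ax": 0,"ay": 0,"az": 0},
], newtons=100)

```text
time_s: 21.15
position: [0.4629, -0.2259, -0.0048]
tool_rot: [[-0.313, -0.0, 0.95], [-0.95, 0.004, -0.313], [-0.004, -1.0, -0.002]]
ft_force: [-0.8, 0.8, 5.4]
grip_width: 0.0175
```

```bash
python3 - <<'E'
from h import *
s=snap("wrist","w17.png");print(s["position"],s["tool_rot"],s["ft_force"],s["grip_width"])
E
```

```text
[ 0.4629 -0.2259 -0.0048] [[-0.3127 -0.0003  0.9498]
 [-0.9498  0.0041 -0.3127]
 [-0.0038 -1.     -0.0016]] [-0.8437  0.7879  5.357 ] 0.0175087438374138
```

View pics/w17.png

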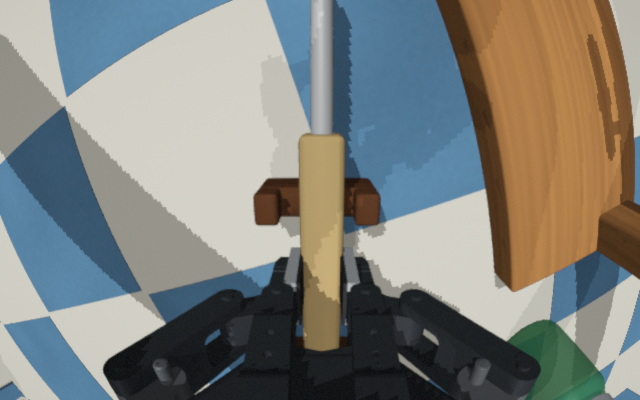

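```bash
python3 - <<'E'
from h import *
s=status.observe();P=s["position"];R=s["tool_rot"]
a=plan(P+[-.02,.0,.12],R,0,spd=.7)
a=plan([.40,0,.24],Rt(0,0),0,start=a,spd=.8)
E
```

```text
from [ 0.4629 -0.2259 -0.0049] final [ 0.443  -0.2262  0.1152]
[{"hand": 0.0, "dx": 0.1, "dy": -2.4, "dz": -0.4}, {"hand": 0.0, "dx": 0.1, "dy": -2.4, "dz": -0.4}, {"hand": 0.0, "dx": 0.1, "dy": -2.4, "dz": -0.4}, {"hand": 0.0, "dx": 0.1, "dy": -2.4, "dz": -0.4}, {"hand": 0.0, "dx": 0.2, "dy": -2.4, "dz": -0.3}]
from [ 0.443  -0.2262  0.1152] final [ 0.3996 -0.0004  0.24  ]
[{"hand": 0.0, "dx": -1.3, "dy": -0.8, "dz": -0.7, "ay": 4.8}, {"hand": 0.0, "dx": -1.3, "dy": -0.8, "dz": -0.9, "ay": 4.8}, {"hand": 0.0, "dx": -1.2, "dy": -0.8, "dz": -1.0, "ay": 4.8}, {"hand": 0.0, "dx": -1.1, "dy": -0.8, "dz": -1.1, "ay": 4.8}, {"hand": 0.0, "dx": -1.0, "dy": -0.8, "dz": -1.1, "ay": 4.8}]
[{"hand": 0.0, "dx": -0.9, "dy": -0.8, "dz": -1.2, "ay": 4.8}, {"hand": 0.0, "dx": -0.8, "dy": -0.8, "dz": -1.3, "ay": 4.8}, {"hand": 0.0, "dx": -0.7, "dy": -0.8, "dz": -1.4, "ay": 4.8}, {"hand": 0.0, "dx": -0.6, "dy": -0.9, "dz": -1.4, "ay": 4.8}, {"hand": 0.0, "dx": -0.5, "dy": -0.8, "dz": -1.5, "ay": 4.8}]
[{"hand": 0.0, "dx": -0.4, "dy": -0.9, "dz": -1.5, "ay": 4.8}, {"hand": 0.0, "dx": -0.2, "dy": -0.8, "dz": -1.5, "ax": 0.1, "ay": 4.7}, {"hand": 0.0, "dx": -0.1, "dy": -0.9, "dz": -1.5, "ay": 4.8}, {"hand": 0.0, "dy": -0.8, "dz": -1.6, "ax": 0.1, "ay": 4.7}, {"hand": 0.0, "dx": 0.2, "dy": -0.9, "dz": -1.5, "ay": 4.8}]
```

Request:
jog_arm([
  {"hand": 0,"dx": 0,"dy": -1,"dz": 0,"ax": 0,"ay": 0,"az": 0},
  {"hand": 0,"dx": 0,"dy": -2,"dz": 0,"ax": 0,"ay": 0,"az": 0},
  {"hand": 0,"dx": 0.1,"dy": -3,"dz": -0.6,"ax": 0,"ay": 0,"az": 0},
  {"hand": 0,"dx": 0.2,"dy": -3,"dz": -0.7,"ax": 0,"ay": 0,"az": 0},
  {"hand": 0,"dx": 0.3,"dy": -3,"dz": -0.6,"ax": 0,"ay": 0,"az": 0},
])

```text
time_s: 21.62
position: [0.4423, -0.2256, 0.1163]
tool_rot: [[-0.312, -0.002, 0.95], [-0.95, 0.005, -0.312], [-0.004, -1.0, -0.003]]
ft_force: [0.1, -0.3, -1.3]
grip_width: 0.0172
```

```bash
python3 - <<'E'
from h import *
s=snap("wrist","w18.png");print(s["position"],s["tool_rot"],s["ft_force"],s["wrist_torque"],s["grip_width"])
E
```

```text
[ 0.4423 -0.2256  0.1163] [[-0.3124 -0.0015  0.9499]
 [-0.9499  0.0052 -0.3124]
 [-0.0045 -1.     -0.0031]] [ 0.1021 -0.2867 -1.3229] [-0.0327  0.0024  0.0215] 0.017171436302361624
```

View pics/w18.png

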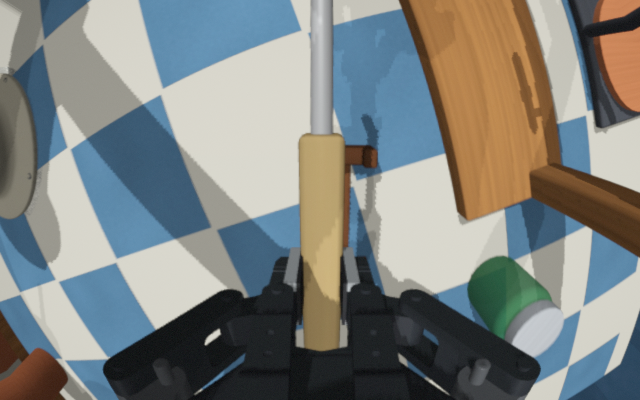

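Request:
jog_arm([
  {"hand": 0,"dx": -1.3,"dy": -0.8,"dz": -0.7,"ax": 0,"ay": 4.8,"az": 0},
  {"hand": 0,"dx": -1.3,"dy": -0.8,"dz": -0.9,"ax": 0,"ay": 4.8,"az": 0},
  {"hand": 0,"dx": -1.2,"dy": -0.8,"dz": -1.0,"ax": 0,"ay": 4.8,"az": 0},
  {"hand": 0,"dx": -1.1,"dy": -0.8,"dz": -1.1,"ax": 0,"ay": 4.8,"az": 0},
  {"hand": 0,"dx": -1.0,"dy": -0.8,"dz": -1.1,"ax": 0,"ay": 4.8,"az": 0},
])

```text
time_s: 22.08
position: [0.4275, -0.1503, 0.1557]
tool_rot: [[-0.675, -0.001, 0.738], [-0.738, 0.005, -0.675], [-0.003, -1.0, -0.004]]
ft_force: [0.7, -0.2, -1.6]
grip_width: 0.0174
```

Request:
jog_arm([
  {"hand": 0,"dx": -0.9,"dy": -0.8,"dz": -1.2,"ax": 0,"ay": 4.8,"az": 0},
  {"hand": 0,"dx": -0.8,"dy": -0.8,"dz": -1.3,"ax": 0,"ay": 4.8,"az": 0},
  {"hand": 0,"dx": -0.7,"dy": -0.8,"dz": -1.4,"ax": 0,"ay": 4.8,"az": 0},
  {"hand": 0,"dx": -0.6,"dy": -0.9,"dz": -1.4,"ax": 0,"ay": 4.8,"az": 0},
  {"hand": 0,"dx": -0.5,"dy": -0.8,"dz": -1.5,"ax": 0,"ay": 4.8,"az": 0},
])

```text
time_s: 22.5
position: [0.4131, -0.075, 0.1972]
tool_rot: [[-0.917, -0.001, 0.399], [-0.399, 0.004, -0.917], [-0.001, -1.0, -0.004]]
ft_force: [0.5, -0.7, -0.7]
grip_width: 0.0173
```

Request:
jog_arm([
  {"hand": 0,"dx": -0.4,"dy": -0.9,"dz": -1.5,"ax": 0,"ay": 4.8,"az": 0},
  {"hand": 0,"dx": -0.2,"dy": -0.8,"dz": -1.5,"ax": 0.1,"ay": 4.7,"az": 0},
  {"hand": 0,"dx": -0.1,"dy": -0.9,"dz": -1.5,"ax": 0,"ay": 4.8,"az": 0},
  {"hand": 0,"dx": 0,"dy": -0.8,"dz": -1.6,"ax": 0.1,"ay": 4.7,"az": 0},
  {"hand": 0,"dx": 0.2,"dy": -0.9,"dz": -1.5,"ax": 0,"ay": 4.8,"az": 0},
])

```text
time_s: 22.92
position: [0.3991, 0.0005, 0.2402]
tool_rot: [[-1.0, -0.0, -0.005], [0.005, 0.001, -1.0], [0.0, -1.0, -0.001]]
ft_force: [0.8, 1.2, -0.8]
grip_width: 0.0178
```

```bash
python3 - <<'E'
from h import *
s=snap("wrist","w19.png");print(s["position"],s["tool_rot"],s["ft_force"],s["wrist_torque"],s["grip_width"])
s=snap("top","t19.png",(150,105,310,160),2.5)
E
```

```text
[0.3991 0.0005 0.2402] [[-1.     -0.0002 -0.0045]
 [ 0.0045  0.0012 -1.    ]
 [ 0.0002 -1.     -0.0012]] [ 0.7773  1.1663 -0.8418] [-0.0552 -0.068   0.0052] 0.017757233968430493
```

View pics/w19.png

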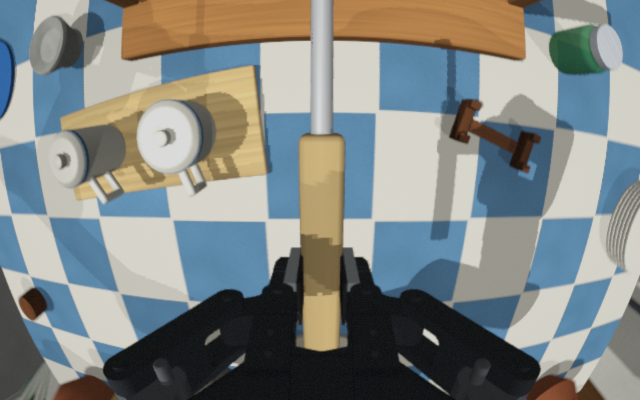

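View pics/t19.png

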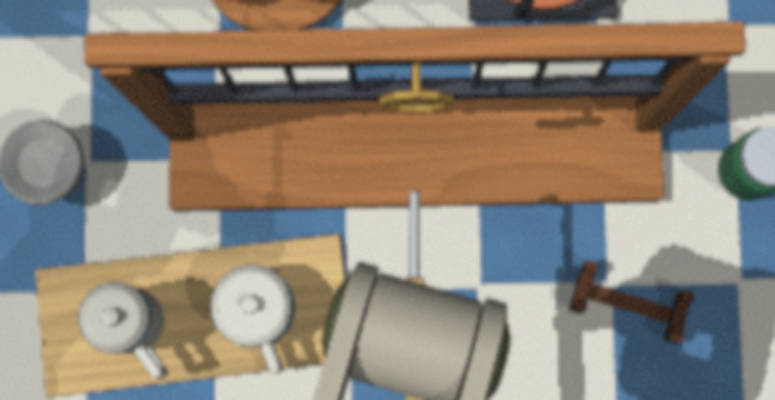

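```bash
python3 - <<'E'
from h import *
snap("scene","s2.png",(255,160,150,110),5)
for z in (.295,.305,.315):
  print(z,[proj("scene",[.634,-.001+dy,z+dz]) for dy,dz in [(0,0),(.032,0),(-.032,0),(0,.032),(0,-.032)]], [proj("scene",[.681,y,z-.13]) for y in(-.2,.2)])
E
```

```text
0.295 [array([306.993 , 204.6131]), array([318.8803, 209.6901]), array([295.3459, 199.6386]), array([306.4984, 196.5261]), array([307.46  , 212.2482])] [array([236.8998, 217.5336]), array([371.6907, 280.4362])]
0.305 [array([306.8415, 202.1363]), array([318.836, 207.234]), array([295.0914, 197.1424]), array([306.3377, 193.8998]), array([307.3169, 209.9085])] [array([236.218 , 215.4883]), array([372.1148, 278.6903])]
0.315 [array([306.6872, 199.6141]), array([318.791 , 204.7325]), array([294.8324, 194.601 ]), array([306.1741, 191.2241]), array([307.1712, 207.5271])] [array([235.5253, 213.4106]), array([372.5466, 276.9132])]
```

View pics/s2.png

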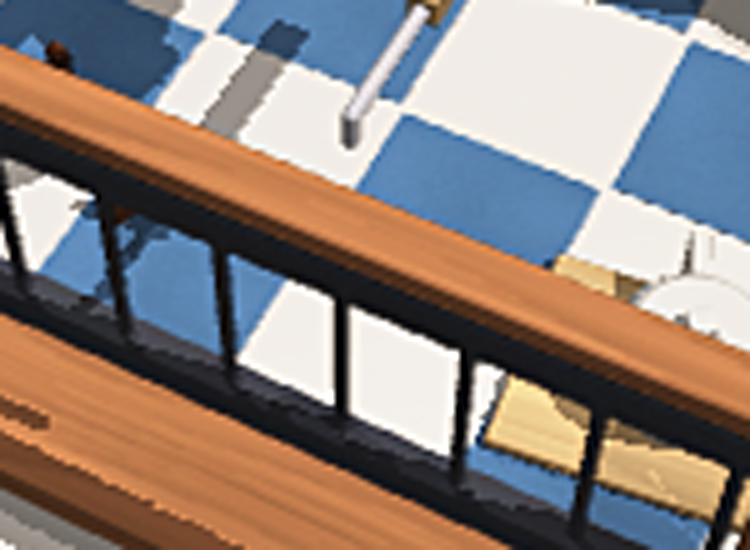

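```bash
python3 - <<'E'
from h import *
im=cv2.cvtColor(imaging.get_image("scene"),cv2.COLOR_RGB2GRAY)
P=status.observe()["position"];print(P)
for dx in(.1375,.1475):
  for dz in (.045,.015): print(dx,dz,(proj("scene",P+[dx,0,dz])-[255,160])*5)
for u in range(258,360,12): print(u,im[212+int((u-255)*.46):235+int((u-255)*.46),u], 212+int((u-255)*.46))
E
```

```text
[ 0.3995 -0.0005  0.2396]
0.1375 0.045 [354.0012  97.6463]
0.1375 0.015 [353.7438 134.4041]
0.1475 0.045 [344.9445 111.218 ]
0.1475 0.015 [344.91   147.8399]
258 [ 14  17  22  27  30  44  40  25  24  21  21 103 144 151 155 157 151 154
 148 146 150 147 152] 213
270 [ 95  68  73  40  43  44  46  23  25  24  19  44 146 140 139 151 156 149
 149 146 156 146 141] 218
282 [ 76  81  66  68  71  25  26  25  25  20  23 109 146 136 150 154 147 145
 147 149 148 135 139] 224
294 [ 71  73  76  36  41  42  41  25  23  25  19  45 144 150 149 148 145 141
 144 151 145 138 138] 229
306 [ 54  69  74  77  36  41  27  23  24  20  21 112 153 149 146 138 137 147
 149 142 136 144 138] 235
318 [ 47  51  61  34  41  42  38  25  24  24  19  47 147 142 140 137 129 151
 151 144 132 134 145] 240
330 [ 57  70  62  61  22  28  26  25  24  20  24 107 144 136 133 145 148 148
 151 139 132 142 142] 246
342 [ 69  45  38  39  41  38  24  23  24  19  45 143 138 134 134 145 141 149
 147 138 137 131 136] 252
354 [ 70  73  74  46  38  41  30  25  24  20  25 106 144 140 136 137 138 135
 149 142 144 142 134] 257
```

```bash
python3 - <<'E'
from h import *
R=Rt(0,0)
a=plan([.43,-.0005,.284],R,0,N=5)
a=plan([.5055,-.0005,.284],R,0,start=a,N=10)
E
```

```text
from [ 0.3995 -0.0005  0.2396] final [ 0.4305 -0.0005  0.2836]
[{"hand": 0.0, "dx": -0.6, "dy": -0.9}, {"hand": 0.0, "dx": -0.6, "dy": -0.9}, {"hand": 0.0, "dx": -0.6, "dy": -0.9}, {"hand": 0.0, "dx": -0.6, "dy": -0.9, "ay": 0.1}, {"hand": 0.0, "dx": -0.7, "dy": -0.8}]
from [ 0.4305 -0.0005  0.2836] final [ 0.5055 -0.0004  0.2837]
[{"hand": 0.0, "dx": -0.8}, {"hand": 0.0, "dx": -0.7}, {"hand": 0.0, "dx": -0.8}, {"hand": 0.0, "dx": -0.7}, {"hand": 0.0, "dx": -0.8}]
[{"hand": 0.0, "dx": -0.7}, {"hand": 0.0, "dx": -0.8}, {"hand": 0.0, "dx": -0.7}, {"hand": 0.0, "dx": -0.8}, {"hand": 0.0, "dx": -0.7}]
```

Request:
jog_arm([
  {"hand": 0,"dx": -0.6,"dy": -0.9,"dz": 0,"ax": 0,"ay": 0,"az": 0},
  {"hand": 0,"dx": -0.6,"dy": -0.9,"dz": 0,"ax": 0,"ay": 0.1,"az": 0},
  {"hand": 0,"dx": -0.6,"dy": -0.9,"dz": 0,"ax": 0,"ay": 0,"az": 0},
  {"hand": 0,"dx": -0.6,"dy": -0.9,"dz": 0,"ax": 0,"ay": 0.1,"az": 0},
  {"hand": 0,"dx": -0.7,"dy": -0.8,"dz": 0,"ax": 0,"ay": 0,"az": 0},
])

```text
time_s: 23.53
position: [0.4308, -0.0014, 0.2835]
tool_rot: [[-1.0, -0.001, -0.003], [0.003, 0.001, -1.0], [0.001, -1.0, -0.001]]
ft_force: [0.5, 0.6, -2.5]
grip_width: 0.0173
```

Request:
jog_arm([
  {"hand": 0,"dx": -0.4,"dy": 0,"dz": 0,"ax": 0,"ay": 0,"az": 0},
  {"hand": 0,"dx": -0.4,"dy": 0,"dz": 0,"ax": 0,"ay": 0,"az": 0},
  {"hand": 0,"dx": -0.4,"dy": 0,"dz": 0,"ax": 0,"ay": 0,"az": 0},
  {"hand": 0,"dx": -0.4,"dy": 0,"dz": 0,"ax": 0,"ay": 0,"az": 0},
  {"hand": 0,"dx": -0.4,"dy": 0,"dz": 0,"ax": 0,"ay": 0,"az": 0},
])

```text
time_s: 23.95
position: [0.4507, -0.0007, 0.2831]
tool_rot: [[-1.0, -0.001, -0.004], [0.004, 0.001, -1.0], [0.001, -1.0, -0.001]]
ft_force: [1.1, 0.1, -1.2]
grip_width: 0.0173
```

```bash
python3 - <<'E'
from h import *
s=status.observe();print(s["position"],s["tool_rot"],s["ft_force"])
snap("top","t20.png",(250,100,150,110),5)
snap("scene","s20.png",(255,140,150,110),5)
E
```

```text
[ 0.4507 -0.0007  0.2831] [[-1.     -0.0012 -0.0038]
 [ 0.0038  0.0014 -1.    ]
 [ 0.0012 -1.     -0.0014]] [ 1.147   0.0671 -1.2357]
```

View pics/t20.png

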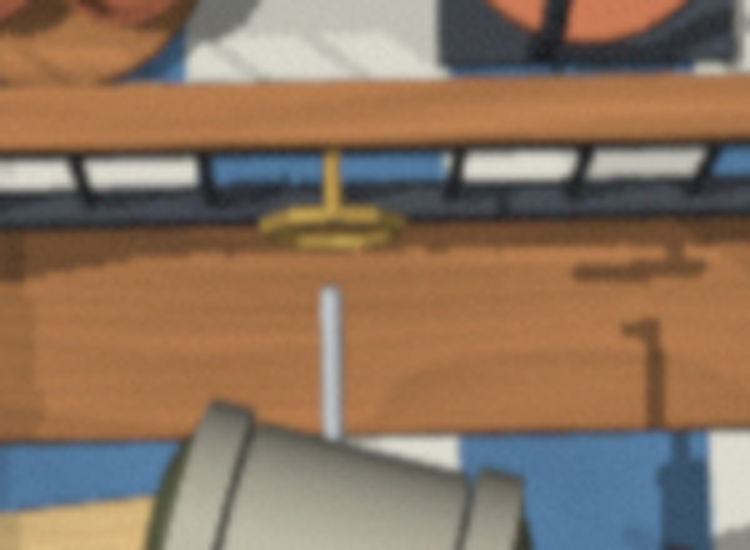

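View pics/s20.png

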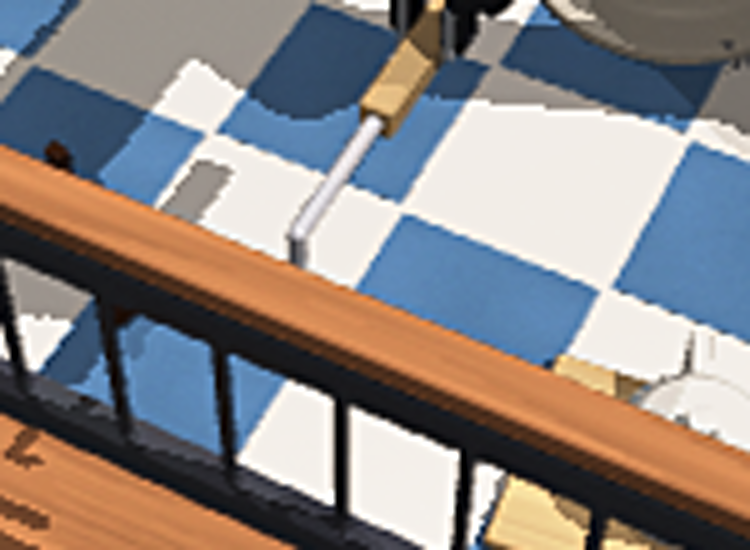

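```bash
python3 - <<'E'
from h import *
f=lambda P:(proj("top",P)-[249.6,99.6])*5
for z in (.295,.305,.315,.32): print(z,f([.634,-.001,z]),"top/bot",f([.634,-.001,z+.032]),f([.634,-.001,z-.032]),f([.634,.036,z])[0]-f([.634,-.036,z])[0], "sash low front",f([.663,.1,z-.13]))
print(f([.598,-.001,.323]),f([.598,-.001,.328]))
E
```

```text
0.295 [332.606  232.9311] top/bot [332.687  218.6946] [332.529  246.4654] -148.21152948142242 sash low front [143.2323 234.0985]
0.305 [332.6309 228.5602] top/bot [332.7132 214.093 ] [332.5527 242.3082] -149.39206064608865 sash low front [141.8909 230.1546]
0.315 [332.6562 224.119 ] top/bot [332.7398 209.4155] [332.5767 238.0859] -150.59154909090583 sash low front [140.5301 226.1536]
0.32 [332.6689 221.8716] top/bot [332.7533 207.0478] [332.5888 235.9499] -151.19854556589783 sash low front [139.8422 224.1313]
[334.0186 295.0794] [334.0371 293.0976]
```

Request:
jog_arm([
  {"hand": 0,"dx": -0.2,"dy": 0.2,"dz": 0,"ax": 0,"ay": 0,"az": 0},
  {"hand": 0,"dx": -0.3,"dy": 0.2,"dz": 0,"ax": 0,"ay": 0,"az": 0},
  {"hand": 0,"dx": -0.3,"dy": 0,"dz": 0,"ax": 0,"ay": 0,"az": 0},
  {"hand": 0,"dx": -0.4,"dy": 0,"dz": 0,"ax": 0,"ay": 0,"az": 0},
  {"hand": 0,"dx": -0.4,"dy": 0,"dz": 0,"ax": 0,"ay": 0,"az": 0},
])

```text
time_s: 24.47
position: [0.467, -0.0007, 0.2797]
tool_rot: [[-1.0, -0.0, -0.004], [0.004, 0.001, -1.0], [0.0, -1.0, -0.001]]
ft_force: [0.3, 0.6, -1.5]
grip_width: 0.0174
```

Request:
jog_arm([
  {"hand": 0,"dx": -0.3,"dy": 0,"dz": 0,"ax": 0,"ay": 0,"az": 0},
  {"hand": 0,"dx": -0.3,"dy": 0,"dz": 0,"ax": 0,"ay": 0,"az": 0},
  {"hand": 0,"dx": -0.3,"dy": 0,"dz": 0,"ax": 0,"ay": 0,"az": 0},
  {"hand": 0,"dx": -0.3,"dy": 0,"dz": 0,"ax": 0,"ay": 0,"az": 0},
  {"hand": 0,"dx": -0.3,"dy": 0,"dz": 0,"ax": 0,"ay": 0,"az": 0},
])

```text
time_s: 24.88
position: [0.4819, -0.0007, 0.2797]
tool_rot: [[-1.0, -0.0, -0.004], [0.004, 0.001, -1.0], [0.0, -1.0, -0.001]]
ft_force: [0.0, -0.0, -3.0]
grip_width: 0.0172
```

Request:
jog_arm([
  {"hand": 0,"dx": -0.4,"dy": 0,"dz": 0,"ax": 0,"ay": 0,"az": 0},
  {"hand": 0,"dx": -0.4,"dy": 0,"dz": 0,"ax": 0,"ay": 0,"az": 0},
  {"hand": 0,"dx": -0.4,"dy": 0,"dz": 0,"ax": 0,"ay": 0,"az": 0},
  {"hand": 0,"dx": -0.4,"dy": 0,"dz": 0,"ax": 0,"ay": 0,"az": 0},
  {"hand": 0,"dx": -0.4,"dy": 0,"dz": 0,"ax": 0,"ay": 0,"az": 0},
])

```text
time_s: 25.3
position: [0.502, -0.0008, 0.2796]
tool_rot: [[-1.0, -0.0, -0.004], [0.004, 0.001, -1.0], [0.0, -1.0, -0.001]]
ft_force: [-0.7, -0.1, -1.5]
grip_width: 0.0176
```

```bash
python3 - <<'E'
from h import *
s=status.observe();print(s["position"],s["tool_rot"],s["ft_force"])
snap("top","t21.png",(250,100,150,110),5)
snap("scene","s21.png",(255,140,150,110),5)
E
```

```text
[ 0.502  -0.0008  0.2796] [[-1.     -0.0003 -0.004 ]
 [ 0.0039  0.0012 -1.    ]
 [ 0.0003 -1.     -0.0012]] [-0.6544 -0.113  -1.4621]
```

View pics/t21.png

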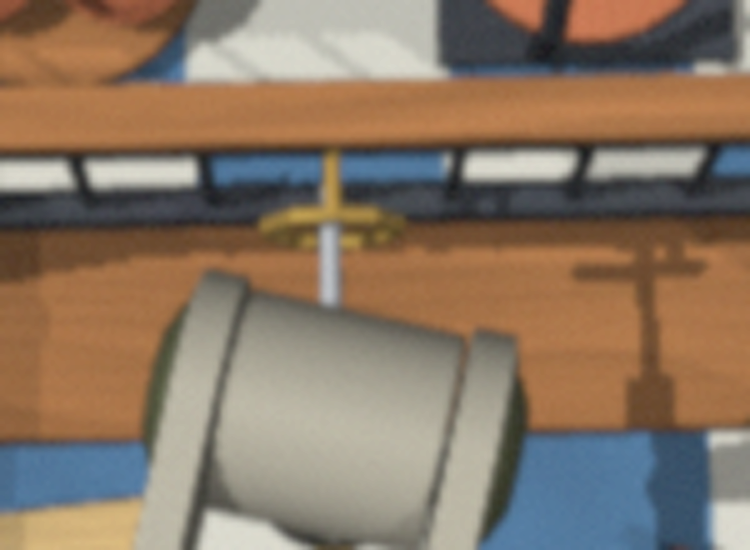

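View pics/s21.png

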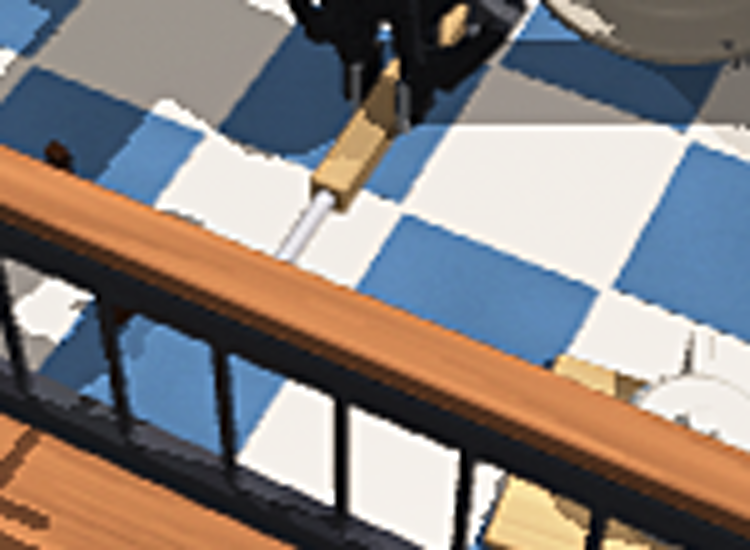

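The rod now passes through the ring: it goes under the top arc and over the bottom arc at (331,240). I'll advance 3 mm more and pull down.

Request:
jog_arm([
  {"hand": 0,"dx": -0.3,"dy": 0.2,"dz": 0,"ax": 0,"ay": 0,"az": 0},
  {"hand": 0,"dx": 0,"dy": 0.8,"dz": 0,"ax": 0,"ay": 0,"az": 0},
  {"hand": 0,"dx": 0,"dy": 0.8,"dz": 0,"ax": 0,"ay": 0,"az": 0},
  {"hand": 0,"dx": 0,"dy": 0.8,"dz": 0,"ax": 0,"ay": 0,"az": 0},
  {"hand": 0,"dx": 0,"dy": 0.8,"dz": 0,"ax": 0,"ay": 0,"az": 0},
])

```text
time_s: 25.82
position: [0.5043, -0.0007, 0.2446]
tool_rot: [[-1.0, -0.001, -0.004], [0.004, 0.001, -1.0], [0.001, -1.0, -0.001]]
ft_force: [-1.5, -0.5, 1.5]
grip_width: 0.0175
```

Request:
jog_arm([
  {"hand": 0,"dx": 0,"dy": 0.6,"dz": 0,"ax": 0,"ay": 0,"az": 0},
  {"hand": 0,"dx": 0,"dy": 0.6,"dz": 0,"ax": 0,"ay": 0,"az": 0},
  {"hand": 0,"dx": 0,"dy": 0.6,"dz": 0,"ax": 0,"ay": 0,"az": 0},
  {"hand": 0,"dx": 0,"dy": 0.6,"dz": 0,"ax": 0,"ay": 0,"az": 0},
  {"hand": 0,"dx": 0,"dy": 0.6,"dz": 0,"ax": 0,"ay": 0,"az": 0},
])

```text
time_s: 26.23
position: [0.5046, -0.0008, 0.2152]
tool_rot: [[-1.0, 0.0, -0.004], [0.004, 0.001, -1.0], [-0.0, -1.0, -0.001]]
ft_force: [-1.2, -0.2, 0.1]
grip_width: 0.0174
```

```bash
python3 - <<'E'
from h import *
s=status.observe();print(s["position"],s["ft_force"],s["wrist_torque"])
snap("top","t22.png",(250,100,150,110),5)
snap("scene","s22.png",(255,140,150,110),5)
E
```

```text
[ 0.5046 -0.0008  0.2152] [-1.2364 -0.2208  0.1015] [-0.1223 -0.0558 -0.0623]
```

View pics/t22.png

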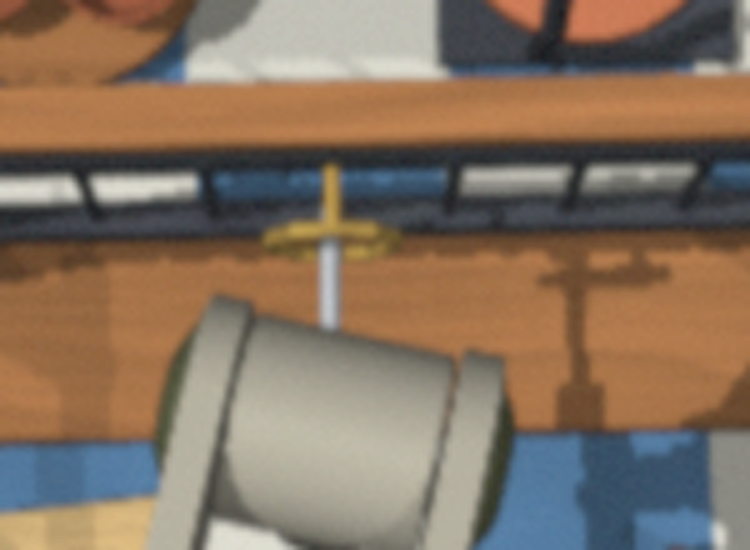

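View pics/s22.png

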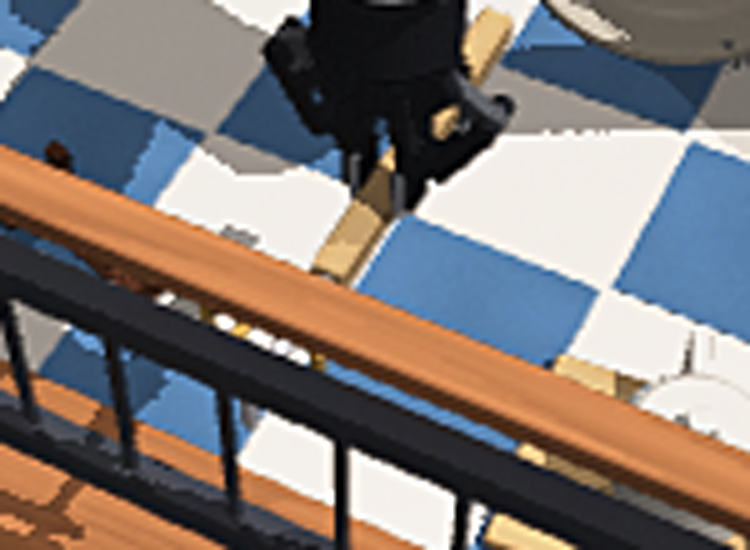

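The grille is coming down with the hook in the ring. Continuing.

Request:
jog_arm([
  {"hand": 0,"dx": 0,"dy": 0.8,"dz": 0,"ax": 0,"ay": 0,"az": 0},
  {"hand": 0,"dx": 0,"dy": 0.8,"dz": 0,"ax": 0,"ay": 0,"az": 0},
  {"hand": 0,"dx": 0,"dy": 0.8,"dz": 0,"ax": 0,"ay": 0,"az": 0},
  {"hand": 0,"dx": 0,"dy": 0.8,"dz": 0,"ax": 0,"ay": 0,"az": 0},
  {"hand": 0,"dx": 0,"dy": 0.8,"dz": 0,"ax": 0,"ay": 0,"az": 0},
])

```text
time_s: 26.75
position: [0.5048, -0.0008, 0.1748]
tool_rot: [[-1.0, 0.0, -0.004], [0.004, 0.001, -1.0], [-0.0, -1.0, -0.001]]
ft_force: [1.8, -1.1, 0.5]
grip_width: 0.0172
```

Request:
jog_arm([
  {"hand": 0,"dx": 0,"dy": 0.8,"dz": 0,"ax": 0,"ay": 0,"az": 0},
  {"hand": 0,"dx": 0,"dy": 0.8,"dz": 0,"ax": 0,"ay": 0,"az": 0},
  {"hand": 0,"dx": 0,"dy": 0.8,"dz": 0,"ax": 0,"ay": 0,"az": 0},
  {"hand": 0,"dx": 0,"dy": 0.8,"dz": 0,"ax": 0,"ay": 0,"az": 0},
  {"hand": 0,"dx": 0,"dy": 0.8,"dz": 0,"ax": 0,"ay": 0,"az": 0},
])

```text
time_s: 27.17
position: [0.5045, -0.0007, 0.1349]
tool_rot: [[-1.0, -0.0, -0.004], [0.004, 0.001, -1.0], [0.0, -1.0, -0.001]]
ft_force: [1.7, -0.9, 0.6]
grip_width: 0.0176
```

Request:
jog_arm([
  {"hand": 0,"dx": 0,"dy": 0.4,"dz": 0,"ax": 0,"ay": 0,"az": 0},
  {"hand": 0,"dx": 0,"dy": 0.4,"dz": 0,"ax": 0,"ay": 0,"az": 0},
  {"hand": 0,"dx": 0,"dy": 0.4,"dz": 0,"ax": 0,"ay": 0,"az": 0},
  {"hand": 0,"dx": 0,"dy": 0.4,"dz": 0,"ax": 0,"ay": 0,"az": 0},
  {"hand": 0,"dx": 0,"dy": 0.4,"dz": 0,"ax": 0,"ay": 0,"az": 0},
])

```text
time_s: 27.58
position: [0.5043, -0.0006, 0.1153]
tool_rot: [[-1.0, -0.001, -0.004], [0.004, 0.001, -1.0], [0.001, -1.0, -0.001]]
ft_force: [-0.8, 0.2, -0.1]
grip_width: 0.0175
```

```bash
python3 - <<'E'
from h import *
s=status.observe();print(s["position"],s["ft_force"],s["wrist_torque"])
snap("top","t23.png",(250,100,150,110),5)
snap("scene","s23.png",(180,140,300,190),2.5)
E
```

```text
[ 0.5043 -0.0006  0.1153] [-0.8228  0.163  -0.1121] [-0.0677 -0.0773 -0.0208]
```

View pics/s23.png

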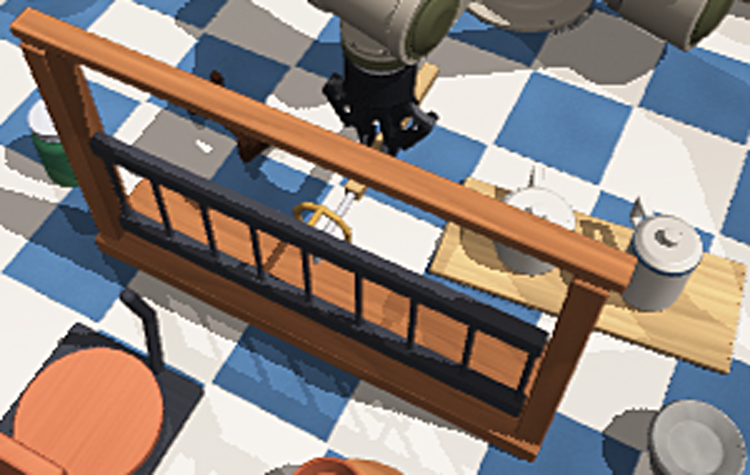

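Request:
jog_arm([
  {"hand": 0,"dx": 0,"dy": 0.2,"dz": 0,"ax": 0,"ay": 0,"az": 0},
  {"hand": 0,"dx": 0,"dy": 0.2,"dz": 0,"ax": 0,"ay": 0,"az": 0},
  {"hand": 0,"dx": 0,"dy": 0.2,"dz": 0,"ax": 0,"ay": 0,"az": 0},
  {"hand": 0,"dx": 0,"dy": 0.2,"dz": 0,"ax": 0,"ay": 0,"az": 0},
  {"hand": 0,"dx": 0,"dy": 0.2,"dz": 0,"ax": 0,"ay": 0,"az": 0},
])

```text
time_s: 28.1
position: [0.5046, -0.0006, 0.1055]
tool_rot: [[-1.0, 0.0, -0.004], [0.004, 0.001, -1.0], [0.0, -1.0, -0.001]]
ft_force: [-0.3, -0.2, 0.0]
grip_width: 0.0175
```

Request:
jog_arm([
  {"hand": 0,"dx": 0,"dy": 0.1,"dz": 0,"ax": 0,"ay": 0,"az": 0},
  {"hand": 0,"dx": 0,"dy": 0.1,"dz": 0,"ax": 0,"ay": 0,"az": 0},
  {"hand": 0,"dx": 0,"dy": 0.1,"dz": 0,"ax": 0,"ay": 0,"az": 0},
  {"hand": 0,"dx": 0,"dy": 0.1,"dz": 0,"ax": 0,"ay": 0,"az": 0},
  {"hand": 0,"dx": 0,"dy": 0,"dz": 0,"ax": 0,"ay": 0,"az": 0},
])

```text
time_s: 28.52
position: [0.5046, -0.0006, 0.1016]
tool_rot: [[-1.0, -0.0, -0.004], [0.004, 0.001, -1.0], [0.0, -1.0, -0.001]]
ft_force: [-2.0, 0.0, 0.8]
grip_width: 0.0172
```

Request:
jog_arm([
  {"hand": 0,"dx": 0,"dy": 0.1,"dz": 0,"ax": 0,"ay": 0,"az": 0},
  {"hand": 0,"dx": 0,"dy": 0.1,"dz": 0,"ax": 0,"ay": 0,"az": 0},
  {"hand": 0,"dx": 0,"dy": 0.1,"dz": 0,"ax": 0,"ay": 0,"az": 0},
  {"hand": 0,"dx": 0,"dy": 0,"dz": 0,"ax": 0,"ay": 0,"az": 0},
  {"hand": 0,"dx": 0,"dy": 0,"dz": 0,"ax": 0,"ay": 0,"az": 0},
])

```text
time_s: 28.93
position: [0.5047, -0.0007, 0.0989]
tool_rot: [[-1.0, 0.0, -0.004], [0.004, 0.001, -1.0], [-0.0, -1.0, -0.001]]
ft_force: [-3.2, 0.2, 4.9]
grip_width: 0.0176
```

```bash
python3 - <<'E'
from h import *
s=status.observe();print(s["position"],s["ft_force"],s["wrist_torque"])
snap("wrist","w24.png")
snap("scene","s24.png",(230,190,200,130),3.9)
im=cv2.cvtColor(imaging.get_image("scene"),cv2.COLOR_RGB2GRAY)
for S in(.14,.15): print(S,[proj("scene",[.681,y,.185+.175-S]) for y in(-.2,0,.2)],[proj("scene",[.681,y,.185-S]) for y in(-.2,0,.2)])
E
```

```text
[ 0.5047 -0.0007  0.0989] [-3.1738  0.2125  4.9443] [-0.0075 -0.2591 -0.0774]
0.14 [array([233.0122, 205.8723]), array([299.2368, 236.173 ]), array([374.1203, 270.4355])] [array([244.3241, 239.8032]), array([302.4519, 267.9319]), array([367.1252, 299.2281])]
0.15 [array([233.7447, 208.0696]), array([299.4465, 238.2444]), array([373.6604, 272.3285])] [array([244.8859, 241.4882]), array([302.6103, 269.4965]), array([366.7837, 300.634 ])]
```

View pics/s24.png

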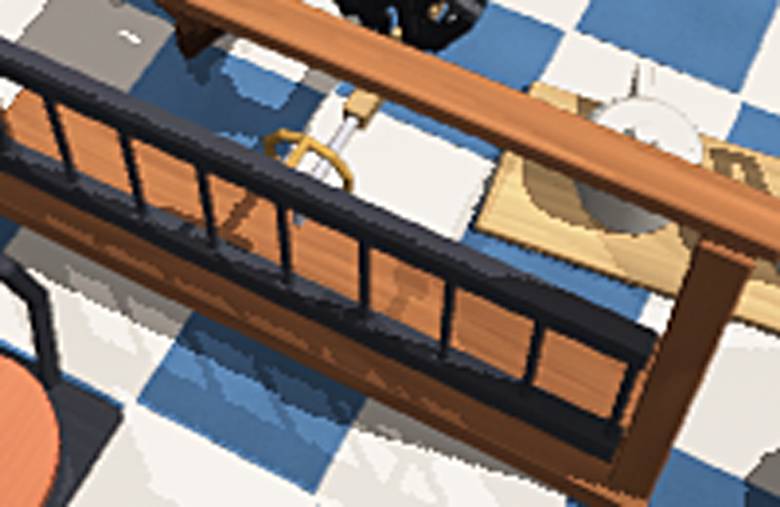

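View pics/w24.png

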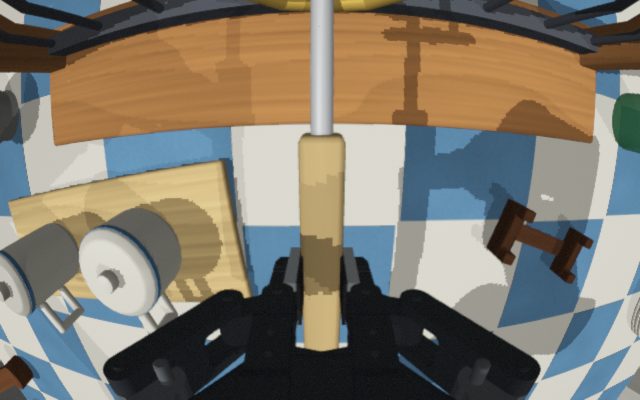

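Request:
jog_arm([
  {"hand": 0,"dx": 0,"dy": 0.1,"dz": 0,"ax": 0,"ay": 0,"az": 0},
  {"hand": 0,"dx": 0,"dy": 0.1,"dz": 0,"ax": 0,"ay": 0,"az": 0},
  {"hand": 0,"dx": 0,"dy": 0.1,"dz": 0,"ax": 0,"ay": 0,"az": 0},
  {"hand": 0,"dx": 0,"dy": 0,"dz": 0,"ax": 0,"ay": 0,"az": 0},
  {"hand": 0,"dx": 0,"dy": 0,"dz": 0,"ax": 0,"ay": 0,"az": 0},
])

```text
time_s: 29.5
position: [0.5056, -0.0008, 0.0961]
tool_rot: [[-1.0, 0.002, -0.004], [0.004, 0.001, -1.0], [-0.002, -1.0, -0.001]]
ft_force: [2.9, 0.3, 3.9]
grip_width: 0.0173
```

```bash
python3 - <<'E'
from h import *
s=status.observe();print(s["position"],s["ft_force"],s["wrist_torque"])
im=cv2.cvtColor(imaging.get_image("scene"),cv2.COLOR_RGB2GRAY)
for S in(.14,.15):
  a,b=proj("scene",[.681,-.2,.36-S]),proj("scene",[.681,.2,.36-S]); c,d=proj("scene",[.681,-.2,.185-S]),proj("scene",[.681,.2,.185-S])
  a2,b2=proj("scene",[.681,-.2,.36-S]),proj("scene",[.681,.2,.36-S])
  for u in(260,285,330,350):
    f=lambda a,b:a[1]+(b[1]-a[1])*(u-a[0])/(b[0]-a[0])
    print(S,u,f(a,b),f(c,d))
for u in(260,285,330,350):
    r=int(241.5+(u-244.9)*.485)-8
    print(u,r,im[r:r+16,u])
E
```

```text
[ 0.5056 -0.0008  0.0961] [2.9213 0.2688 3.91  ] [-0.1579 -1.2316 -0.092 ]
0.14 260 218.22043063173777 247.38891409563632
0.14 285 229.65904194616567 259.48672850094243
0.14 330 250.24854231213587 281.2627944304934
0.14 350 259.3994313636782 290.94104595473823
0.15 260 220.12782702036185 248.82171620803933
0.15 285 231.60954519005247 260.95191171338723
0.15 330 252.27663789549555 282.7862636230135
0.15 350 261.462012431248 292.4904200272918
260 240 [77 48 41 45 41 24 24 23 55 66 61 57 54 58 89 89]
285 252 [41 45 53 25 37 25 24 25 51 68 65 64 61 59 84 81]
330 274 [74 65 23 29 29 24 25 24 62 63 60 58 58 60 60 63]
350 284 [35 28 28 30 27 24 23 31 64 64 62 62 63 61 60 61]
```

Request:
jog_arm([
  {"hand": 0,"dx": 0,"dy": 0.1,"dz": 0,"ax": 0,"ay": 0,"az": 0},
  {"hand": 0,"dx": 0,"dy": 0.1,"dz": 0,"ax": 0,"ay": 0,"az": 0},
  {"hand": 0,"dx": 0,"dy": 0,"dz": 0,"ax": 0,"ay": 0,"az": 0},
  {"hand": 0,"dx": 0,"dy": 0,"dz": 0,"ax": 0,"ay": 0,"az": 0},
  {"hand": 0,"dx": 0,"dy": 0,"dz": 0,"ax": 0,"ay": 0,"az": 0},
], newtons=120)

```text
time_s: 29.97
position: [0.5057, -0.0008, 0.0943]
tool_rot: [[-1.0, 0.003, -0.004], [0.004, 0.001, -1.0], [-0.003, -1.0, -0.001]]
ft_force: [2.3, -1.6, 7.9]
grip_width: 0.0166
```

```bash
python3 - <<'E'
from h import *
s=status.observe();print(s["position"],s["ft_force"],s["wrist_torque"])
im=cv2.cvtColor(imaging.get_image("scene"),cv2.COLOR_RGB2GRAY)
for u in(260,285,330,350):
    r=int(241.5+(u-244.9)*.485)-8
    print(u,r,im[r:r+16,u])
snap("scene","s25.png",(270,190,80,70),9)
E
```

```text
[ 0.5057 -0.0008  0.0943] [ 2.2912 -1.5593  7.892 ] [-0.1911 -1.5513 -0.0504]
260 240 [76 48 41 44 42 25 24 24 55 66 61 58 54 57 89 88]
285 252 [40 46 53 25 37 24 23 23 50 68 65 64 61 60 85 81]
330 274 [75 65 23 28 28 25 24 25 62 63 60 58 58 61 60 65]
350 284 [35 26 29 29 26 25 24 31 64 63 61 61 62 60 60 62]
```

View pics/s25.png

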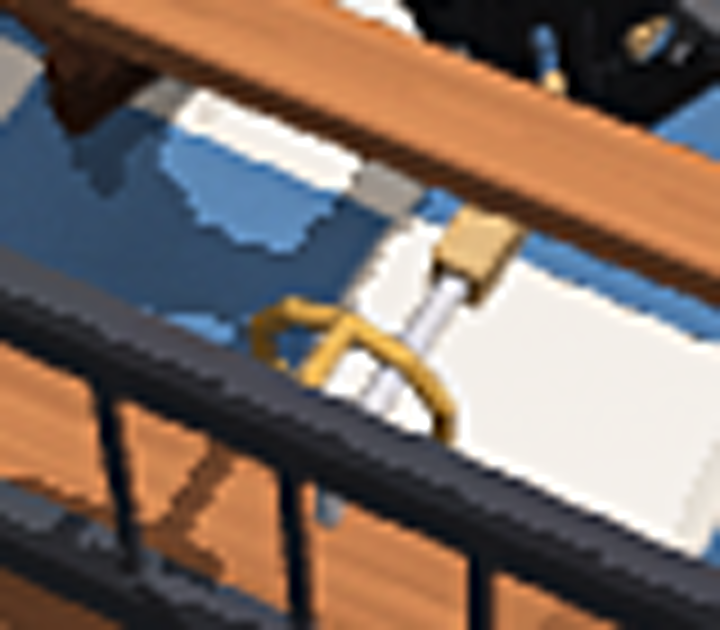

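The sash edge no longer moves while the load rises, so the grille is at its stop. I raise 3.3 cm inside the ring and withdraw.

Request:
jog_arm([
  {"hand": 0,"dx": 0,"dy": -0.7,"dz": 0,"ax": 0,"ay": 0,"az": 0},
  {"hand": 0,"dx": 0,"dy": -0.7,"dz": 0,"ax": 0,"ay": 0,"az": 0},
  {"hand": 0,"dx": 0,"dy": -0.7,"dz": 0,"ax": 0,"ay": 0,"az": 0},
  {"hand": 0,"dx": 0,"dy": -0.7,"dz": 0,"ax": 0,"ay": 0,"az": 0},
  {"hand": 0,"dx": 0,"dy": -0.5,"dz": 0,"ax": 0,"ay": 0,"az": 0},
])

```text
time_s: 30.48
position: [0.5041, -0.0005, 0.1272]
tool_rot: [[-1.0, -0.001, -0.004], [0.004, 0.001, -1.0], [0.001, -1.0, -0.001]]
ft_force: [-0.2, -0.4, -1.8]
grip_width: 0.017
```

```bash
python3 - <<'E'
from h import *
s=status.observe();print(s["position"],s["ft_force"],s["wrist_torque"])
snap("scene","s26.png",(270,190,80,70),9)
snap("wrist","w26.png")
E
```

```text
[ 0.5041 -0.0005  0.1272] [-0.1951 -0.4114 -1.7599] [ 0.0187 -0.0402 -0.0031]
```

View pics/s26.png

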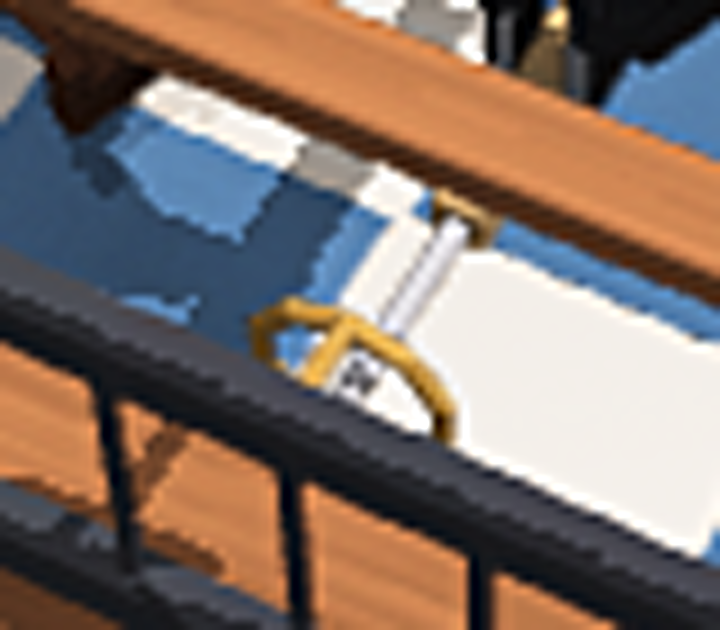

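View pics/w26.png

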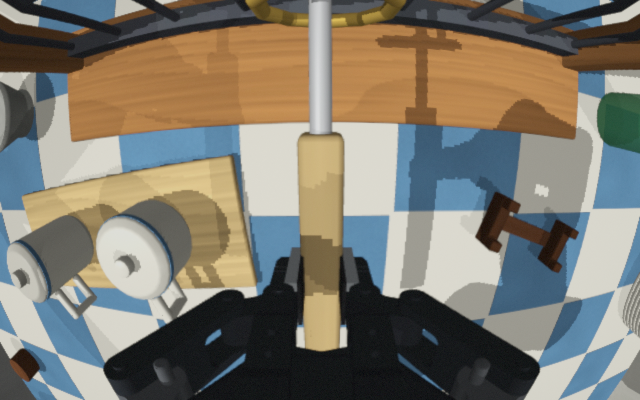

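Request:
jog_arm([
  {"hand": 0,"dx": 0.5,"dy": 0,"dz": 0,"ax": 0,"ay": 0,"az": 0},
  {"hand": 0,"dx": 0.5,"dy": 0,"dz": 0,"ax": 0,"ay": 0,"az": 0},
  {"hand": 0,"dx": 0.5,"dy": 0,"dz": 0,"ax": 0,"ay": 0,"az": 0},
  {"hand": 0,"dx": 0.5,"dy": 0,"dz": 0,"ax": 0,"ay": 0,"az": 0},
  {"hand": 0,"dx": 0.5,"dy": 0,"dz": 0,"ax": 0,"ay": 0,"az": 0},
])

```text
time_s: 31.0
position: [0.4788, -0.0005, 0.1265]
tool_rot: [[-1.0, -0.001, -0.004], [0.004, 0.001, -1.0], [0.001, -1.0, -0.001]]
ft_force: [-0.1, -0.5, -1.3]
grip_width: 0.0167
```

Request:
jog_arm([
  {"hand": 0,"dx": 1,"dy": 0,"dz": 0,"ax": 0,"ay": 0,"az": 0},
  {"hand": 0,"dx": 2,"dy": 0,"dz": 0,"ax": 0,"ay": 0,"az": 0},
  {"hand": 0,"dx": 2,"dy": 0,"dz": 0,"ax": 0,"ay": 0,"az": 0},
  {"hand": 0,"dx": 2,"dy": 0,"dz": 0,"ax": 0,"ay": 0,"az": 0},
  {"hand": 0,"dx": 1,"dy": 0,"dz": 0,"ax": 0,"ay": 0,"az": 0},
])

```text
time_s: 31.42
position: [0.3972, 0.0002, 0.1265]
tool_rot: [[-1.0, -0.001, -0.004], [0.004, 0.002, -1.0], [0.002, -1.0, -0.002]]
ft_force: [-0.6, -0.2, -1.7]
grip_width: 0.0166
```

```bash
python3 - <<'E'
from h import *
s=status.observe();P=s["position"];print(P,s["ft_force"],s["wrist_torque"])
snap("scene","s27.png",(230,170,200,130),3.9)
for dx in(.1375,.1475):
  for dz in (.045,.015): print(dx,dz,(proj("scene",P+[dx,0,dz])-[230,170])*3.9)
E
```

```text
[0.3972 0.0002 0.1265] [-0.6025 -0.2469 -1.6946] [-0.0078 -0.0076  0.0153]
0.1375 0.045 [375.2118 136.4039]
0.1375 0.015 [374.9924 160.3775]
0.1475 0.045 [368.7795 146.5603]
0.1475 0.015 [368.7046 170.4235]
```

View pics/s27.png

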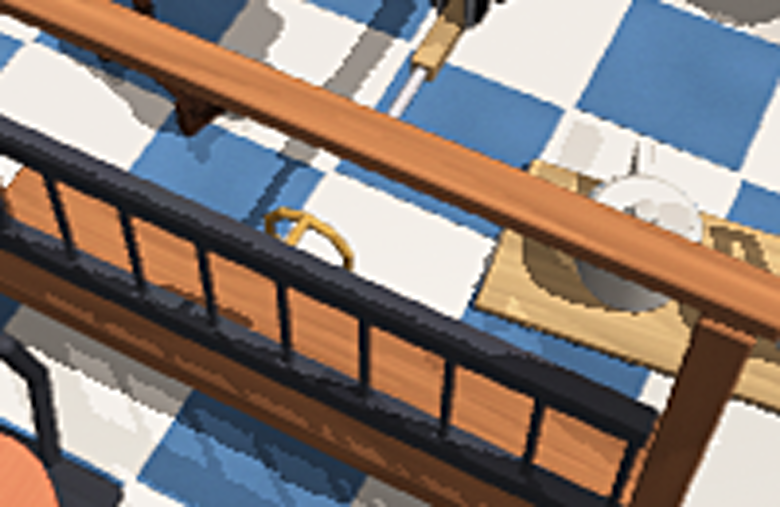

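```bash
python3 - <<'E'
from h import *
a=plan([.40,-.06,.19],Rt(24,0),0,N=10)
a=plan([.4629,-.2259,.12],Rt(71.76,0),0,start=a,N=10)
E
```

```text
from [0.3966 0.0002 0.1266] final [ 0.3997 -0.0597  0.1895]
[{"hand": 0.0, "dy": -0.6, "dz": 0.6, "ay": -2.4}, {"hand": 0.0, "dy": -0.6, "dz": 0.6, "ay": -2.4}, {"hand": 0.0, "dy": -0.6, "dz": 0.6, "ay": -2.4}, {"hand": 0.0, "dy": -0.6, "dz": 0.6, "ay": -2.4}, {"hand": 0.0, "dx": 0.1, "dy": -0.7, "dz": 0.6, "ay": -2.4}]
[{"hand": 0.0, "dx": 0.1, "dy": -0.6, "dz": 0.6, "ay": -2.4}, {"hand": 0.0, "dx": 0.1, "dy": -0.7, "dz": 0.6, "ay": -2.5}, {"hand": 0.0, "dx": 0.1, "dy": -0.6, "dz": 0.6, "ay": -2.4}, {"hand": 0.0, "dx": 0.2, "dy": -0.7, "dz": 0.6, "ax": 0.1, "ay": -2.5}, {"hand": 0.0, "dx": 0.2, "dy": -0.6, "dz": 0.5, "ay": -2.4, "az": 0.1}]
from [ 0.3997 -0.0597  0.1895] final [ 0.4631 -0.2259  0.1204]
[{"hand": 0.0, "dx": 0.1, "dy": 0.7, "dz": 1.8, "ay": -4.8}, {"hand": 0.0, "dx": 0.2, "dy": 0.7, "dz": 1.8, "ay": -4.8}, {"hand": 0.0, "dx": 0.4, "dy": 0.7, "dz": 1.7, "ay": -4.8}, {"hand": 0.0, "dx": 0.5, "dy": 0.7, "dz": 1.7, "ay": -4.8}, {"hand": 0.0, "dx": 0.7, "dy": 0.7, "dz": 1.6, "ay": -4.8}]
[{"hand": 0.0, "dx": 0.8, "dy": 0.7, "dz": 1.6, "ay": -4.8}, {"hand": 0.0, "dx": 1.0, "dy": 0.7, "dz": 1.5, "ay": -4.7}, {"hand": 0.0, "dx": 1.1, "dy": 0.7, "dz": 1.4, "ay": -4.8}, {"hand": 0.0, "dx": 1.1, "dy": 0.7, "dz": 1.3, "ay": -4.7}, {"hand": 0.0, "dx": 1.3, "dy": 0.6, "dz": 1.3, "ay": -4.8}]
```

Request:
jog_arm([
  {"hand": 0,"dx": 0,"dy": -0.6,"dz": 0.6,"ax": 0,"ay": -2.4,"az": 0},
  {"hand": 0,"dx": 0,"dy": -0.6,"dz": 0.6,"ax": 0,"ay": -2.4,"az": 0},
  {"hand": 0,"dx": 0,"dy": -0.6,"dz": 0.6,"ax": 0,"ay": -2.4,"az": 0},
  {"hand": 0,"dx": 0,"dy": -0.6,"dz": 0.6,"ax": 0,"ay": -2.4,"az": 0},
  {"hand": 0,"dx": 0.1,"dy": -0.7,"dz": 0.6,"ax": 0,"ay": -2.4,"az": 0},
])

```text
time_s: 31.88
position: [0.4017, -0.0308, 0.158]
tool_rot: [[-0.979, 0.0, 0.206], [-0.206, 0.001, -0.979], [-0.001, -1.0, -0.001]]
ft_force: [1.0, -0.1, -1.3]
grip_width: 0.0168
```

Request:
jog_arm([
  {"hand": 0,"dx": 0.1,"dy": -0.6,"dz": 0.6,"ax": 0,"ay": -2.4,"az": 0},
  {"hand": 0,"dx": 0.1,"dy": -0.7,"dz": 0.6,"ax": 0,"ay": -2.5,"az": 0},
  {"hand": 0,"dx": 0.1,"dy": -0.6,"dz": 0.6,"ax": 0,"ay": -2.4,"az": 0},
  {"hand": 0,"dx": 0.2,"dy": -0.7,"dz": 0.6,"ax": 0.1,"ay": -2.5,"az": 0},
  {"hand": 0,"dx": 0.2,"dy": -0.6,"dz": 0.5,"ax": 0,"ay": -2.4,"az": 0.1},
])

```text
time_s: 32.3
position: [0.4033, -0.0608, 0.1901]
tool_rot: [[-0.913, 0.003, 0.408], [-0.408, -0.0, -0.913], [-0.003, -1.0, 0.001]]
ft_force: [-0.1, -0.6, -1.6]
grip_width: 0.0166
```

Request:
jog_arm([
  {"hand": 0,"dx": 0.1,"dy": 0.7,"dz": 1.8,"ax": 0,"ay": -4.8,"az": 0},
  {"hand": 0,"dx": 0.2,"dy": 0.7,"dz": 1.8,"ax": 0,"ay": -4.8,"az": 0},
  {"hand": 0,"dx": 0.4,"dy": 0.7,"dz": 1.7,"ax": 0,"ay": -4.8,"az": 0},
  {"hand": 0,"dx": 0.5,"dy": 0.7,"dz": 1.7,"ax": 0,"ay": -4.8,"az": 0},
  {"hand": 0,"dx": 0.7,"dy": 0.7,"dz": 1.6,"ax": 0,"ay": -4.8,"az": 0},
])

```text
time_s: 32.72
position: [0.4354, -0.1442, 0.1543]
tool_rot: [[-0.666, 0.003, 0.746], [-0.746, -0.0, -0.666], [-0.002, -1.0, 0.002]]
ft_force: [-0.0, 0.5, -1.3]
grip_width: 0.0165
```

Request:
jog_arm([
  {"hand": 0,"dx": 0.8,"dy": 0.7,"dz": 1.6,"ax": 0,"ay": -4.8,"az": 0},
  {"hand": 0,"dx": 1.0,"dy": 0.7,"dz": 1.5,"ax": 0,"ay": -4.7,"az": 0},
  {"hand": 0,"dx": 1.1,"dy": 0.7,"dz": 1.4,"ax": 0,"ay": -4.8,"az": 0},
  {"hand": 0,"dx": 1.1,"dy": 0.7,"dz": 1.3,"ax": 0,"ay": -4.7,"az": 0},
  {"hand": 0,"dx": 1.3,"dy": 0.6,"dz": 1.3,"ax": 0,"ay": -4.8,"az": 0},
])

```text
time_s: 33.13
position: [0.4668, -0.2274, 0.1201]
tool_rot: [[-0.309, 0.002, 0.951], [-0.951, 0.0, -0.309], [-0.001, -1.0, 0.002]]
ft_force: [0.3, 0.5, -1.0]
grip_width: 0.0169
```

```bash
python3 - <<'E'
from h import *
s=snap("wrist","w28.png");P=s["position"];print(P,s["tool_rot"],s["ft_force"])
a=plan([.4629,-.2259,.05],Rt(71.76,0),0,N=5)
E
```

```text
[ 0.4668 -0.2274  0.1201] [[-0.3091  0.002   0.951 ]
 [-0.951   0.0004 -0.3091]
 [-0.001  -1.      0.0018]] [ 0.3     0.4814 -1.0123]
from [ 0.4677 -0.2302  0.119 ] final [ 0.463  -0.2256  0.05  ]
[{"hand": 0.0, "dx": -0.1, "dy": 1.4, "dz": -0.1, "ay": 0.1}, {"hand": 0.0, "dy": 1.4, "dz": -0.1, "ay": 0.1}, {"hand": 0.0, "dx": -0.1, "dy": 1.4, "dz": -0.1, "ay": 0.1}, {"hand": 0.0, "dy": 1.4, "dz": -0.2, "ax": -0.1, "ay": 0.1}, {"hand": 0.0, "dx": -0.1, "dy": 1.3, "dz": -0.1, "ay": 0.1}]
```

View pics/w28.png

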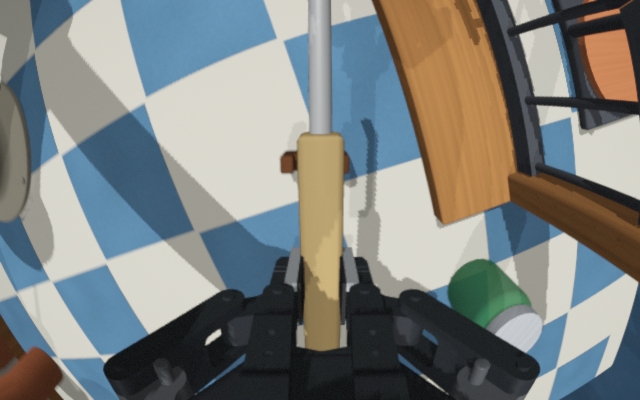

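Request:
jog_arm([
  {"hand": 0,"dx": -0.1,"dy": 1.4,"dz": -0.1,"ax": 0,"ay": 0.1,"az": 0},
  {"hand": 0,"dx": 0,"dy": 1.4,"dz": -0.1,"ax": 0,"ay": 0.1,"az": 0},
  {"hand": 0,"dx": -0.1,"dy": 1.4,"dz": -0.1,"ax": 0,"ay": 0.1,"az": 0},
  {"hand": 0,"dx": 0,"dy": 1.4,"dz": -0.2,"ax": 0,"ay": 0.1,"az": 0},
  {"hand": 0,"dx": -0.1,"dy": 1.3,"dz": -0.1,"ax": 0,"ay": 0.1,"az": 0},
])

```text
time_s: 33.6
position: [0.4618, -0.2218, 0.0508]
tool_rot: [[-0.322, 0.002, 0.947], [-0.947, 0.0, -0.322], [-0.001, -1.0, 0.002]]
ft_force: [0.3, -0.8, -2.0]
grip_width: 0.0167
```

```bash
python3 - <<'E'
from h import *
s=snap("wrist","w29.png");P=s["position"];print(P,s["tool_rot"],s["ft_force"])
a=plan([.4629,-.2259,.02],Rt(71.76,0),0,N=5)
snap("top","t29.png",(320,170,150,100),5)
E
```

```text
[ 0.4618 -0.2218  0.0508] [[-0.3218  0.0022  0.9468]
 [-0.9468  0.0001 -0.3218]
 [-0.0008 -1.      0.002 ]] [ 0.349  -0.7676 -1.9768]
from [ 0.4607 -0.2208  0.0487] final [ 0.4632 -0.2258  0.0196]
[{"hand": 0.0, "dx": 0.1, "dy": 0.6, "dz": 0.1, "ay": -0.1}, {"hand": 0.0, "dx": 0.1, "dy": 0.6, "dz": 0.1, "ay": -0.1}, {"hand": 0.0, "dx": 0.1, "dy": 0.6, "dz": 0.1, "ay": -0.1}, {"hand": 0.0, "dx": 0.1, "dy": 0.5, "ax": 0.1, "ay": -0.1, "az": -0.1}, {"hand": 0.0, "dy": 0.6, "dz": 0.1, "ay": -0.1}]
```

View pics/w29.png

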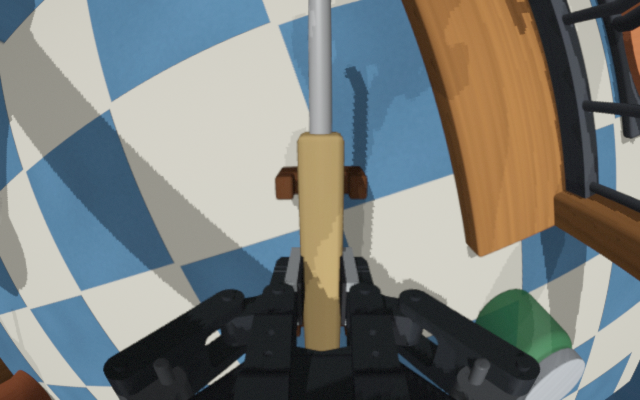

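View pics/t29.png

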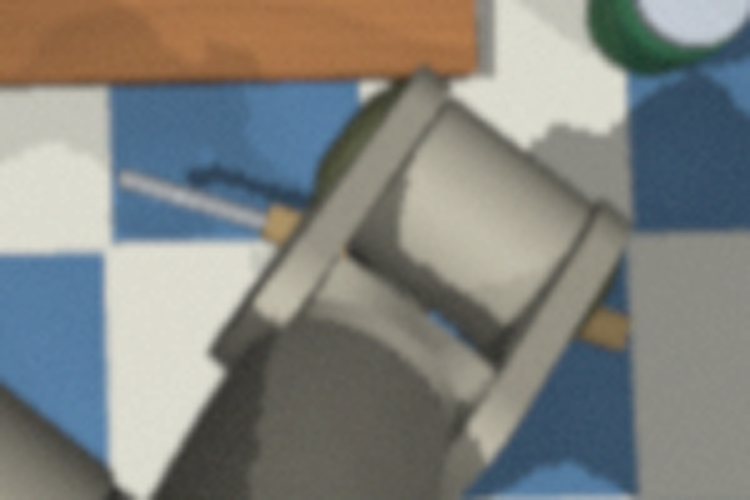

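Request:
jog_arm([
  {"hand": 0,"dx": 0.1,"dy": 0.6,"dz": 0.1,"ax": 0,"ay": -0.1,"az": 0},
  {"hand": 0,"dx": 0.1,"dy": 0.6,"dz": 0.1,"ax": 0,"ay": -0.1,"az": 0},
  {"hand": 0,"dx": 0.1,"dy": 0.6,"dz": 0.1,"ax": 0,"ay": -0.1,"az": 0},
  {"hand": 0,"dx": 0.1,"dy": 0.5,"dz": 0,"ax": 0,"ay": -0.1,"az": 0},
  {"hand": 0,"dx": 0,"dy": 0.6,"dz": 0.1,"ax": 0,"ay": -0.1,"az": 0},
])

```text
time_s: 34.12
position: [0.4642, -0.227, 0.0224]
tool_rot: [[-0.313, 0.002, 0.95], [-0.95, -0.0, -0.313], [-0.001, -1.0, 0.002]]
ft_force: [0.1, -0.8, -1.9]
grip_width: 0.0168
```

Request:
jog_arm([
  {"hand": 0,"dx": 0,"dy": 0,"dz": 0,"ax": 0,"ay": 0,"az": 0},
  {"hand": 0,"dx": 0,"dy": 0,"dz": 0,"ax": 0,"ay": 0,"az": 0},
  {"hand": 0,"dx": 0,"dy": 0,"dz": 0,"ax": 0,"ay": 0,"az": 0},
  {"hand": 0,"dx": 0,"dy": 0,"dz": 0,"ax": 0,"ay": 0,"az": 0},
  {"hand": 0,"dx": 0,"dy": 0,"dz": 0,"ax": 0,"ay": 0,"az": 0},
])

```text
time_s: 34.53
position: [0.4642, -0.2267, 0.023]
tool_rot: [[-0.313, 0.002, 0.95], [-0.95, -0.0, -0.313], [-0.001, -1.0, 0.002]]
ft_force: [-0.2, -0.2, -1.4]
grip_width: 0.0168
```

```bash
python3 - <<'E'
from h import *
s=status.observe();P=s["position"];print(P,s["tool_rot"],s["ft_force"])
a=plan([.4629,-.2259,.000],Rt(71.76,0),0,N=10)
E
```

```text
[ 0.4642 -0.2267  0.023 ] [[-0.3127  0.0025  0.9498]
 [-0.9498 -0.0002 -0.3127]
 [-0.0006 -1.      0.0024]] [-0.2373 -0.245  -1.3797]
from [ 0.4642 -0.2267  0.023 ] final [ 0.4624 -0.2261 -0.    ]
[{"hand": 0.0, "dy": 0.2}, {"hand": 0.0, "dy": 0.2}, {"hand": 0.0, "dy": 0.2}, {"hand": 0.0, "dy": 0.2}, {"hand": 0.0, "dy": 0.2}]
[{"hand": 0.0, "dy": 0.3}, {"hand": 0.0, "dy": 0.2}, {"hand": 0.0, "dy": 0.3, "dz": -0.1}, {"hand": 0.0, "dy": 0.2, "ax": -0.1}, {"hand": 0.0, "dy": 0.3, "dz": -0.1}]
```

Request:
jog_arm([
  {"hand": 0,"dx": 0,"dy": 0.4,"dz": -0.1,"ax": 0,"ay": 0,"az": 0},
  {"hand": 0,"dx": 0,"dy": 0.4,"dz": 0,"ax": 0,"ay": 0,"az": 0},
  {"hand": 0,"dx": 0,"dy": 0.4,"dz": 0,"ax": 0,"ay": 0,"az": 0},
  {"hand": 0,"dx": 0,"dy": 0.4,"dz": 0,"ax": 0,"ay": 0,"az": 0},
  {"hand": 0,"dx": 0,"dy": 0.4,"dz": 0,"ax": 0,"ay": 0,"az": 0},
])

```text
time_s: 34.95
position: [0.4631, -0.2263, 0.0021]
tool_rot: [[-0.313, 0.002, 0.95], [-0.95, 0.0, -0.313], [-0.001, -1.0, 0.001]]
ft_force: [0.4, 0.9, -1.7]
grip_width: 0.0165
```

Request:
jog_arm([
  {"hand": 0,"dx": 0,"dy": 0.2,"dz": 0,"ax": 0,"ay": 0,"az": 0},
  {"hand": 0,"dx": 0,"dy": 0.1,"dz": 0,"ax": 0,"ay": 0,"az": 0},
  {"hand": 0,"dx": 0,"dy": 0.1,"dz": 0,"ax": 0,"ay": 0,"az": 0},
  {"hand": 0,"dx": 0,"dy": 0.1,"dz": 0,"ax": 0,"ay": 0,"az": 0},
  {"hand": 0,"dx": 0,"dy": 0,"dz": 0,"ax": 0,"ay": 0,"az": 0},
])

```text
time_s: 35.37
position: [0.4632, -0.2263, -0.0024]
tool_rot: [[-0.313, 0.002, 0.95], [-0.95, 0.0, -0.313], [-0.001, -1.0, 0.002]]
ft_force: [-0.1, -0.2, -2.1]
grip_width: 0.0174
```

Request:
jog_arm([
  {"hand": 0,"dx": 0,"dy": 0,"dz": 0,"ax": 0,"ay": 0,"az": 0},
  {"hand": 0,"dx": 0,"dy": 0,"dz": 0,"ax": 0,"ay": 0,"az": 0},
  {"hand": 0,"dx": 0,"dy": 0,"dz": 0,"ax": 0,"ay": 0,"az": 0},
  {"hand": 0,"dx": 0,"dy": 0,"dz": 0,"ax": 0,"ay": 0,"az": 0},
  {"hand": 0,"dx": 0,"dy": 0,"dz": 0,"ax": 0,"ay": 0,"az": 0},
])

```text
time_s: 35.78
position: [0.4632, -0.2263, -0.0023]
tool_rot: [[-0.313, 0.002, 0.95], [-0.95, 0.0, -0.313], [-0.001, -1.0, 0.002]]
ft_force: [0.1, 0.4, -0.6]
grip_width: 0.0168
```

```bash
python3 - <<'E'
from h import *
s=snap("wrist","w30.png");P=s["position"];print(P,s["tool_rot"],s["ft_force"],s["wrist_torque"])
E
```

```text
[ 0.4632 -0.2263 -0.0023] [[-0.3127  0.0021  0.9498]
 [-0.9498  0.0001 -0.3127]
 [-0.0008 -1.      0.002 ]] [ 0.0547  0.4485 -0.5959] [ 0.0603 -0.0206  0.0169]
```

View pics/w30.png

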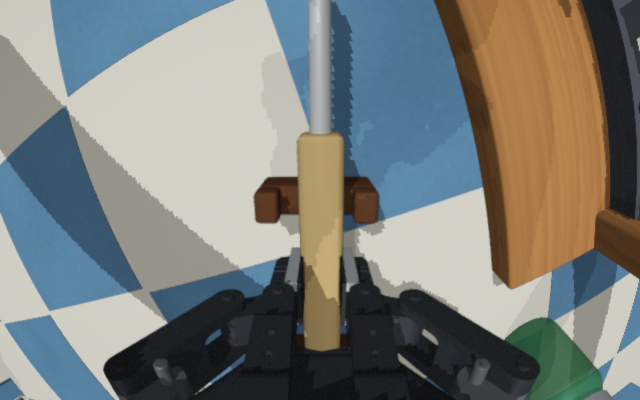

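Request:
jog_arm([
  {"hand": 0,"dx": 0,"dy": 0.1,"dz": 0,"ax": 0,"ay": 0,"az": 0},
  {"hand": 0,"dx": 0,"dy": 0.1,"dz": 0,"ax": 0,"ay": 0,"az": 0},
  {"hand": 0,"dx": 0,"dy": 0,"dz": 0,"ax": 0,"ay": 0,"az": 0},
  {"hand": 0,"dx": 0,"dy": 0,"dz": 0,"ax": 0,"ay": 0,"az": 0},
  {"hand": 0,"dx": 0,"dy": 0,"dz": 0,"ax": 0,"ay": 0,"az": 0},
])

```text
time_s: 36.25
position: [0.4634, -0.2263, -0.0041]
tool_rot: [[-0.313, 0.003, 0.95], [-0.95, -0.0, -0.313], [-0.001, -1.0, 0.002]]
ft_force: [0.1, 3.7, 4.2]
grip_width: 0.0165
```

Request:
jog_arm([
  {"hand": 0.3,"dx": 0,"dy": 0,"dz": 0,"ax": 0,"ay": 0,"az": 0},
  {"hand": 0.4,"dx": 0,"dy": 0,"dz": 0,"ax": 0,"ay": 0,"az": 0},
  {"hand": 0.6,"dx": 0,"dy": 0,"dz": 0,"ax": 0,"ay": 0,"az": 0},
  {"hand": 0.6,"dx": 0,"dy": 0,"dz": 0,"ax": 0,"ay": 0,"az": 0},
  {"hand": 0.6,"dx": 0,"dy": 0,"dz": 0,"ax": 0,"ay": 0,"az": 0},
], newtons=40)

```text
time_s: 36.67
position: [0.4631, -0.2264, -0.0044]
tool_rot: [[-0.313, 0.002, 0.95], [-0.95, 0.0, -0.313], [-0.001, -1.0, 0.002]]
ft_force: [0.6, -0.2, -0.2]
grip_width: 0.0513
```

Request:
jog_arm([
  {"hand": 0.6,"dx": 0,"dy": -1,"dz": 0,"ax": 0,"ay": 0,"az": 0},
  {"hand": 0.6,"dx": 0,"dy": -2,"dz": 0,"ax": 0,"ay": 0,"az": 0},
  {"hand": 0.6,"dx": 0,"dy": -3,"dz": 0,"ax": 0,"ay": 0,"az": 0},
  {"hand": 0.6,"dx": 0,"dy": -3,"dz": 0,"ax": 0,"ay": 0,"az": 0},
  {"hand": 0.6,"dx": 0,"dy": -3,"dz": 0,"ax": 0,"ay": 0,"az": 0},
])

```text
time_s: 37.08
position: [0.4627, -0.2262, 0.1178]
tool_rot: [[-0.313, 0.002, 0.95], [-0.95, 0.0, -0.313], [-0.001, -1.0, 0.002]]
ft_force: [0.7, -0.3, -0.1]
grip_width: 0.0516
```

```bash
python3 - <<'E'
from h import *
s=snap("wrist","w31.png");print(s["position"],s["tool_rot"][:,0],s["ft_force"])
E
```

```text
[ 0.4627 -0.2262  0.1178] [-0.3128 -0.9498 -0.0008] [ 0.6896 -0.331  -0.1004]
```

View pics/w31.png

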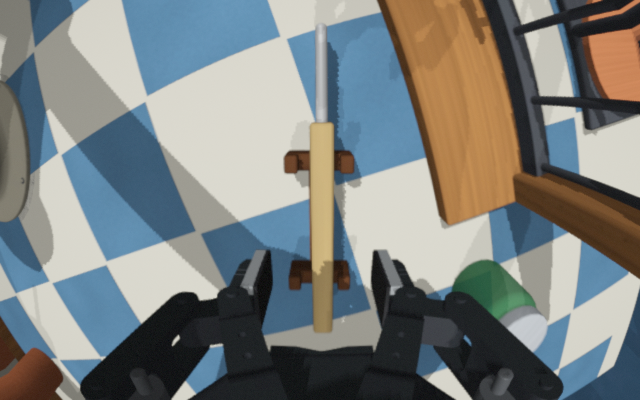

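The pole lies in both notches, with blocks at (320,160) and (320,273). I'll move clear and check everything from above.

Request:
jog_arm([
  {"hand": 0.6,"dx": 2,"dy": -3,"dz": -1.5,"ax": 0,"ay": 0,"az": 0},
  {"hand": 0.6,"dx": 2,"dy": -3,"dz": -1.5,"ax": 0,"ay": 0,"az": 0},
  {"hand": 0.6,"dx": 2,"dy": -2,"dz": -1.5,"ax": 0,"ay": 0,"az": 0},
  {"hand": 0.6,"dx": 2,"dy": -1,"dz": -1.5,"ax": 0,"ay": 0,"az": 0},
  {"hand": 0.6,"dx": 2,"dy": -1,"dz": -1.5,"ax": 0,"ay": 0,"az": 0},
])

```text
time_s: 37.55
position: [0.3593, -0.2984, 0.2172]
tool_rot: [[-0.312, 0.003, 0.95], [-0.95, -0.002, -0.312], [0.001, -1.0, 0.004]]
ft_force: [0.7, 0.2, -0.8]
grip_width: 0.0513
```

Request:
jog_arm([
  {"hand": 0.6,"dx": 2,"dy": 0,"dz": -1,"ax": 0,"ay": 0,"az": 0},
  {"hand": 0.6,"dx": 2,"dy": 0,"dz": -1,"ax": 0,"ay": 0,"az": 0},
  {"hand": 0.6,"dx": 2,"dy": 0,"dz": -1,"ax": 0,"ay": 0,"az": 0},
  {"hand": 0.6,"dx": 2,"dy": 0,"dz": -1,"ax": 0,"ay": 0,"az": 0},
  {"hand": 0.6,"dx": 2,"dy": 0,"dz": -1,"ax": 0,"ay": 0,"az": 0},
])

```text
time_s: 37.97
position: [0.2805, -0.3778, 0.2159]
tool_rot: [[-0.313, 0.002, 0.95], [-0.95, -0.0, -0.313], [-0.0, -1.0, 0.002]]
ft_force: [0.5, -0.4, -0.6]
grip_width: 0.0514
```

Request:
jog_arm([
  {"hand": 0.6,"dx": 0,"dy": 0,"dz": 0,"ax": 0,"ay": 0,"az": 0},
  {"hand": 0.6,"dx": 0,"dy": 0,"dz": 0,"ax": 0,"ay": 0,"az": 0},
  {"hand": 0.6,"dx": 0,"dy": 0,"dz": 0,"ax": 0,"ay": 0,"az": 0},
  {"hand": 0.6,"dx": 0,"dy": 0,"dz": 0,"ax": 0,"ay": 0,"az": 0},
  {"hand": 0.6,"dx": 0,"dy": 0,"dz": 0,"ax": 0,"ay": 0,"az": 0},
])

```text
time_s: 38.38
position: [0.282, -0.3767, 0.2154]
tool_rot: [[-0.312, 0.002, 0.95], [-0.95, 0.0, -0.312], [-0.001, -1.0, 0.002]]
ft_force: [-0.6, -0.5, 0.1]
grip_width: 0.0514
```

```bash
python3 - <<'E'
from h import *
s=status.observe();print(s["position"],s["time_s"])
snap("top","t32.png",(150,105,310,160),2.5);snap("scene","s32.png",(180,130,300,200),2.6)
E
```

```text
[ 0.282  -0.3767  0.2154] 38.3833
```

View pics/t32.png

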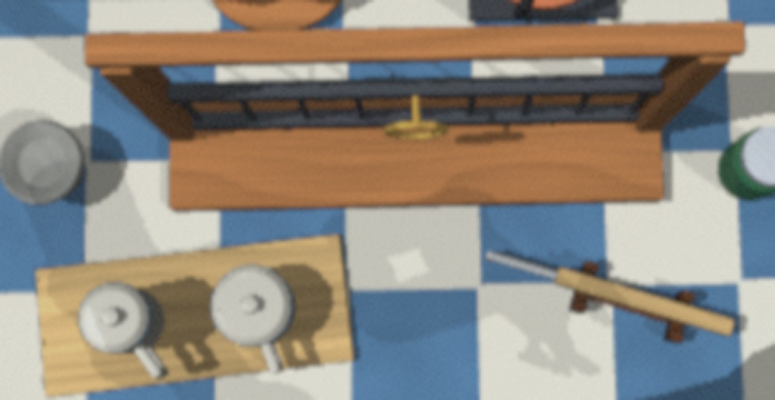

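View pics/s32.png

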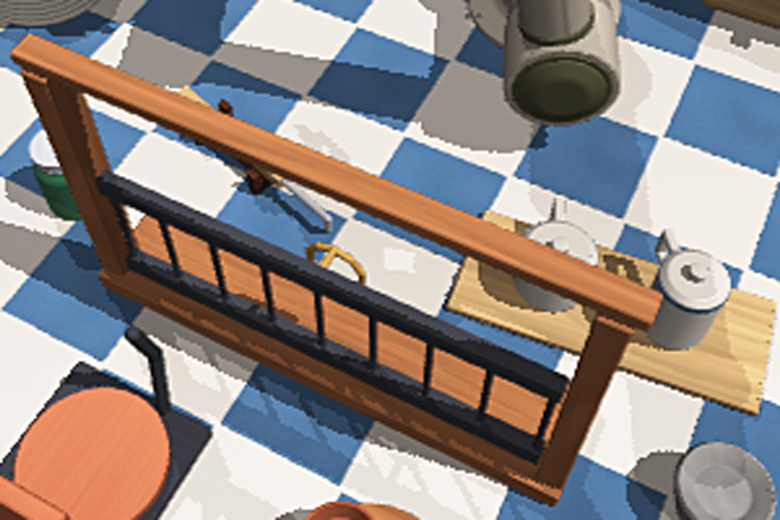

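```bash
python3 - <<'E'
from h import *
f=lambda P:(proj("top",P)-[149.7,104.7])*2.5
for S in(.13,.14,.15): print(S,f([.634,-.001,.315-S]),"low",f([.663,.1,.185-S]),"toprail front",f([.663,.1,.36-S]))
print("start",f([.634,-.001,.315]),"obs ~100")
im=cv2.cvtColor(imaging.get_image("scene"),cv2.COLOR_RGB2GRAY)
for u in(260,285,330,350):
    r=int(241.5+(u-244.9)*.485)-8
    print(u,r,im[r:r+12,u])
E
```

```text
0.13 [415.9282 125.6584] low [328.157  124.2647] toprail front [316.8268  90.9532]
0.14 [415.9178 127.4804] low [328.7255 125.9363] toprail front [317.5538  93.0905]
0.15 [415.9076 129.2764] low [329.2867 127.586 ] toprail front [318.27    95.1962]
start [416.0781  99.3095] obs ~100
260 240 [76 48 40 44 41 25 24 23 53 65 60 56]
285 252 [41 44 53 24 37 24 24 24 50 67 63 63]
330 274 [74 64 22 28 29 24 24 24 62 61 59 57]
350 284 [45 38 41 38 24 24 23 31 64 62 61 60]
```

The top view puts the ring at row 130, where 129.3 is expected for 0.15 m, and the sash edge hasn't moved since the stop. I'm handing in.

```bash
python3 - <<'E'
from rig import job
print(job.close_job())
E
```

```text
the job is handed in; nothing more can be done
None
```

The hatch is closed and the job was handed in at about 38 s; no verdict is reported.

**What I did:** Two jugs were present, the tall and the squat; I saw no mid jug. I lifted both by the handle and stood them upright on the serving board. I then hooked the pole into the ring, pulled the grille down to its stop, and laid the pole back in both notches.

**Last checks, all from camera images:**
- **Jugs:** they stand at about y = +0.066 m (tall) and −0.076 m (squat) in the board's frame, within 5 mm of its centre line.
- **Grille:** the top view puts the ring where 0.15 m (fully down) predicts. While I pulled, the load rose but the sash edge stopped moving, and the edge has not moved since. The scene camera's reading of that edge alone, with no correction, gave about 0.1415 m, just under the 0.142 m limit. I attribute the gap to calibration error of about one pixel.
- **Pole:** it lies hook down in both notches, at the same place in the top view as before.
- **Bystanders:** the mortar and the green jar look unmoved.
- **Robot:** the arm is clear of everything.

**What went wrong on the way:**
- **First grasp missed:** the fingertips appeared about 30 mm short of the stated TCP in the wrist view. I corrected for that from then on.
- **Squat jug knocked:** it was knocked about 2 cm aside on the sill before I reached it, so I measured it again.

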